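# Load the blue toy wheel on the finishing carousel

## Task

Turn the carousel by its pegs until the blue station stands at the loading point that the white arrowhead marks. Then take the blue wheel out of the rack, put it down hub upwards on the sloping rest (or flat on the bench), let go, and take it again by its hub. Seat it flat face down on the blue spigot, gently and fully home before you let go (no dropping), with the station still at the arrowhead, and leave the other wheels and everything else on the bench alone.

Things in the scene. Friction and masses are not known exactly. Their poses are not given: they have to be found in the camera images.
- blue_wheel_flange (a point): blue wooden toy wheel: flat round flange 80 mm across, 12 thick, painted blue; bare-wood hub 30 across standing 28 out of one side; 20 mm bore right through; about 75 g. The point is on the axis at mid-thickness of the flange; x axis along the wheel's axis, out towards the hub. Starts on its rim in the rack, axis level. Pinch the flange's 12 mm thickness at the rim, or grip the hub's 30 mm
- blue_wheel_face (a point): the same wheel: centre of the bore's mouth in the flat face of the flange (6 mm from the flange point, opposite to the hub); axes as there
- blue_wheel_hub (a point): the same wheel: centre of the hub, half-way along its 28 mm (20 mm from the flange point); axes as there
- rack: fixed rack, three places 78 mm apart along its x; origin on the bench under the middle one. Wheels stand on their rims, hubs towards rack +x, centre 52 and top 92 mm above the bench; a wheel is free once lifted 20 mm. Rails and end stops reach 30 mm up, dividers 72 mm: about 25 mm of room on a wheel's plain side, dividers 3 to 5 mm beyond the hub's end, so the hub cannot be gripped here
- rest_seat (a point): sloping rest, a fixed board at 45 degrees, 76 mm wide: point on its surface where the centre of the wheel's flat face comes to lie, 79 mm above the bench, hub along the slope's outward normal. Axes: x level, pointing downhill; y level across; z up (normal = 0.707, 0, 0.707). The board ends 9 mm uphill of this point, so the upper 31 mm of the flange stands free for fingers on both faces
- rest: the same rest, on a 40 mm high block 90 x 84; origin on the bench, axes as above. Two dowels, 12 mm dia., standing 16 mm out of the slope, 25 mm either side of its middle and 39 mm downhill of the seat point, stop the wheel's rim and centre it. The slope is wood and may hold the wheel by friction before it reaches them
- carousel (a joint): angle of the carousel in rad, positive counter-clockwise from above; 0 (or 2 pi) when the blue station is at the loading point. No detents or stops in reach: it turns against light friction (0.15 N m) and stays where left. Wooden disc 280 mm across, top 45 mm above the bench; four stations 85 mm from the centre, 90 degrees apart: counter-clockwise blue, green, red, yellow
- carousel_centre (a point): centre of the carousel, on the disc's top face, 45 mm above the bench; a steel boss, 44 across, stands 12 mm up here. A clear upright shield, 100 mm high, stands round the far side, 157 mm from the centre
- blue_seat (a point): blue station: blue round seat 68 mm across; the point is the centre of its flat top, 48 mm above the bench, at the foot of a steel centring spigot (17 dia., 19 high, its last 6 mm tapered to 8 dia.). The wheel's flat face lies on the seat, the spigot in its bore
- load_point (a point): loading point, fixed to the base on the robot's side, 85 mm from the carousel's axis at the height of the seats: marked by a grey block (40 mm high) just outside the disc, with a white arrowhead that points at it
- peg0 (a point): centre of the top of a dark wooden handle peg on the carousel: 14 dia., standing 45 mm up from the disc (top 90 mm above the bench), 120 mm from the centre, half-way in angle between two stations, between blue and green; grip it to turn the carousel
- peg1 (a point): centre of the top of a dark wooden handle peg on the carousel: 14 dia., standing 45 mm up from the disc (top 90 mm above the bench), 120 mm from the centre, half-way in angle between two stations; grip it to turn the carousel
- peg2 (a point): centre of the top of a dark wooden handle peg on the carousel: 14 dia., standing 45 mm up from the disc (top 90 mm above the bench), 120 mm from the centre, half-way in angle between two stations; grip it to turn the carousel
- peg3 (a point): centre of the top of a dark wooden handle peg on the carousel: 14 dia., standing 45 mm up from the disc (top 90 mm above the bench), 120 mm from the centre, half-way in angle between two stations; grip it to turn the carousel
- red_wheel: bystander: red toy wheel filed in the rack, same size as the blue one
- yellow_wheel: bystander: yellow toy wheel filed in the rack, same size as the blue one
- glue: bystander: white glue bottle with orange cap, 52 across, 130 high; origin under its centre
- paint_pot: bystander: green paint pot with white lid, 60 across, 65 high; origin under its centre
- sanding_block: bystander: cork sanding block 100 x 55 x 30; origin under its centre
- brush: bystander: small brush, 170 long, lying on the bench
- mallet: bystander: wooden mallet, 240 long, lying on the bench
Mind the look-alikes: they are no part of the job. There is more than one size of the part that bears blue_wheel_flange; the job needs the larger.

How it is judged:
By the outcome, as a careful person would: the job done as asked, in the order asked, and still so for the second after the job is handed in, with the robot touching nothing.
It also fails if it takes over 70 s, if anything falls off the work surface, if the arm or the gripper's body presses on something with over 40 N, if the wrist force passes 120 N, or if a joint passes its speed limit or range.

## Robot

A 6-joint arm with a two-finger parallel gripper is mounted at the origin on the work surface. World frame = base frame: x ahead of the robot, y to its left, z up, the work surface at z = 0. Lengths are in mm, angles in degrees, forces in N, time in s.
With the tool pointing down it reaches from about 300 to 850 mm from the base axis. Payload 4.2 kg.
Tool frame: the origin (TCP) lies midway between the tips of the shut fingers; the grasp point (between the pads) lies 19 mm behind it; y points along the fingers, z is the direction in which the jaws open and shut, and the axes are right-handed (so a half turn about y gives the same grasp; the last joint's range is limited). The gripper opens to 91 mm and grips with 3 to 60 N. Pads are 32 mm wide; open, the fingers measure 118 mm over their backs; the gripper's body (76 mm by 178 mm) begins 60 mm behind the grasp point.
Start: joints at [-72.938, 18.312, 89.639, -0, 72.044, -1.146], TCP at [179.679, -546.225, 183.676] pointing down, gripper open.
Joint ranges: [-177.97, 177.97], [-48.28, 115.42], [12.27, 149.76], [-77.06, 257.06], [2.81, 150.46], [-146.56, 146.56]. Speed limits (degrees/s): [147.25, 147.25, 180, 180, 180, 180].

## Interface

Orientations are given as [roll, pitch, yaw] about the fixed x, y, z axes, in that order (R = Rz(yaw) Ry(pitch) Rx(roll)).
In Python, from workcell import env gives the robot as it stands.
- The arm moves only by the shell command python3 -m handwheel 'ROWS' [FORCE]. ROWS is JSON, a list of rows, each a list of 3 entries, a list of its own where there are three numbers: the opening, from 0 (shut) to 1 (fully open), then the shift along the tool's x, y, z in mm, then the turn, a rotation vector about the tool's x, y, z in degrees. A call has exactly 10 rows; each row shifts and turns the commanded pose from where the row before left it, along the tool's axes as they then stand; what a row does not reach is not made up. A row lasts 1/12 s, in which the tool goes at most 41.7 mm and 7.16 degrees, less where a joint would pass 70% of its speed; a pose out of reach is approached as far as the arm can. A call is refused whole if a number of a shift passes 41.7 or a number of a turn 7.16, either way. A call with a gripper value outside its range is refused whole. The fingers move at their own pace and stop on an object; FORCE is the grip in N (left out, the last holds). Time passes only in rows, so rows that do not move let the fingers close, or fill a call up. It gives the time, the measured TCP pose, the force and the opening at its end, in the units of the state.
- env.state(): the state, without advancing time (a new reading comes with each control period).
- env.grab_frame(name): name is "scene" or "top"; returns the picture (480x640x3 uint8, red, green, blue); there is no depth.
- env.camera_info(name): a dict with "fx", "fy", "cx", "cy" (pixels), "camera_from_world" (4x4, takes a point from world to camera coordinates). Camera axes: x right, y down, z forward; pixel columns grow to the right and rows downward; lengths in mm; the calibration is good to about 2 mm. A picture is of the moment at which its call begins. camera_info takes no time and is no camera call.
- env.job_done(): hands the job in, once; it reports no verdict.
Trained networks look in the newest picture that a camera, given by its name, has taken for a name from the list of things; names that differ only in an ending like _2 or _b are one class to them, and where a whole thing is asked for, a point or a joint stands for the part that bears it (a point fixed in the world has none). Each returns a list of dicts, best first, with "p" (0 to 1); they miss things now and then, are a little off and sometimes report something else, mostly with a low value. They report only what shows in the picture. A call takes as long as a camera call. They do not tell look-alikes from the thing itself.
- env.masks_of(camera, label): "region" (480x640 bool, what is visible of it) and "location" ([column, row] in pixels, amid what is visible of it).
The state is a dict: "time_s": time; "qpos": joint angles; "qvel": joint speeds; "effort": joint torques, N m; "ee_pos": TCP position; "ee_rot": TCP orientation; "force": force on the tool from outside, world axes, zero at the start; "torque": the same for the moment, N m; "gripper_width": finger opening in mm.
Only numpy, scipy, OpenCV 4.12 (cv2) and the standard library are available. Lean on these libraries where they do the work, as an engineer would, in place of code of your own. Each camera call takes 0.05 s, during which the arm holds its last target.

## Working session

There is one attempt and no reset: what is moved stays moved. The work goes in short steps, Python scripts to look and compute and a shell command to move; the robot and the scene stay as the last step left them, time stands still between calls to the robot, and variables do not carry over. Pictures are saved under pics/ and viewed, and the job is handed in when it is done.

```bash
ls; mkdir -p pics
python3 - <<'E'
from workcell import env
import cv2,json
for n in("scene","top"):
    f=env.grab_frame(n); cv2.imwrite(f"pics/{n}0.png",f[:,:,::-1])
    c=env.camera_info(n); print(n,c)
print(env.state())
E
```

```text
pics
scene {'fx': 442.55797119484436, 'fy': 442.55797119484436, 'cx': 321.5260113131476, 'cy': 232.30119620388206, 'camera_from_world': array([[-7.09583791e-01,  7.04538157e-01, -1.08086883e-02,
         4.36762476e+02],
       [ 5.24509287e-01,  5.17898209e-01, -6.75774706e-01,
        -2.42096506e+02],
       [-4.70511266e-01, -4.85188035e-01, -7.37028981e-01,
         1.33170495e+03],
       [ 0.00000000e+00,  0.00000000e+00,  0.00000000e+00,
         1.00000000e+00]])}
top {'fx': 502.2108985106934, 'fy': 502.2108985106934, 'cx': 314.21958322952355, 'cy': 243.75410824941704, 'camera_from_world': array([[ 1.93525954e-02, -9.99801438e-01,  4.74997317e-03,
        -5.65692129e+00],
       [-9.92452220e-01, -1.97853219e-02, -1.21025333e-01,
         6.13759241e+02],
       [ 1.21095282e-01, -2.37196712e-03, -9.92638054e-01,
         1.29866369e+03],
       [ 0.00000000e+00,  0.00000000e+00,  0.00000000e+00,
         1.00000000e+00]])}
{'time_s': 0.1, 'qpos': array([-7.29385375e+01,  1.83482980e+01,  8.96985973e+01, -7.48317317e-04,
        7.20437597e+01, -1.14659707e+00]), 'qvel': array([ 0.00813833, -0.08179219, -0.1426441 ,  0.03098721,  0.02386511,
        0.06977701]), 'effort': array([ 4.10685807e-04, -4.13332808e+01, -2.32509899e+01,  7.29405787e-02,
        4.22856014e-02, -4.69420274e-05]), 'ee_pos': array([ 179.51506445, -545.7419306 ,  182.90672992]), 'ee_rot': array([-9.00906511e+01,  1.10269728e-03, -1.61791710e+02]), 'force': array([ 0.17403026,  0.00709311, -0.46503683]), 'torque': array([ 0.05375384, -0.01034113,  0.0561272 ]), 'gripper_width': 91.25917617576728}
```

View pics/scene0.png

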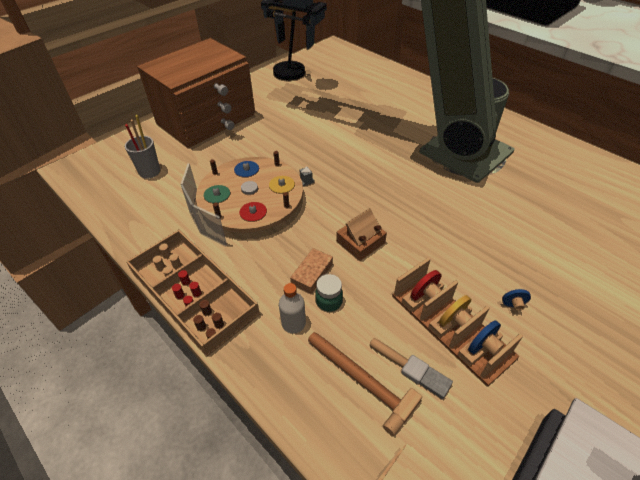

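View pics/top0.png

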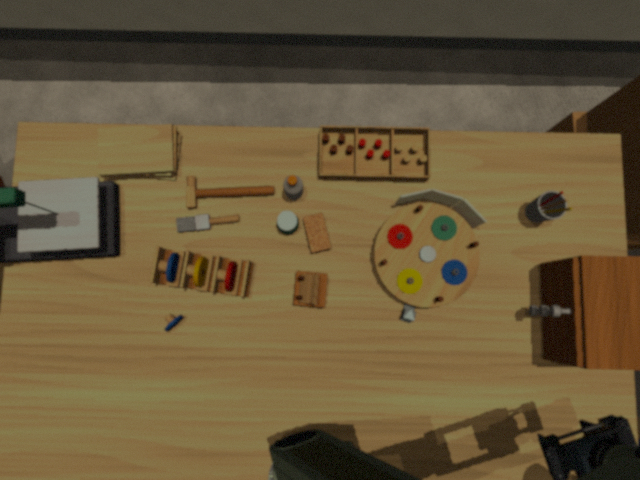

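The picture shows the carousel at top (428,253) with blue at (454,272), green (444,228), red (400,237) and yellow (410,281). The arrowhead is at (408,313), the rest at (310,289) and the rack at (203,272). There are two blue wheels: one in the rack at (173,267), and a smaller one lying on the bench at (174,322). I'll measure with the networks.

```bash
cat > h.py <<'E'
import numpy as np, cv2
from workcell import env
def ray(cam,px):
    c=env.camera_info(cam); T=np.array(c["camera_from_world"]); R=T[:3,:3]; t=T[:3,3]
    d=R.T@np.array([(px[0]-c["cx"])/c["fx"],(px[1]-c["cy"])/c["fy"],1]); return -R.T@t,d
def atz(cam,px,z):
    o,d=ray(cam,px); return o+d*(z-o[2])/d[2]
def proj(cam,P):
    c=env.camera_info(cam); T=np.array(c["camera_from_world"]); p=np.asarray(P,float)@T[:3,:3].T+T[:3,3]
    return np.stack([c["fx"]*p[...,0]/p[...,2]+c["cx"],c["fy"]*p[...,1]/p[...,2]+c["cy"]],-1)
def crop(cam,name,c0,r0,c1,r1,s):
    f=env.grab_frame(cam)[r0:r1,c0:c1,::-1]
    cv2.imwrite(name,cv2.resize(f,None,fx=s,fy=s,interpolation=cv2.INTER_CUBIC))
E
python3 - <<'E'
from h import *
np.set_printoptions(precision=1,suppress=True)
env.grab_frame("top"); env.grab_frame("scene")
Z=dict(blue_wheel_flange=52,rack=20,rest=40,rest_seat=79,carousel=45,carousel_centre=45,blue_seat=48,load_point=48,peg0=90,peg1=90,blue_wheel_hub=52)
for l,z in Z.items():
    for cam in("top","scene"):
        try:
            for m in env.masks_of(cam,l)[:5]:
                print(l,cam,round(m["p"],2),np.array(m["location"]),m["region"].sum(),atz(cam,m["location"],z)[:2])
        except Exception as e: print(l,cam,e)
E
```

```text
blue_wheel_flange top 0.66 [172.2 262.2] 415 [556.  376.9]
blue_wheel_flange top 0.34 [289.9 223.2] 392 [665.4  71.8]
blue_wheel_flange scene 0.64 [517.  297.7] 443 [416.7 374.6]
blue_wheel_flange scene 0.59 [488.6 339. ] 705 [541.9 383.4]
blue_wheel_flange scene 0.21 [250.5 193.5] 6237 [ 604.5 -269.9]
rack top 0.55 [207.7 274.7] 2316 [526.9 289.3]
rack scene 0.81 [451.6 326.8] 4888 [548.9 311.8]
rest top 0.77 [308.1 290. ] 1091 [490.8  20.1]
rest top 0.45 [424.4 255.4] 8723 [ 588.2 -286.1]
rest scene 0.65 [361.7 234.9] 1575 [502.5  22.7]
rest_seat top 0.76 [312.3 288.8] 1129 [492.9   9.2]
rest_seat scene 0.8 [361.8 235.7] 1578 [532.1  46.5]
carousel top 0.72 [424.7 256.1] 8606 [ 585.8 -285.8]
carousel top 0.71 [198.1 220.3] 708 [669.4 316.1]
carousel top 0.17 [426.1 249.3] 10106 [ 603.9 -289.6]
carousel scene 0.75 [251.3 194.7] 6339 [ 601.8 -271.5]
carousel_centre top 0.84 [422.4 254. ] 8789 [ 591.3 -279.7]
carousel_centre top 0.37 [318.7 233.2] 774 [641.2  -4.9]
carousel_centre scene 0.75 [249.8 190.4] 6300 [ 594.1 -287.3]
blue_seat top 0.92 [423.6 253.4] 8803 [ 592.6 -282.3]
blue_seat top 0.7 [318.6 230.4] 778 [648.3  -4.5]
blue_seat scene 0.89 [249.2 194.8] 6218 [ 607.6 -272.2]
blue_seat scene 0.62 [456.8 315. ] 593 [536.7 309.1]
load_point top 0.68 [424.4 249.3] 10299 [ 603.5 -284.4]
load_point top 0.31 [425.4 252.2] 8584 [ 595.9 -287. ]
load_point scene 0.65 [243.8 193.8] 7465 [ 615.1 -285.2]
peg0 top 0.66 [425.8 254.9] 8689 [ 584.4 -278.5]
peg0 top 0.65 [310.1 288.3] 1110 [493.7  14.7]
peg0 scene 0.9 [249.9 194.2] 6301 [ 629.8 -232.8]
peg1 top 0.66 [425.8 254.9] 8689 [ 584.4 -278.5]
peg1 top 0.65 [310.1 288.3] 1110 [493.7  14.7]
peg1 scene 0.9 [249.9 194.2] 6301 [ 629.8 -232.8]
blue_wheel_hub top 0.93 [169.8 265.5] 407 [547.2 382.7]
blue_wheel_hub top 0.51 [170.  319.1] 125 [408.8 374.6]
blue_wheel_hub scene 0.96 [515.6 300.7] 449 [425.4 376.2]
blue_wheel_hub scene 0.85 [488.7 340.8] 739 [545.1 385.5]
```

Run:
```python
from h import *
crop("top","pics/rack1.png",140,235,265,340,6)
crop("scene","pics/rack1s.png",380,240,560,390,4)
crop("top","pics/car1.png",360,180,500,330,4)
crop("scene","pics/rest1s.png",330,200,395,262,10)
```

```text
(no output)
```

View pics/rack1.png

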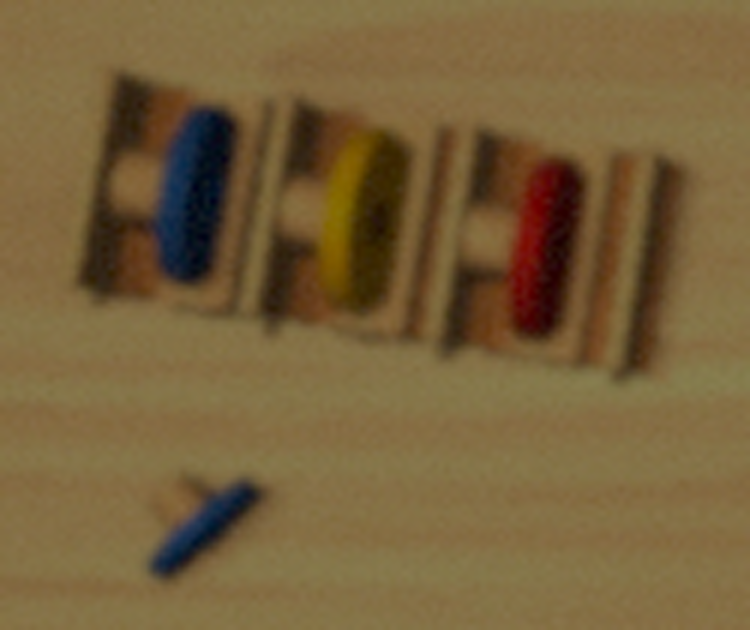

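View pics/rack1s.png

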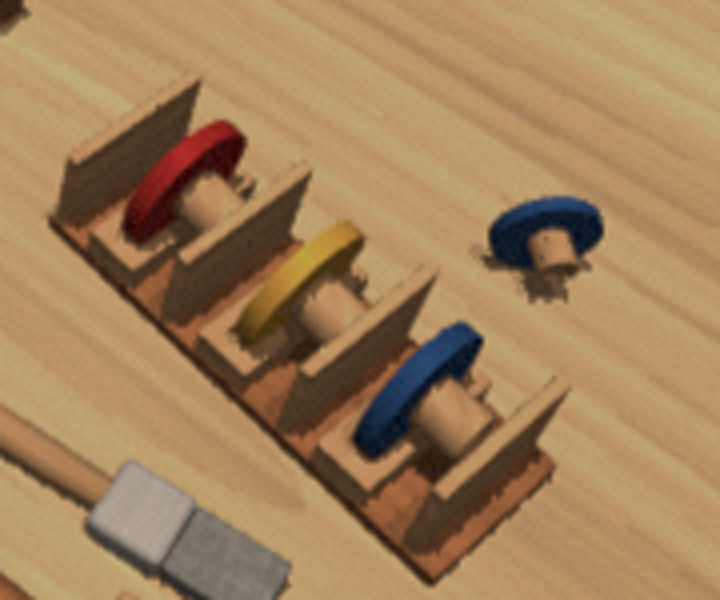

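View pics/car1.png

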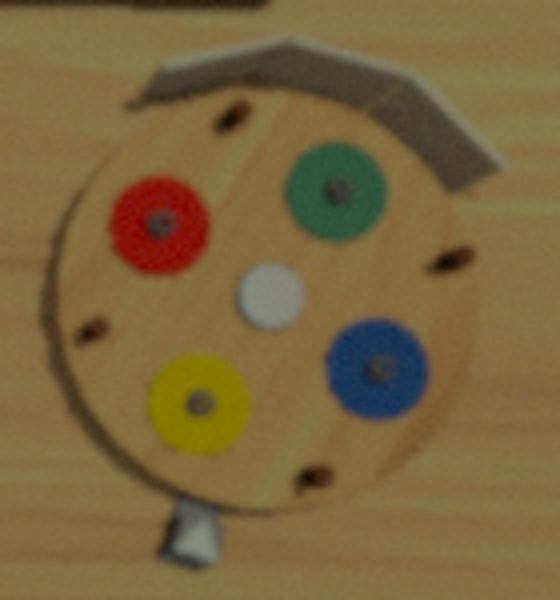

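View pics/rest1s.png

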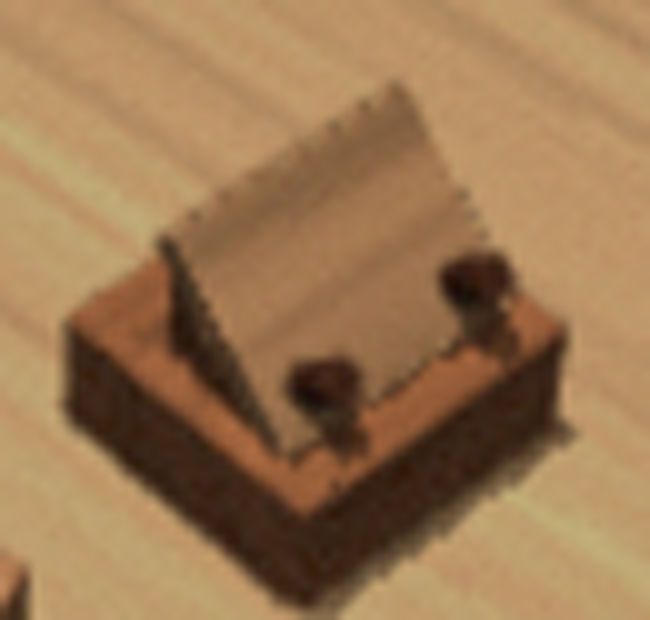

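The blue wheel in the rack (top 173,267) has a flange about 1.5 times as wide as the loose one at (174,322). It also sits in the rack, so it's the larger one the job means. Next I'll take precise measurements.

```bash
cat > seg.py <<'E'
from h import *
def seats(cam,verbose=True):
    f=env.grab_frame(cam); hsv=cv2.cvtColor(f,cv2.COLOR_RGB2HSV); out={}
    box=(360,190,500,320) if cam=="top" else (180,140,315,235)
    for n,(a,b) in dict(blue=(100,125),green=(65,95),yellow=(24,32),red=(0,6)).items():
        m=((hsv[...,0]>=a)&(hsv[...,0]<=b)&(hsv[...,1]>150)&(hsv[...,2]>50)).astype(np.uint8)
        k=np.zeros_like(m);k[box[1]:box[3],box[0]:box[2]]=1;m*=k
        cn,_=cv2.findContours(m,cv2.RETR_EXTERNAL,cv2.CHAIN_APPROX_NONE)
        if not cn: continue
        c=max(cn,key=cv2.contourArea)
        if len(c)<8: continue
        e=cv2.fitEllipse(cv2.convexHull(c)); out[n]=(e[0],atz(cam,e[0],48)[:2],e[1])
    return out
E
python3 - <<'E'
from seg import *
np.set_printoptions(precision=1,suppress=True)
for cam in("top","scene"):
    s=seats(cam)
    for n in s: print(cam,n,np.array(s[n][0]),s[n][1],np.array(s[n][2]))
    if len(s)==4:
        c=np.mean([s[n][1] for n in s],0); print("centre",c,[ (n,np.linalg.norm(s[n][1]-c),np.degrees(np.arctan2(*(s[n][1]-c)[::-1]))) for n in s])
# bosses etc by hand from crop /4
for nm,px,z in [("boss",(360+270/4,180+296/4),57),("arrow",(360+195/4,180+538/4),40),("pegA top",(360+323/4,180+472/4),90),("pegA",(360+304/4,180+484/4),45)]:
    print(nm,atz("top",px,z))
crop("top","pics/arrow.png",385,295,435,335,12)
crop("scene","pics/arrows.png",270,140,340,200,10)
E
```

```text
top blue [453.8 272.1] [ 544.9 -361.2] [21.8 22.7]
top yellow [409.2 280.5] [ 520.4 -244. ] [25.9 26.3]
top red [399.5 236.2] [ 637.1 -218.8] [23.3 23.7]
scene blue [246.2 168.7] [ 547.3 -361.2] [13.7 22.6]
scene red [252.6 211.1] [ 639. -219.] [18.8 27. ]
boss [ 590.3 -290.5   57. ]
arrow [ 432.2 -244.1   40. ]
pegA top [ 475.8 -315.5   90. ]
pegA [ 468.6 -314.5   45. ]
```

View pics/arrow.png

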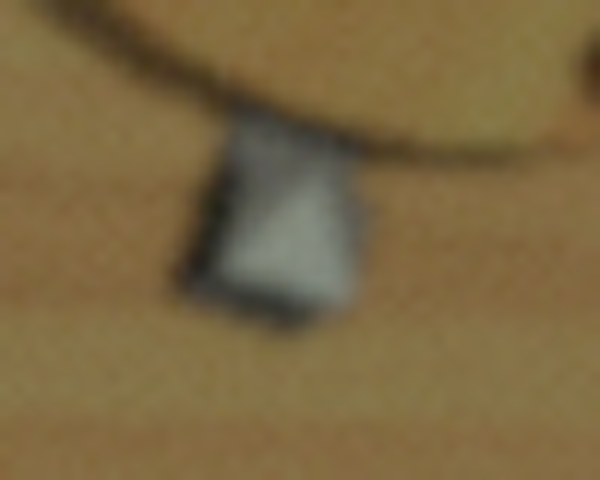

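View pics/arrows.png

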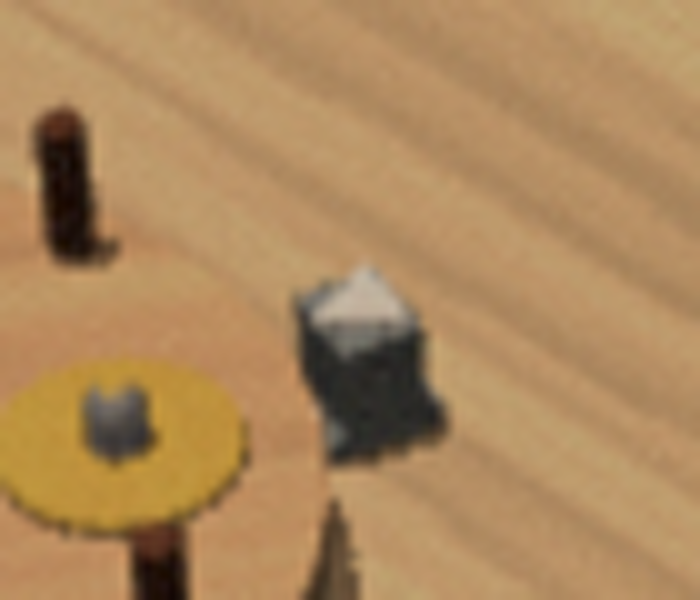

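Run:
```python
from h import *
np.set_printoptions(precision=1,suppress=True)
C=np.array([592,-290])
def sh(n,cam,p,z=40.5):
    w=atz(cam,p,z)[:2]; d=w-C; print(n,w,np.linalg.norm(d),np.degrees(np.arctan2(d[1],d[0])))
for n,p in dict(apex=(295,175),l=(218,285),r=(352,303),cen=(288,254)).items(): sh(n,"top",(385+p[0]/12,295+p[1]/12))
for n,p in dict(a=(365,265),b=(303,318),c=(415,325),cen=(361,303)).items(): sh("s"+n,"scene",(270+p[0]/10,140+p[1]/10))
sh("blk corner near l","top",(385+235/12,295+105/12))
sh("blk corner near r","top",(385+365/12,295+150/12))
```

```text
apex [ 445.  -246.2] 153.39269813714634 163.41328408254765
l [ 421.  -229.4] 181.47392986812798 160.48423327734184
r [ 417.6 -258.5] 177.1802606745788 169.76147857113656
cen [ 427.9 -244.6] 170.24046330824018 164.5420983028433
sa [ 418.8 -256.8] 176.3760722847763 169.140546398994
sb [ 446.4 -252.3] 150.36360102453935 165.49547827477727
sc [ 427.  -228.3] 176.2145032064808 159.4879268071008
scen [ 430.9 -245.6] 167.13023769105823 164.60334667422353
blk corner near l [ 459.9 -233.2] 143.82209670403384 156.72444525830514
blk corner near r [ 450.7 -261.5] 144.15525896739211 168.5976261776257
```

Load direction is 164.6° from both cameras. Blue stands at −122.9°, so the carousel must turn −72.5°. The peg between blue and yellow is at (474.7,−315.2). I'll use a planner that works out one constant row to repeat.

```bash
cat > pl.py <<'E'
from h import *
from scipy.spatial.transform import Rotation as Ro
def cur():
    s=env.state(); return np.array(s["ee_pos"]),Ro.from_euler("xyz",s["ee_rot"],degrees=True),s
def axes(x=None,y=None,z=None):
    # rotation from tool y (finger dir) and tool z (jaw dir)
    y=np.array(y,float)/np.linalg.norm(y); z=np.array(z,float); z-=y*(z@y); z/=np.linalg.norm(z)
    return Ro.from_matrix(np.stack([np.cross(y,z),y,z],1))
def plan(p1,r1,N=10,p0=None,r0=None):
    p,r,s=cur(); p0=p if p0 is None else np.array(p0); r0=r if r0 is None else r0
    w=(r0.inv()*r1).as_rotvec()/N; d=r0.inv().apply(np.array(p1)-p0)
    M=sum(Ro.from_rotvec(w*k).as_matrix() for k in range(N)); sh=np.linalg.solve(M,d)
    print(N,"rows: shift",np.round(sh,2),"turn",np.round(np.degrees(w),3))
    return sh,w
def st():
    p,r,s=cur(); print("t",round(s["time_s"],2),"p",p.round(1),"y",r.as_matrix()[:,1].round(3),"z",r.as_matrix()[:,2].round(3),"F",np.round(s["force"],1),"w",round(s["gripper_width"],1),"q",np.round(s["qpos"],1))
E
python3 - <<'E'
from pl import *
yaw=np.radians(-131.8)
R1=axes(y=(0,0,-1),z=(-np.sin(yaw),np.cos(yaw),0))
plan([474.7,-315.2,150],R1,10)
plan([474.7,-315.2,150],R1,20)
C=np.array([592,-290]);a=np.radians
P=lambda th:[C[0]+120*np.cos(a(th)),C[1]+120*np.sin(a(th)),58]
R2=axes(y=(0,0,-1),z=(-np.sin(yaw-a(72.5)),np.cos(yaw-a(72.5)),0))
plan(P(119.6),R2,20,P(192.1),R1)
E
```

```text
10 rows: shift [-37.67   3.37  -4.2 ] turn [-0.    -2.999  0.   ]
20 rows: shift [-18.86   1.68  -1.85] turn [-0.  -1.5  0. ]
20 rows: shift [-4.66 -0.   -5.99] turn [0.    3.625 0.   ]
```

```bash
python3 -m handwheel '[[0.5,[-37.7,3.4,-4.2],[0,-3,0]],[0.5,[-37.7,3.4,-4.2],[0,-3,0]],[0.5,[-37.7,3.4,-4.2],[0,-3,0]],[0.5,[-37.7,3.4,-4.2],[0,-3,0]],[0.5,[-37.7,3.4,-4.2],[0,-3,0]],[0.5,[-37.7,3.4,-4.2],[0,-3,0]],[0.5,[-37.7,3.4,-4.2],[0,-3,0]],[0.5,[-37.7,3.4,-4.2],[0,-3,0]],[0.5,[-37.7,3.4,-4.2],[0,-3,0]],[0.5,[-37.7,3.4,-4.2],[0,-3,0]]]' 8
python3 - <<'E'
from pl import *
st(); yaw=np.radians(-131.8)
R1=axes(y=(0,0,-1),z=(-np.sin(yaw),np.cos(yaw),0))
plan([474.7,-315.2,60],R1,8)
crop("top","pics/a1.png",360,180,520,340,4)
E
```

```text
time_s: 2.53
ee_pos: [476.3, -313.7, 149.6]
ee_rot: [-90.0, 0.0, -131.6]
force: [0.3, -0.2, 0.5]
gripper_width: 45.5
t 2.53 p [ 476.3 -313.7  149.6] y [ 0.001 -0.    -1.   ] z [ 0.747 -0.665  0.001] F [ 0.3 -0.2  0.5] w 45.5 q [-34.5  19.2  93.4  -0.   67.3   7.1]
8 rows: shift [ 0.28 11.19 -0.03] turn [-0.005  0.019 -0.   ]
```

```bash
python3 -m handwheel '[[0.5,[0.3,11.2,0],[0,0,0]],[0.5,[0.3,11.2,0],[0,0,0]],[0.5,[0.3,11.2,0],[0,0,0]],[0.5,[0.3,11.2,0],[0,0,0]],[0.5,[0.3,11.2,0],[0,0,0]],[0.5,[0.3,11.2,0],[0,0,0]],[0.5,[0.3,11.2,0],[0,0,0]],[0.5,[0.3,11.2,0],[0,0,0]],[0.1,[0,0,0],[0,0,0]],[0,[0,0,0],[0,0,0]]]' 8
python3 - <<'E'
from pl import *
st()
crop("scene","pics/a2.png",180,120,340,240,5)
E
```

```text
time_s: 3.42
ee_pos: [473.0, -316.7, 59.8]
ee_rot: [-90.1, -0.0, -131.8]
force: [0.5, 0.3, 0.0]
gripper_width: 34.8
t 3.42 p [ 473.  -316.7   59.8] y [-0.001  0.001 -1.   ] z [ 0.745 -0.667 -0.001] F [0.5 0.3 0. ] w 34.8 q [-35.   23.9 100.5  -0.   55.8   6.8]
```

View pics/a2.png

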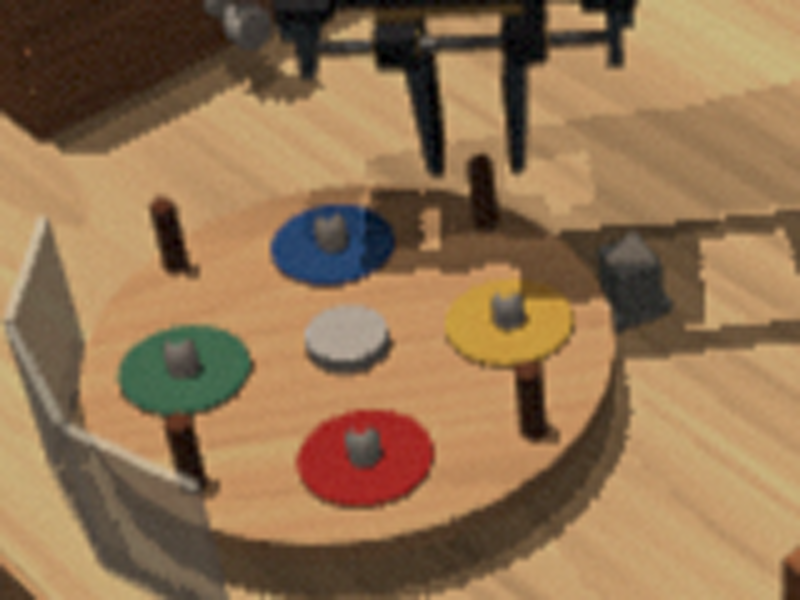

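Run:
```python
from pl import *
p,r,s=cur()
print((proj("scene",p)-[180,120])*5, (proj("scene",[474.7,-315.2,90])-[180,120])*5,(proj("scene",[474.7,-315.2,150])-[180,120])*5)
crop("scene","pics/a3.png",180,120,340,240,5); st()
```

```text
[483.66779755 200.48799179] [479.63842248 159.34868837] [469.62979653  65.9254496 ]
t 3.52 p [ 473.8 -317.2   60.8] y [ 0.001 -0.001 -1.   ] z [ 0.745 -0.667  0.001] F [ 0.3 -0.7  0.6] w 27.1 q [-35.   23.8 100.4  -0.   55.7   6.8]
```

View pics/a3.png

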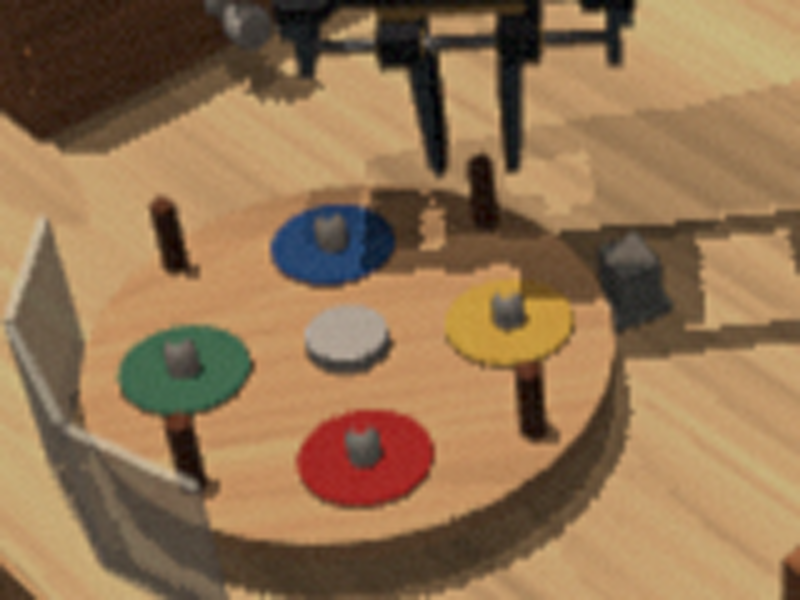

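```bash
python3 -m handwheel '[[0,[0,0,0],[0,0,0]],[0,[0,0,0],[0,0,0]],[0,[0,0,0],[0,0,0]],[0,[0,0,0],[0,0,0]],[0,[0,0,0],[0,0,0]],[0,[0,0,0],[0,0,0]],[0,[0,0,0],[0,0,0]],[0,[0,0,0],[0,0,0]],[0,[0,0,0],[0,0,0]],[0,[0,0,0],[0,0,0]]]' 8
python3 - <<'E'
from pl import *
st()
crop("scene","pics/a4.png",230,110,310,170,10)
E
```

```text
time_s: 4.35
ee_pos: [473.4, -316.8, 60.0]
ee_rot: [-90.0, -0.0, -131.8]
force: [0.1, 0.6, 0.9]
gripper_width: 0.9
t 4.35 p [ 473.4 -316.8   60. ] y [-0. -0. -1.] z [ 0.746 -0.666  0.   ] F [0.1 0.6 0.9] w 0.9 q [-34.9  23.8 100.4  -0.   55.7   6.8]
```

View pics/a4.png

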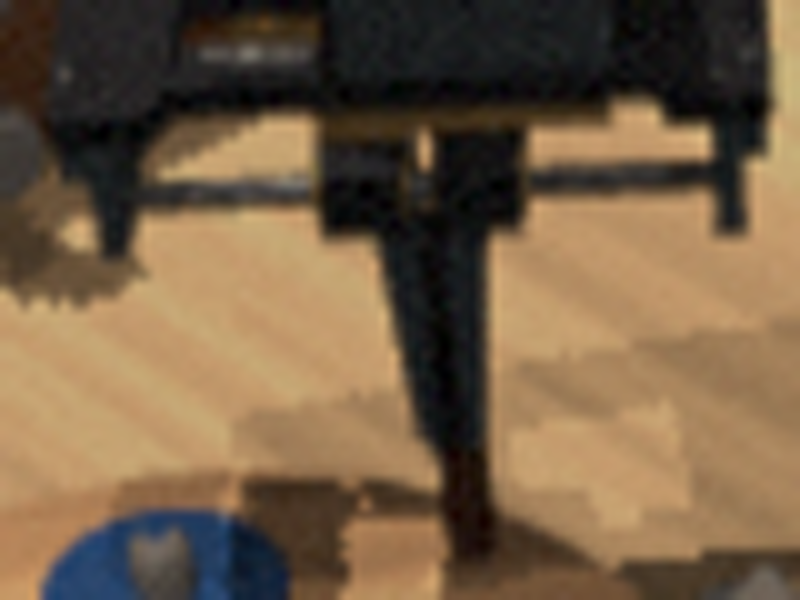

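Run:
```python
from pl import *
np.set_printoptions(precision=1,suppress=True)
print(atz("scene",(276.5,155),60),atz("scene",(276.5,155),79))
print(proj("top",[473.4,-316.8,60]),proj("top",[475,-315,90]))
crop("top","pics/a5.png",400,260,480,340,8)
```

```text
[ 458.8 -335.2   60. ] [ 473.9 -315.3   79. ]
[438.3 299.1] [440.6 298.3]
```

View pics/a5.png

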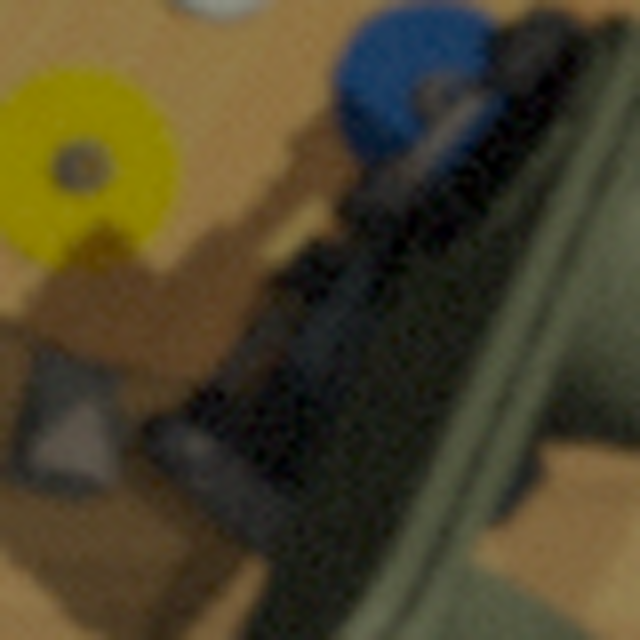

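Run:
```python
from pl import *
np.set_printoptions(precision=1,suppress=True)
print("start tcp",proj("scene",[179.5,-545.7,182.9]), proj("scene",[179.5,-545.7,202]),proj("top",[179.5,-545.7,182.9]))
for z in(139,158): print((proj("scene",[473.4+.69*38,-316.8+.72*38,z])-[230,110])*10)
im=cv2.imread("pics/scene0.png")[0:100,240:340]; cv2.imwrite("pics/s0c.png",cv2.resize(im,None,fx=6,fy=6))
s=env.state(); print(s["qpos"])
```

```text
start tcp [296.8  54.2] [296.4  48.2] [554.  430.6]
[434.8 349.8]
[428.  288.2]
[-34.9  23.8 100.5  -0.   55.7   6.8]
```

View pics/s0c.png

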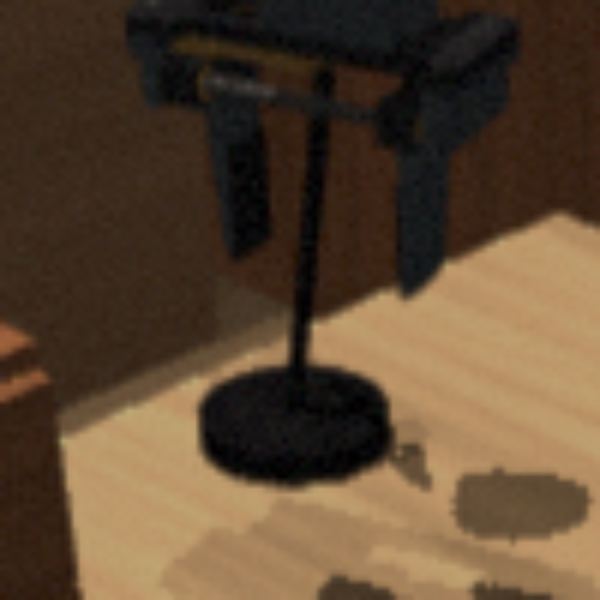

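View pics/a1.png

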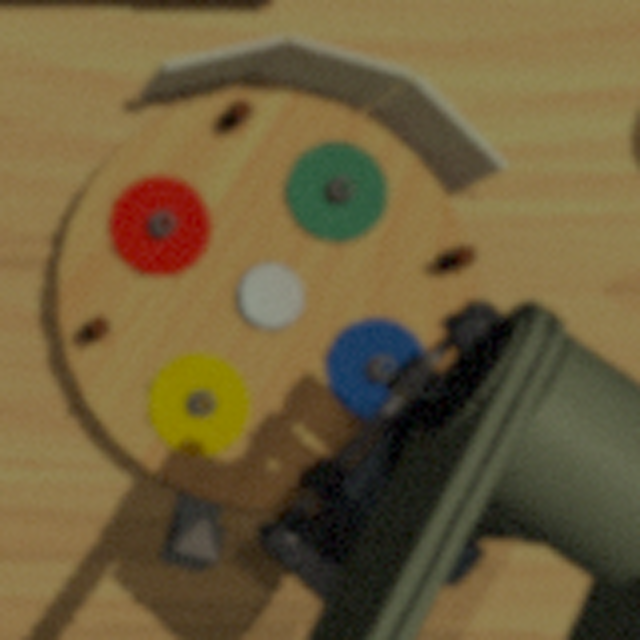

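Run:
```python
from pl import *
f=env.grab_frame("scene")[140:172,262:294,::-1]
f=np.clip(f.astype(float)*3,0,255).astype(np.uint8)
cv2.imwrite("pics/a6.png",cv2.resize(f,None,fx=18,fy=18,interpolation=cv2.INTER_NEAREST))
f=env.grab_frame("top")[240:340,400:500,::-1]
f=np.clip(f.astype(float)*3,0,255).astype(np.uint8)
cv2.imwrite("pics/a7.png",cv2.resize(f,None,fx=6,fy=6,interpolation=cv2.INTER_CUBIC))
for z in(60,79,139,158,200): print(z,(proj("top",[473.4,-316.8,z])-[400,240])*6)
```

```text
60 [229.87838592 354.5614652 ]
79 [241.07622327 354.03992862]
139 [278.71306879 352.28700158]
158 [291.41031231 351.69563052]
200 [320.94526459 350.32004721]
```

View pics/a6.png

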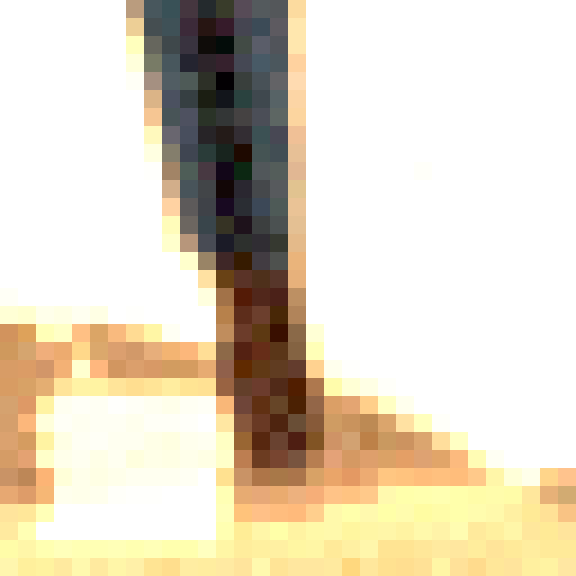

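View pics/a7.png

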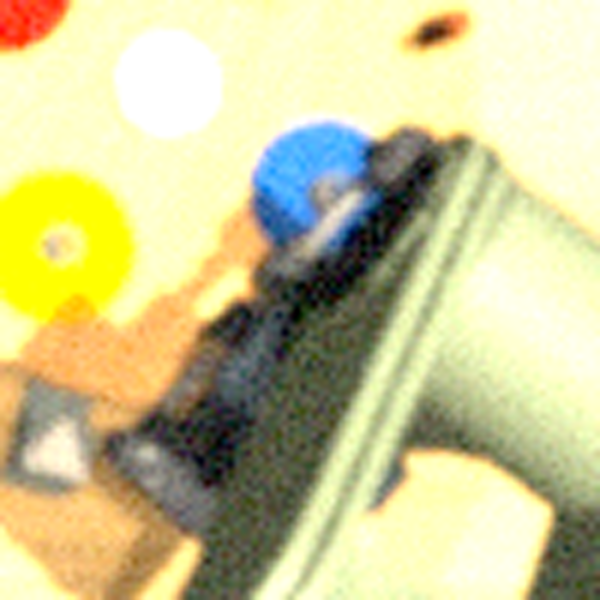

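The fingers shut on nothing, and the drawn tips don't match the reported TCP. I'll lift, tip the shut fingers outwards so both cameras can see them, and measure the tip.

```bash
python3 -m handwheel '[[0,[0,-30,0],[0,0,0]],[0,[0,-30,0],[0,0,0]],[0,[0,-30,0],[0,0,0]],[0,[0,0,0],[6,0,0]],[0,[0,0,0],[6,0,0]],[0,[0,0,0],[6,0,0]],[0,[0,0,0],[6,0,0]],[0,[0,0,0],[6,0,0]],[0,[0,0,0],[6,0,0]],[0,[0,0,0],[6,0,0]]]' 8
python3 - <<'E'
from pl import *
st()
p,r,s=cur()
for cam in("top","scene"):
    print(cam,proj(cam,p),proj(cam,p-19*r.as_matrix()[:,1]))
    c=proj(cam,p).astype(int); f=env.grab_frame(cam); f=np.clip(f[c[1]-40:c[1]+40,c[0]-50:c[0]+50,::-1]*1.8,0,255).astype(np.uint8); print("crop org",c-[50,40])
    cv2.imwrite(f"pics/b_{cam}.png",cv2.resize(f,None,fx=7,fy=7,interpolation=cv2.INTER_NEAREST))
st()
E
```

```text
time_s: 5.38
ee_pos: [466.9, -321.2, 148.6]
ee_rot: [-52.6, -0.9, -132.6]
force: [-0.5, -0.6, -0.8]
gripper_width: 0.4
t 5.38 p [ 466.9 -321.2  148.6] y [ 0.439 -0.42  -0.794] z [ 0.591 -0.531  0.608] F [-0.5 -0.6 -0.8] w 0.4 q [-30.6   4.7 125.9 -32.6  14.9  40.8]
top [449.36308134 301.42525271] [447.77738377 304.85338342]
crop org [399 261]
scene [274.75634719 131.45238381] [278.6972944 126.4532639]
crop org [224  91]
t 5.48 p [ 467.8 -322.5  149.1] y [ 0.437 -0.42  -0.795] z [ 0.593 -0.53   0.607] F [ 0.6  0.6 -0.4] w 0.3 q [-30.6   4.8 125.7 -32.2  15.1  40.3]
```

View pics/b_top.png

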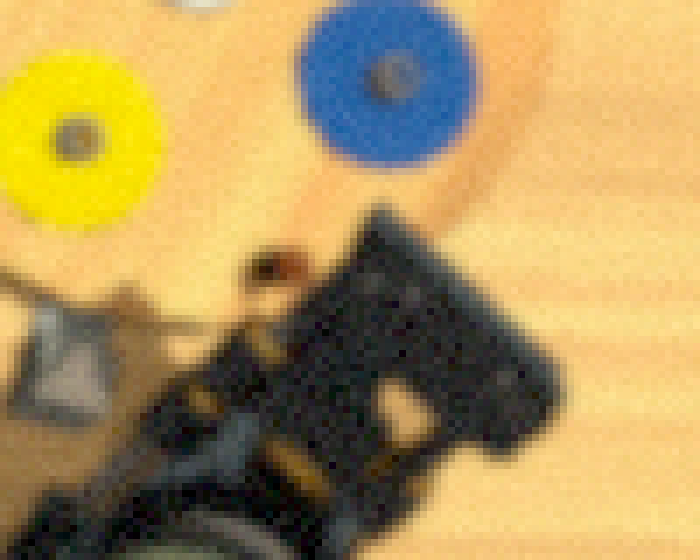

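View pics/b_scene.png

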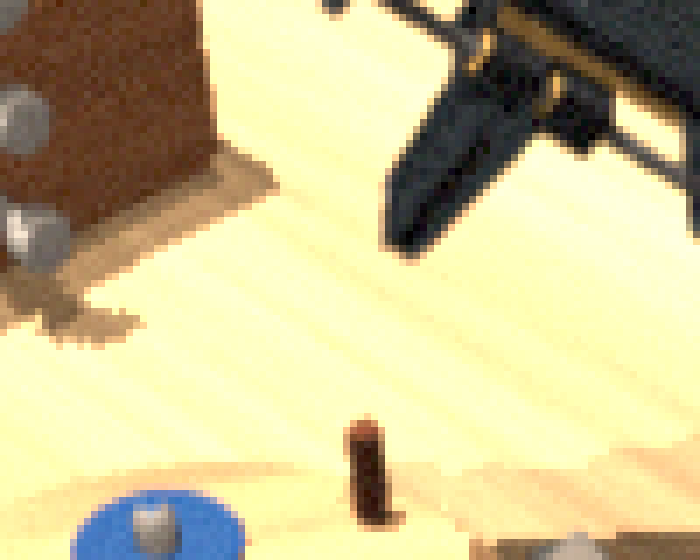

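Run:
```python
from pl import *
np.set_printoptions(precision=1,suppress=True)
p,r,s=cur(); st()
M=r.as_matrix()
for k in(79,60,100,120):
    for sx in(-38,0,38):
        print(k,sx,(proj("top",p+M@[sx,-k,89])-[399,261])*7,(proj("scene",p+M@[sx,-k,89])-[224,91])*7)
f=env.grab_frame("scene")[40:190,220:400,::-1]
cv2.imwrite("pics/b3.png",cv2.resize(np.clip(f*1.8,0,255).astype(np.uint8),None,fx=4,fy=4,interpolation=cv2.INTER_NEAREST))
```

```text
t 5.48 p [ 467.8 -322.5  149.1] y [ 0.4 -0.4 -0.8] z [ 0.6 -0.5  0.6] F [ 0.6  0.6 -0.4] w 0.3 q [-30.6   4.8 125.7 -32.2  15.1  40.3]
79 -38 [411.3 135. ] [248.4  62.5]
79 0 [503.  219.3] [254.3   2. ]
79 38 [595.4 304.2] [259.9 -55.7]
60 -38 [422.4 111.6] [219.6 102.8]
60 0 [512.8 194.6] [226.1  42. ]
60 38 [603.8 278.2] [232.3 -16. ]
100 -38 [398.8 161.7] [280.9  16.9]
100 0 [491.9 247.5] [286.1 -43.2]
100 38 [585.7 333.9] [ 291.  -100.5]
120 -38 [386.4 188. ] [312.6 -27.5]
120 0 [481.  275.2] [317.  -87.2]
120 38 [576.3 363.1] [ 321.3 -144.1]
```

View pics/b3.png

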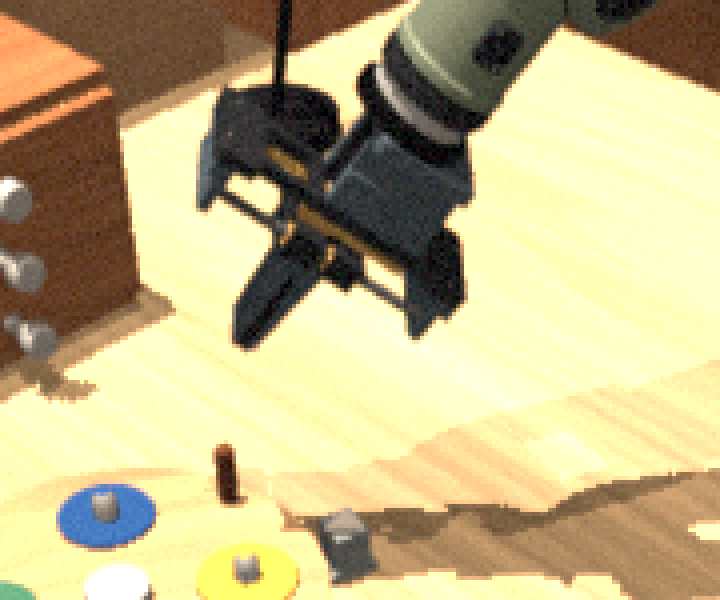

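Run:
```python
from pl import *
d=np.array([.666,.746,0]); j=[.746,-.666,0]
t=np.radians(40)
R=axes(y=np.sin(t)*d+np.cos(t)*np.array([0,0,-1]),z=j)
plan([455,-330,160],R,10)
```

```text
10 rows: shift [ 1.09 -1.56 -0.16] turn [-3.611  1.26   3.968]
```

```bash
python3 -m handwheel '[[0,[1,-1.6,0],[-3.6,1.3,4]],[0,[1,-1.6,0],[-3.6,1.3,4]],[0,[1,-1.6,0],[-3.6,1.3,4]],[0,[1,-1.6,0],[-3.6,1.3,4]],[0,[1,-1.6,0],[-3.6,1.3,4]],[0,[1,-1.6,0],[-3.6,1.3,4]],[0,[1,-1.6,0],[-3.6,1.3,4]],[0,[1,-1.6,0],[-3.6,1.3,4]],[0,[1,-1.6,0],[-3.6,1.3,4]],[0,[1,-1.6,0],[-3.6,1.3,4]]]' 8
python3 - <<'E'
from pl import *
np.set_printoptions(precision=1,suppress=True)
p,r,s=cur()
for cam in("top","scene"):
    c=proj(cam,p).astype(int); f=env.grab_frame(cam); f=np.clip(f[c[1]-40:c[1]+40,c[0]-50:c[0]+50,::-1]*2.2,0,255).astype(np.uint8); print("crop org",c-[50,40])
    print(cam,(proj(cam,p)-c+[50,40])*7,(proj(cam,p-19*r.as_matrix()[:,1])-c+[50,40])*7)
    cv2.imwrite(f"pics/c_{cam}.png",cv2.resize(f,None,fx=7,fy=7,interpolation=cv2.INTER_NEAREST))
st()
E
```

```text
time_s: 6.37
ee_pos: [450.5, -336.2, 156.1]
ee_rot: [-81.5, 30.1, -131.3]
force: [0.3, 0.4, -0.7]
gripper_width: 0.4
crop org [406 268]
top [354.2 283. ] [383.9 308.7]
crop org [225  84]
scene [353.5 281. ] [357.4 229.3]
t 6.47 p [ 450.1 -339.   153.4] y [ 0.4  0.3 -0.9] z [ 0.7 -0.7  0.1] F [-0.5  0.3 -0.2] w 0.5 q [-57.8  17.8 103.2  35.1  63.6 -31.1]
```

View pics/c_top.png

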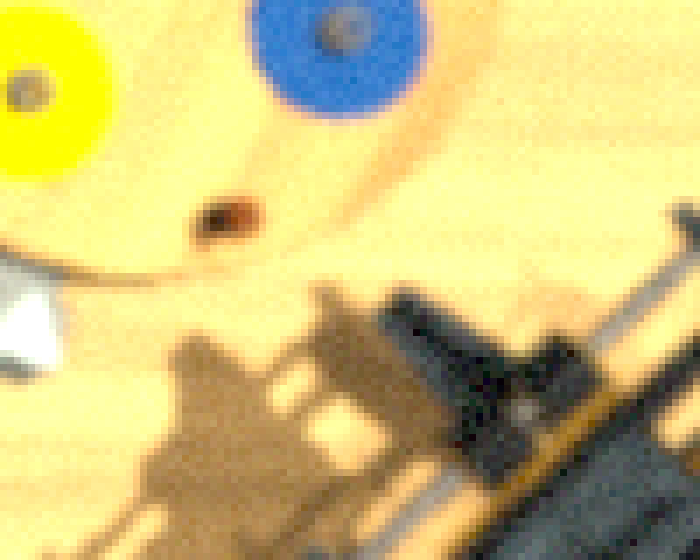

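View pics/c_scene.png

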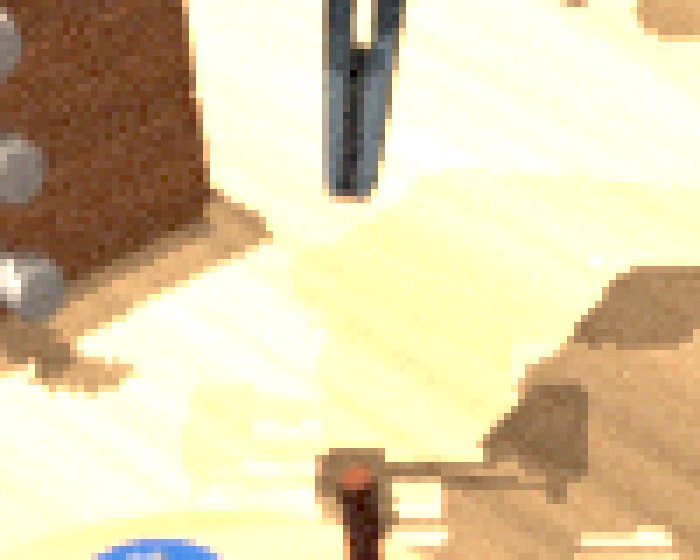

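Run:
```python
from pl import *
np.set_printoptions(precision=2,suppress=True)
def tri(a,b):
    (o1,d1),(o2,d2)=ray("top",a),ray("scene",b)
    A=np.stack([d1,-d2],1); k=np.linalg.lstsq(A,o2-o1,rcond=None)[0]
    P,Q=o1+k[0]*d1,o2+k[1]*d2; return (P+Q)/2,np.linalg.norm(P-Q)
P,g=tri((462.4,311.1),(275,111.9)); p,r,s=cur(); st()
print(P,g,"world err",P-p,"tool err",r.inv().apply(P-p))
print(r.as_matrix())
```

```text
t 6.47 p [ 450.1 -339.   153.4] y [ 0.44  0.27 -0.86] z [ 0.69 -0.71  0.13] F [-0.5  0.3 -0.2] w 0.5 q [-57.8  17.8 103.2  35.1  63.6 -31.1]
[ 444.72 -340.4   188.47] 0.19804853501248876 world err [-5.43 -1.39 35.04] tool err [-13.45 -32.8    1.68]
[[-0.58  0.44  0.69]
 [-0.65  0.27 -0.71]
 [-0.5  -0.86  0.13]]
```

Run:
```python
from pl import *
np.set_printoptions(precision=2,suppress=True)
R=lambda e:Ro.from_euler("xyz",e,degrees=True)
obs=[("start",[179.5,-545.7,182.9],[-90.09,0,-161.8],(294,46),"scene"),
("vert",[473.4,-316.8,60],[-90,0,-131.8],(276.5,154.3),"scene"),
("tiltx",[467.4,-321.8,149],[-52.6,-.9,-132.6],(281.1,126.7),"scene"),
("tiltz",[450.3,-338,154],[-81.5,30.1,-131.3],(275,111.9),"scene"),
("tiltz",[450.3,-338,154],[-81.5,30.1,-131.3],(462.4,311.1),"top")]
from scipy.optimize import least_squares
def res(v): return np.concatenate([proj(c,np.array(p)+R(e).apply(v[:3])+(v[3:] if len(v)>3 else 0))-np.array(o) for n,p,e,o,c in obs])
for n in(3,6):
    s=least_squares(res,np.zeros(n)); print(s.x,s.fun.reshape(-1,2))
crop("scene","pics/d1.png",225,40,345,130,6); st()
```

```text
[-14.28 -32.2    0.39] [[-0.2  -0.14]
 [-0.9  -0.29]
 [-0.2  -0.74]
 [ 0.7   0.27]
 [-1.03 -0.  ]]
[-15.81 -32.69  -0.77  -0.89  -2.94  -1.78] [[-0.53  0.16]
 [-0.91 -0.19]
 [-0.18 -0.32]
 [ 0.71  0.18]
 [-0.57  0.45]]
t 6.52 p [ 449.6 -336.9  153.4] y [ 0.43  0.27 -0.86] z [ 0.69 -0.71  0.13] F [ 0.  -0.   0.5] w 0.4 q [-57.6  17.7 103.4  35.   63.5 -31.1]
```

View pics/d1.png

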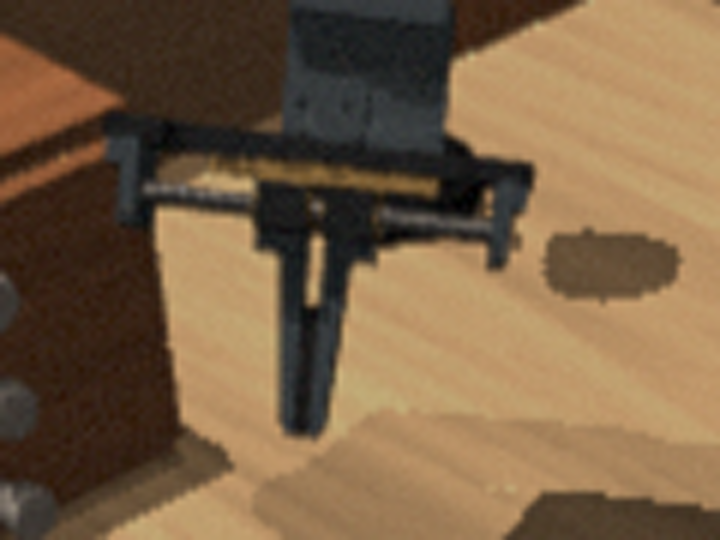

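Run:
```python
from pl import *
np.set_printoptions(precision=2,suppress=True)
def tri(a,b):
    (o1,d1),(o2,d2)=ray("top",a),ray("scene",b)
    A=np.stack([d1,-d2],1); k=np.linalg.lstsq(A,o2-o1,rcond=None)[0]
    P,Q=o1+k[0]*d1,o2+k[1]*d2; return (P+Q)/2,np.linalg.norm(P-Q)
p,r,s=cur(); p=np.array([450.3,-338,154])
for n,a,b in [("tip",(462.4,311.1),(275,111.9)),("base",(481,326.3),(277.5,74.2))]:
    P,g=tri(a,b); print(n,P,g,r.inv().apply(P-p))
# jaw ends: posts in scene
crop("top","pics/d2.png",440,270,540,350,7)
for k in range(0,200,20): print(k,(proj("top",p+r.apply([-14.3,-32.2-k,0.4]))-[440,270])*7,(proj("scene",p+r.apply([-14.3,-32.2-k,0.4]))-[225,40])*6)
```

```text
tip [ 444.72 -340.4   188.47] 0.19804853501248876 [-12.39 -32.67   2.18]
base [ 414.03 -354.03  275.95] 1.037014831502464 [ -29.42 -124.8     1.64]
0 [149.37 287.13] [304.02 433.2 ]
20 [181.98 314.99] [307.63 385.3 ]
40 [215.63 343.73] [311.27 336.89]
60 [250.38 373.42] [314.95 287.99]
80 [286.27 404.08] [318.67 238.56]
100 [323.37 435.78] [322.43 188.62]
120 [361.74 468.55] [326.23 138.14]
140 [401.45 502.47] [330.07  87.13]
160 [442.56 537.59] [333.95  35.56]
180 [485.15 573.98] [337.88 -16.56]
```

View pics/d2.png

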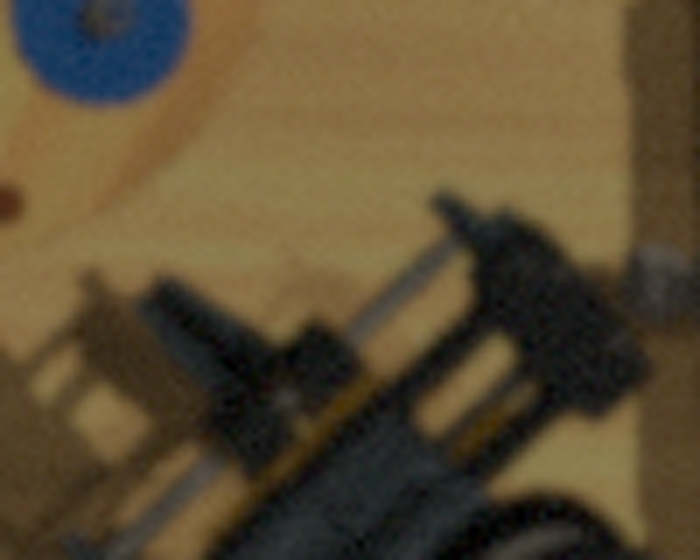

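The fit gives a constant offset in the tool frame: the real tip lies at (−14.3, −32.2, 0.4) mm from the reported TCP, with residuals of about 1 px or less over 5 views. From here I'll plan with the real tip.

```bash
cat >> pl.py <<'E'
O=np.array([-14.3,-32.2,0.4])
def tip(): p,r,s=cur(); return p+r.apply(O),r
def tplan(t1,r1,N=10,t0=None,r0=None):
    p,r,s=cur()
    if r0 is None: r0=r; p0=p
    else: p0=np.array(t0)-r0.apply(O)
    return plan(np.array(t1)-r1.apply(O),r1,N,p0,r0)
def down(yaw): yaw=np.radians(yaw); return axes(y=(0,0,-1),z=(-np.sin(yaw),np.cos(yaw),0))
E
python3 - <<'E'
from pl import *
st(); print(tip()[0])
tplan([474.7,-315.2,110],down(-131.8),9)
E
```

```text
t 6.57 p [ 449.1 -335.1  153.4] y [ 0.434  0.273 -0.859] z [ 0.693 -0.71   0.125] F [ 0.4 -0.3  0.6] w 0.7 q [-57.5  17.6 103.5  34.9  63.5 -31. ]
[ 443.66218077 -334.91554924  188.25326931]
9 rows: shift [ 0.52  8.74 -0.09] turn [-0.893 -0.214 -3.309]
```

```bash
python3 -m handwheel '[[0.5,[0.5,8.7,-0.1],[-0.9,-0.2,-3.3]],[0.5,[0.5,8.7,-0.1],[-0.9,-0.2,-3.3]],[0.5,[0.5,8.7,-0.1],[-0.9,-0.2,-3.3]],[0.5,[0.5,8.7,-0.1],[-0.9,-0.2,-3.3]],[0.5,[0.5,8.7,-0.1],[-0.9,-0.2,-3.3]],[0.5,[0.5,8.7,-0.1],[-0.9,-0.2,-3.3]],[0.5,[0.5,8.7,-0.1],[-0.9,-0.2,-3.3]],[0.5,[0.5,8.7,-0.1],[-0.9,-0.2,-3.3]],[0.5,[0.5,8.7,-0.1],[-0.9,-0.2,-3.3]],[0.5,[0,0,0],[0,0,0]]]' 8
python3 - <<'E'
from pl import *
st(); print(tip()[0])
tplan([474.7,-315.2,62],down(-131.8),6)
crop("scene","pics/e1.png",230,110,310,170,10)
E
```

```text
time_s: 7.4
ee_pos: [465.4, -320.7, 77.4]
ee_rot: [-90.3, 0.1, -131.5]
force: [0.3, 1.0, -0.3]
gripper_width: 45.7
t 7.4 p [ 465.4 -320.7   77.4] y [-0.003  0.004 -1.   ] z [ 0.749 -0.663 -0.005] F [ 0.3  1.  -0.3] w 45.7 q [-35.8  22.6  99.6   0.1  58.1   5.7]
[ 475.31915856 -310.36057333  109.56717085]
6 rows: shift [0.68 7.92 0.5 ] turn [ 0.047  0.044 -0.012]
```

View pics/e1.png

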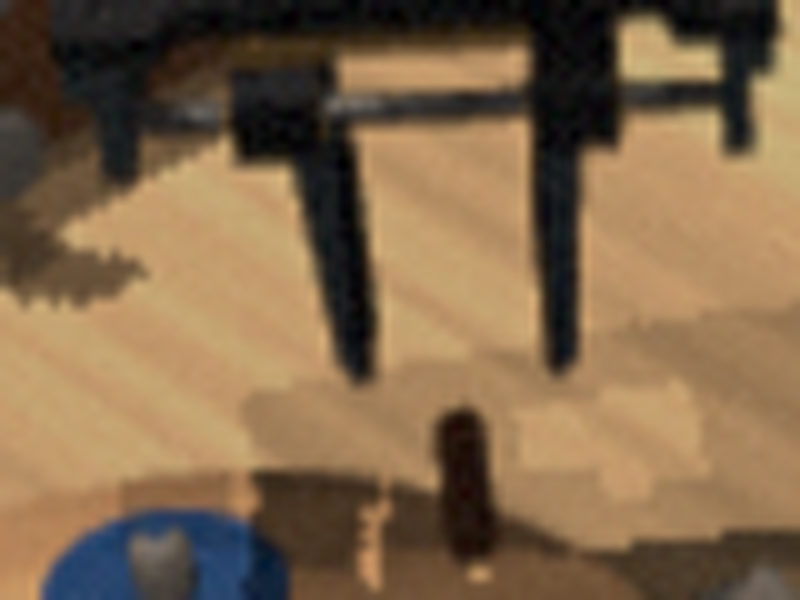

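```bash
python3 -m handwheel '[[0.5,[0.7,8,0.5],[0,0,0]],[0.5,[0.7,8,0.5],[0,0,0]],[0.5,[0.7,8,0.5],[0,0,0]],[0.5,[0.7,8,0.5],[0,0,0]],[0.5,[0.7,8,0.5],[0,0,0]],[0.5,[0.7,8,0.5],[0,0,0]],[0,[0,0,0],[0,0,0]],[0,[0,0,0],[0,0,0]],[0,[0,0,0],[0,0,0]],[0,[0,0,0],[0,0,0]]]' 8
python3 - <<'E'
from pl import *
st(); print(tip()[0])
crop("scene","pics/e2.png",230,110,310,170,10)
E
```

```text
time_s: 8.28
ee_pos: [463.2, -329.3, 30.2]
ee_rot: [-90.2, 0.0, -131.9]
force: [0.5, -0.3, 0.8]
gripper_width: 21.8
t 8.28 p [ 463.2 -329.3   30.2] y [-0.002  0.003 -1.   ] z [ 0.744 -0.668 -0.003] F [ 0.5 -0.3  0.8] w 21.8 q [-3.660e+01  2.570e+01  1.024e+02  1.000e-01  5.210e+01  5.300e+00]
[ 473.10246748 -319.03270918   62.41325372]
```

View pics/e2.png

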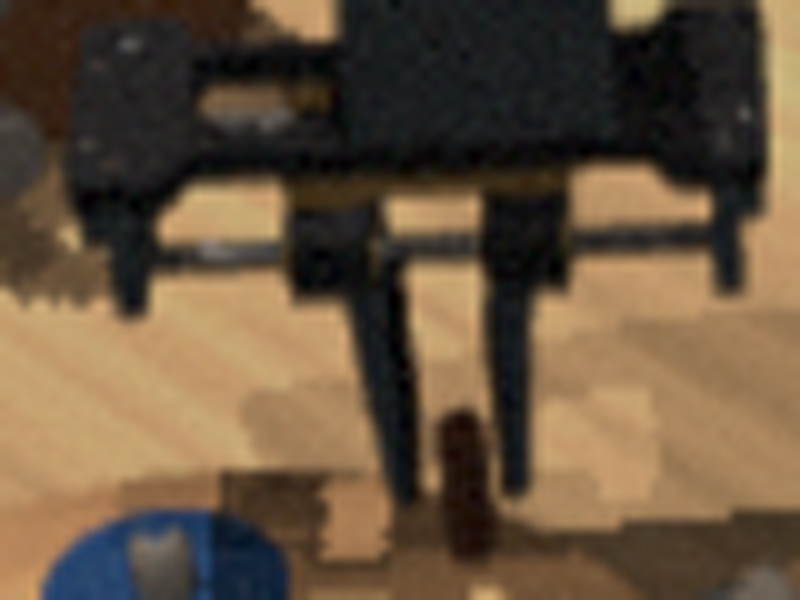

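```bash
python3 -m handwheel '[[0,[0,0,0],[0,0,0]],[0,[0,0,0],[0,0,0]],[0,[0,0,0],[0,0,0]],[0,[0,0,0],[0,0,0]],[0,[0,0,0],[0,0,0]],[0,[0,0,0],[0,0,0]],[0,[0,0,0],[0,0,0]],[0,[0,0,0],[0,0,0]],[0,[0,0,0],[0,0,0]],[0,[0,0,0],[0,0,0]]]' 8
python3 - <<'E'
from pl import *
for i in range(4): st()
print(tip()[0])
th=72.5; C=np.array([592,-290]);a=np.radians
P=lambda t:[C[0]+120*np.cos(a(t)),C[1]+120*np.sin(a(t)),62]
tplan(P(119.6),down(-131.8-72.5),20,P(192.1),down(-131.8))
E
```

```text
time_s: 9.17
ee_pos: [462.1, -329.0, 30.1]
ee_rot: [-90.3, -0.0, -131.9]
force: [-4.9, -0.0, 5.2]
gripper_width: 12.2
t 9.17 p [ 462.1 -329.    30.1] y [-0.004  0.003 -1.   ] z [ 0.745 -0.667 -0.005] F [-4.9 -0.   5.2] w 12.2 q [-36.6  25.7 102.4   0.   52.2   5.2]
t 9.17 p [ 462.1 -329.    30.1] y [-0.004  0.003 -1.   ] z [ 0.745 -0.667 -0.005] F [-4.9 -0.   5.2] w 12.2 q [-36.6  25.7 102.4   0.   52.2   5.2]
t 9.17 p [ 462.1 -329.    30.1] y [-0.004  0.003 -1.   ] z [ 0.745 -0.667 -0.005] F [-4.9 -0.   5.2] w 12.2 q [-36.6  25.7 102.4   0.   52.2   5.2]
t 9.17 p [ 462.1 -329.    30.1] y [-0.004  0.003 -1.   ] z [ 0.745 -0.667 -0.005] F [-4.9 -0.   5.2] w 12.2 q [-36.6  25.7 102.4   0.   52.2   5.2]
[ 472.05644532 -318.7416706    62.27218998]
20 rows: shift [-4.72 -0.   -6.89] turn [0.    3.625 0.   ]
```

Run:
```python
from pl import *
p,r,s=cur(); C=np.array([592,-290,0]); q=Ro.from_euler("z",-72.5,degrees=True)
p1=C*[1,1,0]+q.apply(p-C); print(p1); plan(p1,q*r,20)
```

```text
[ 515.7202088  -177.81997518   30.08087748]
20 rows: shift [-4.7   0.04 -7.18] turn [-2.000e-03  3.625e+00  2.000e-02]
```

Peg gripped (12 mm reading). First half of the arc:

```bash
python3 -m handwheel '[[0,[-4.7,0,-7.2],[0,3.6,0]],[0,[-4.7,0,-7.2],[0,3.6,0]],[0,[-4.7,0,-7.2],[0,3.6,0]],[0,[-4.7,0,-7.2],[0,3.6,0]],[0,[-4.7,0,-7.2],[0,3.6,0]],[0,[-4.7,0,-7.2],[0,3.6,0]],[0,[-4.7,0,-7.2],[0,3.6,0]],[0,[-4.7,0,-7.2],[0,3.6,0]],[0,[-4.7,0,-7.2],[0,3.6,0]],[0,[-4.7,0,-7.2],[0,3.6,0]]]' 8
python3 - <<'E'
from pl import *
st()
crop("scene","pics/f1.png",180,110,340,230,5)
E
```

```text
time_s: 10.0
ee_pos: [463.6, -243.7, 30.1]
ee_rot: [-90.3, -0.2, -168.1]
force: [-5.6, 0.5, 4.7]
gripper_width: 12.1
t 10.0 p [ 463.6 -243.7   30.1] y [-0.005  0.004 -1.   ] z [ 0.207 -0.978 -0.005] F [-5.6  0.5  4.7] w 12.1 q [-2.900e+01  2.250e+01  1.082e+02  1.000e-01  4.960e+01  4.900e+01]
```

View pics/f1.png

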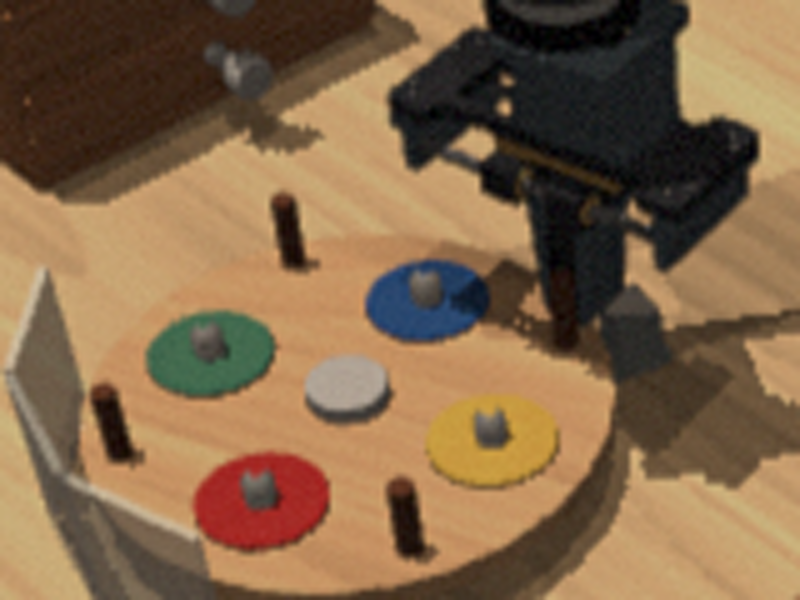

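```bash
python3 -m handwheel '[[0,[-4.7,0,-7.2],[0,3.65,0]],[0,[-4.7,0,-7.2],[0,3.65,0]],[0,[-4.7,0,-7.2],[0,3.65,0]],[0,[-4.7,0,-7.2],[0,3.65,0]],[0,[-4.7,0,-7.2],[0,3.65,0]],[0,[-4.7,0,-7.2],[0,3.65,0]],[0,[-4.7,0,-7.2],[0,3.65,0]],[0,[-4.7,0,-7.2],[0,3.65,0]],[0,[-4.7,0,-7.2],[0,3.65,0]],[0,[-4.7,0,-7.2],[0,3.65,0]]]' 8
python3 - <<'E'
from seg import *
from pl import st
st()
np.set_printoptions(precision=1,suppress=True)
C=np.array([592,-290])
for cam in("top","scene"):
    s=seats(cam)
    for n in s: d=s[n][1]-C; print(cam,n,s[n][1],np.linalg.norm(d),np.degrees(np.arctan2(d[1],d[0])),np.array(s[n][2]))
crop("scene","pics/f2.png",180,110,340,230,5)
crop("top","pics/f3.png",360,180,500,330,4)
E
```

```text
time_s: 10.88
ee_pos: [516.1, -176.2, 30.2]
ee_rot: [-90.2, -0.3, 155.4]
force: [-3.3, 1.7, 3.9]
gripper_width: 12.0
t 10.88 p [ 516.1 -176.2   30.2] y [-0.003  0.005 -1.   ] z [-0.416 -0.909 -0.003] F [-3.3  1.7  3.9] w 12.0 q [-20.2  24.  105.4   0.2  50.8  94.2]
top yellow [ 617.3 -208.7] 85.11958089916499 72.71214449393312 [23.7 25.9]
top red [ 672.9 -313. ] 84.12043480904431 -15.875423478394568 [23.3 24. ]
scene blue [ 511.3 -265.7] 84.2441220518102 163.2409515484283 [14.7 23.7]
scene red [ 674.6 -314.6] 86.18434535451611 -16.600320310950202 [17.8 26.6]
```

View pics/f2.png

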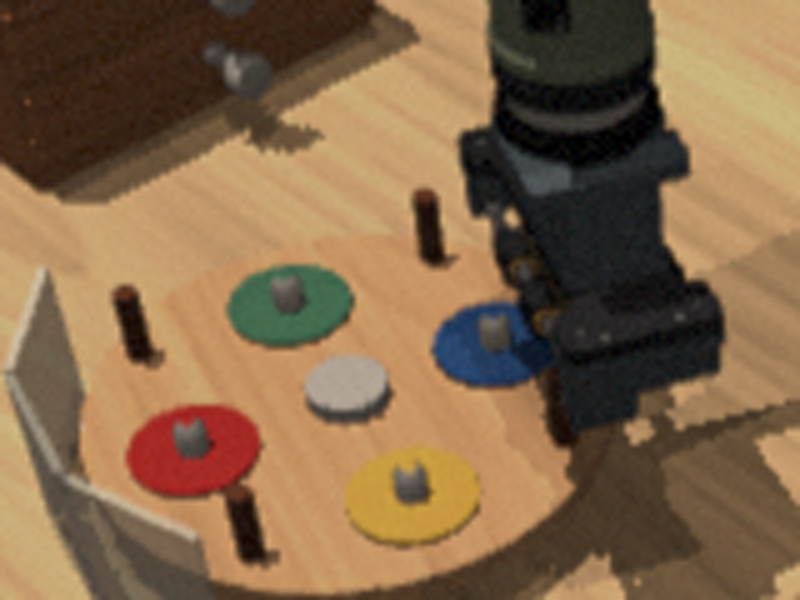

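View pics/f3.png

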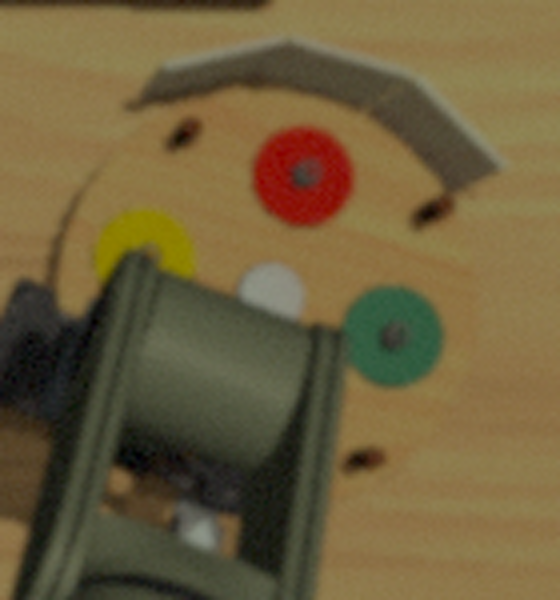

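```bash
python3 -m handwheel '[[0.35,[0,0,0],[0,0,0]],[0.35,[0,0,0],[0,0,0]],[0.35,[0,0,0],[0,0,0]],[0.35,[0,0,0],[0,0,0]],[0.35,[0,-10,0],[0,0,0]],[0.35,[0,-25,0],[0,0,0]],[0.35,[0,-25,0],[0,0,0]],[0.35,[0,-25,0],[0,0,0]],[0.35,[0,-25,0],[0,0,0]],[0.35,[0,-25,0],[0,0,0]]]' 8
python3 - <<'E'
from seg import *
from pl import st
st()
np.set_printoptions(precision=1,suppress=True)
C=np.array([592,-290])
for cam in("top","scene"):
    s=seats(cam)
    for n in s: d=s[n][1]-C; print(cam,n,s[n][1],np.linalg.norm(d),np.degrees(np.arctan2(d[1],d[0])),np.array(s[n][2]))
crop("scene","pics/g2.png",180,110,340,230,5)
# wheel blue top rim line in rack: colour mask
for cam,box in (("top",(150,240,195,300)),("scene",(460,315,520,365))):
    f=env.grab_frame(cam);h=cv2.cvtColor(f,cv2.COLOR_RGB2HSV)
    m=((h[...,0]>=98)&(h[...,0]<=128)&(h[...,1]>110)&(h[...,2]>25)).astype(np.uint8)
    k=np.zeros_like(m);k[box[1]:box[3],box[0]:box[2]]=1;m*=k
    c=max(cv2.findContours(m,0,1)[0],key=cv2.contourArea); print(cam,"blue",cv2.minAreaRect(c),cv2.contourArea(c))
E
```

```text
time_s: 11.92
ee_pos: [516.5, -178.0, 167.2]
ee_rot: [-90.1, -0.2, 155.6]
force: [0.6, 0.6, -0.3]
gripper_width: 31.6
t 11.92 p [ 516.5 -178.   167.2] y [-0.002  0.003 -1.   ] z [-0.413 -0.911 -0.002] F [ 0.6  0.6 -0.3] w 31.6 q [-20.3  16.5  94.8   0.1  68.9  94.1]
top blue [ 489.6 -281.5] 102.70440066005423 175.2513891360455 [2.3 5.9]
top yellow [ 623.2 -199.7] 95.58226884862417 70.93264658726122 [15.9 25.8]
top red [ 672.8 -313.5] 84.16420160455714 -16.23742260601047 [23.2 23.7]
scene blue [ 512.  -266.6] 83.39375291817397 163.70508331406887 [14.8 23. ]
scene red [ 674.6 -314. ] 86.04198457973037 -16.20862115086382 [17.8 26.6]
top blue ((171.5946044921875, 266.93243408203125), (8.38434886932373, 26.63263702392578), 9.462321281433105) 163.0
scene blue ((483.3640441894531, 336.30426025390625), (11.237489700317383, 39.621219635009766), 46.46879959106445) 299.5
```

View pics/g2.png

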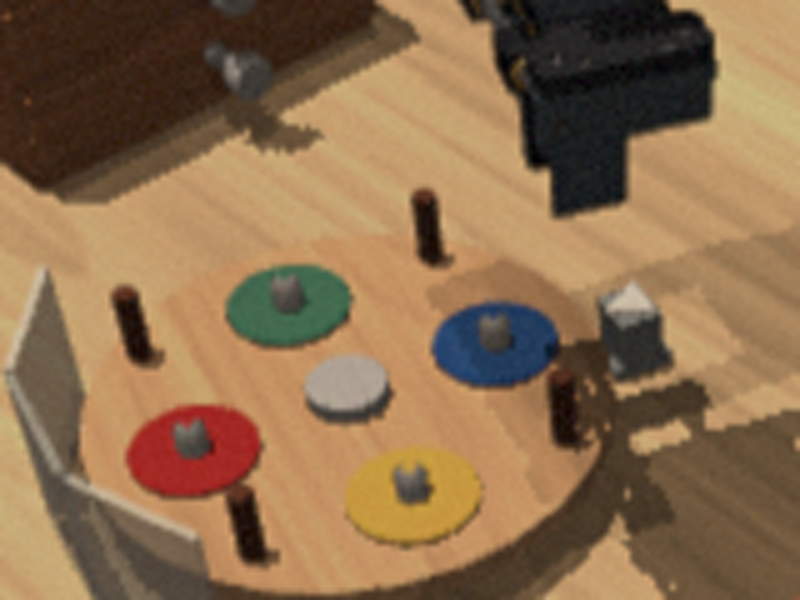

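```bash
cat > wf.py <<'E'
from pl import *
from scipy.optimize import minimize
def circ(c,ax,rad,n=48):
    ax=np.array(ax)/np.linalg.norm(ax); u=np.cross(ax,[0,0,1.]) if abs(ax[2])<.9 else np.cross(ax,[1.,0,0]); u/=np.linalg.norm(u); v=np.cross(ax,u)
    t=np.linspace(0,2*np.pi,n); return np.array(c)+rad*(np.outer(np.cos(t),u)+np.outer(np.sin(t),v))
def mask(cam,c,ax,S=8,org=(0,0),size=(640,480)):
    ax=np.array(ax)/np.linalg.norm(ax); c=np.array(c,float)
    def hull(a,b,r):
        P=proj(cam,np.vstack([circ(c+a*ax,ax,r),circ(c+b*ax,ax,r)])); return cv2.convexHull(((P-org+.5)*S).astype(np.int32))
    m=np.zeros((size[1]*S,size[0]*S),np.uint8); cv2.fillPoly(m,[hull(-6,6,40)],1)
    cp=env.camera_info(cam)["camera_from_world"]; cp=-cp[:3,:3].T@cp[:3,3]
    if (cp-c)@ax>0: cv2.fillPoly(m,[hull(6,34,15)],0)
    return cv2.resize(m.astype(np.float32),size,interpolation=cv2.INTER_AREA)
def blue(cam,box):
    f=env.grab_frame(cam);h=cv2.cvtColor(f,cv2.COLOR_RGB2HSV)
    m=((h[...,0]>=98)&(h[...,0]<=128)&(h[...,1]>110)&(h[...,2]>20))
    return m[box[1]:box[3],box[0]:box[2]].astype(np.float32),f[box[1]:box[3],box[0]:box[2]]
E
python3 - <<'E'
from wf import *
B={"top":(150,240,200,300),"scene":(450,305,530,370)}
obs={k:blue(k,b) for k,b in B.items()}
print({k:o[0].sum() for k,o in obs.items()})
def cost(v,only=None):
    t=0
    for k,b in B.items():
        if only and k!=only: continue
        m=mask(k,[v[0],v[1],52],[np.cos(v[2]/50),np.sin(v[2]/50),0],4,(b[0],b[1]),(b[2]-b[0],b[3]-b[1])); t+=((m-obs[k][0])**2).sum()
    return t
for only in(None,"top","scene"):
    best=min((minimize(cost,[x0,382,a*50],args=(only,),method="Nelder-Mead",options=dict(initial_simplex=[[x0,382,a*50],[x0+8,382,a*50],[x0,374,a*50],[x0,382,a*50+4]])) for x0 in(535,550) for a in(np.radians(80),)),key=lambda r:r.fun)
    print(only,best.x[:2],np.degrees(best.x[2]/50),best.fun)
    if only is None: v=best.x
for k,b in B.items():
    f=obs[k][1][:,:,::-1].copy(); m=mask(k,[v[0],v[1],52],[np.cos(v[2]/50),np.sin(v[2]/50),0],4,(b[0],b[1]),(b[2]-b[0],b[3]-b[1]))
    f=cv2.resize(f,None,fx=8,fy=8); M=cv2.resize(m,None,fx=8,fy=8)
    c,_=cv2.findContours((M>.5).astype(np.uint8),0,1); cv2.drawContours(f,c,-1,(255,255,255),1); cv2.imwrite(f"pics/w_{k}.png",f)
E
```

```text
{'top': np.float32(200.0), 'scene': np.float32(347.0)}
None [544.7550404  374.61792935] 86.93536755982943 217.07421875
top [541.45676209 374.84553899] 88.38002987092811 143.30078125
scene [543.56155463 374.4216846 ] 86.65198361517388 69.58203125
```

View pics/w_top.png

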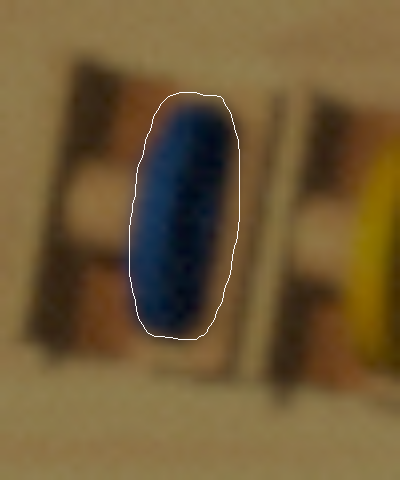

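View pics/w_scene.png

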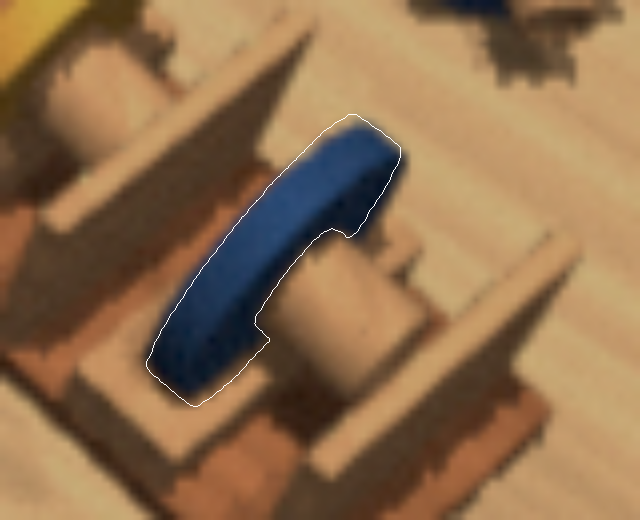

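```bash
sed -i 's/def mask(cam,c,ax,S=8,org=(0,0),size=(640,480)):/def mask(cam,c,ax,S=8,org=(0,0),size=(640,480),RF=40,TH=6):/; s/hull(-6,6,40)/hull(-TH,TH,RF)/' wf.py
python3 - <<'E'
from wf import *
B={"top":(150,240,200,300),"scene":(450,305,530,370)}
obs={k:blue(k,b) for k,b in B.items()}
def mk(k,v):
    b=B[k]; return mask(k,[v[0],v[1],52],[np.cos(v[2]/50),np.sin(v[2]/50),0],4,(b[0],b[1]),(b[2]-b[0],b[3]-b[1]),v[3],v[4])
def cost(v,only=None):
    return sum(((mk(k,v)-obs[k][0])**2).sum() for k in B if only in(None,k))
for only in(None,"top","scene"):
    x0=np.array([545,378,np.radians(80)*50,38,5]); sx=np.vstack([x0]+[x0+d for d in np.diag([8,-6,6,-2,-1.5])])
    r=minimize(cost,x0,args=(only,),method="Nelder-Mead",options=dict(initial_simplex=sx,maxiter=400)); print(only,r.x,np.degrees(r.x[2]/50),r.fun)
    if only is None: v=r.x
for k,b in B.items():
    f=cv2.resize(obs[k][1][:,:,::-1],None,fx=8,fy=8); M=cv2.resize(mk(k,v),None,fx=8,fy=8)
    c,_=cv2.findContours((M>.5).astype(np.uint8),0,1); cv2.drawContours(f,c,-1,(255,255,255),1); cv2.imwrite(f"pics/w2_{k}.png",f)
E
```

```text
None [543.56215677 374.33016154  71.77293817  37.31002894   3.62916139] 82.24572881229129 88.7109375
top [542.93402948 377.11398163  73.49594607  34.65184345   1.75393641] 84.22015042409271 13.76953125
scene [543.50588163 374.29002822  71.99281199  37.71198265   3.91095364] 82.4976856405926 18.1640625
```

Run:
```python
import cv2,numpy as np
a=cv2.imread("pics/w2_top.png");b=cv2.imread("pics/w2_scene.png")
h=max(a.shape[0],b.shape[0]); o=np.zeros((h,a.shape[1]+b.shape[1],3),np.uint8); o[:a.shape[0],:a.shape[1]]=a;o[:b.shape[0],a.shape[1]:]=b
cv2.imwrite("pics/w2.png",cv2.resize(o,None,fx=.75,fy=.75))
```

```text
(no output)
```

View pics/w2.png

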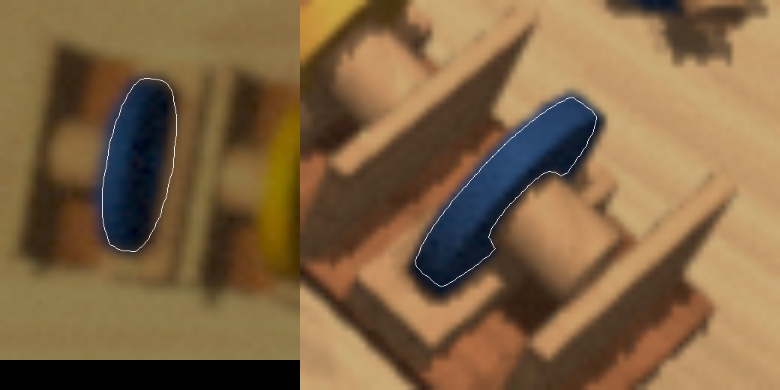

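Run:
```python
from pl import *
p,r,s=cur(); plan([535,375,160],r,14)
```

```text
14 rows: shift [ 15.04   0.43 -36.52] turn [0. 0. 0.]
```

```bash
python3 -m handwheel '[[0.35,[15,0.4,-36.5],[0,0,0]],[0.35,[15,0.4,-36.5],[0,0,0]],[0.35,[15,0.4,-36.5],[0,0,0]],[0.35,[15,0.4,-36.5],[0,0,0]],[0.35,[15,0.4,-36.5],[0,0,0]],[0.35,[15,0.4,-36.5],[0,0,0]],[0.35,[15,0.4,-36.5],[0,0,0]],[0.35,[15,0.4,-36.5],[0,0,0]],[0.35,[15,0.4,-36.5],[0,0,0]],[0.35,[15,0.4,-36.5],[0,0,0]]]' && python3 -m handwheel '[[0.35,[15,0.4,-36.5],[0,0,0]],[0.35,[15,0.4,-36.5],[0,0,0]],[0.35,[15,0.4,-36.5],[0,0,0]],[0.35,[15,0.4,-36.5],[0,0,0]],[0.35,[0,0,0],[0,-7,0]],[0.35,[0,0,0],[0,-7,0]],[0.35,[0,0,0],[0,-7,0]],[0.35,[0,0,0],[0,-7,0]],[0.35,[0,0,0],[0,-7,0]],[0.35,[0,0,0],[0,-7,0]]]' && python3 -m handwheel '[[0.35,[0,0,0],[0,-7,0]],[0.35,[0,0,0],[0,-7,0]],[0.35,[0,0,0],[0,-7,0]],[0.35,[0,0,0],[0,-7,0]],[0.35,[0,0,0],[0,-7,0]],[0.35,[0,0,0],[0,-7,0]],[0.35,[0,0,0],[0,-7,0]],[0.35,[0,0,0],[0,-7,0]],[0.35,[0,0,0],[0,-7,0]],[0.35,[0,0,0],[0,-7,0]]]'
python3 - <<'E'
from pl import *
st(); print(tip()[0])
c=np.radians(80.5); R=axes(y=(0,0,-1),z=(np.cos(c),np.sin(c),0))
tplan([543.5,376.5,125],R,16)
from seg import *
np.set_printoptions(precision=1,suppress=True)
for cam in("top","scene"):
    s=seats(cam)
    for n in s: print(cam,n,np.array(s[n][0]),s[n][1],np.array(s[n][2]))
crop("top","pics/h1.png",385,180,505,335,5)
E
```

```text
time_s: 13.2
ee_pos: [529.9, 218.4, 161.5]
ee_rot: [-90.0, -0.3, 155.6]
force: [0.9, 0.8, 0.1]
gripper_width: 31.7
time_s: 14.03
ee_pos: [538.9, 369.4, 159.9]
ee_rot: [-90.7, -0.3, -161.4]
force: [-0.1, -0.2, 0.1]
gripper_width: 31.6
time_s: 14.87
ee_pos: [538.9, 369.3, 159.9]
ee_rot: [-90.6, 0.5, -91.4]
force: [0.0, -0.2, -0.1]
gripper_width: 31.9
t 14.87 p [538.9 369.3 159.9] y [-0.009  0.01  -1.   ] z [ 1.    -0.024 -0.01 ] F [ 0.  -0.2 -0.1] w 31.9 q [33.  26.3 80.5  0.8 73.3 34.2]
[539.95239013 383.24472795 192.26793659]
16 rows: shift [0.55 4.19 1.21] turn [ 5.000e-03 -5.118e+00 -5.200e-02]
top blue [417.6 284.9] [ 509.6 -266. ] [22.1 22.3]
top yellow [395.7 244.3] [ 615.3 -208.7] [25.4 25.9]
top red [435.2 223.7] [ 672.6 -313.6] [23.2 23.8]
scene blue [278.6 178.4] [ 511.7 -267. ] [14.4 23.3]
scene red [218.3 199.7] [ 674.8 -314.1] [17.5 26.6]
```

Station angle measures 163.8° against an arrow at 164.5°, so about 0.7° (1 mm) off, which is fine. On to the wheel.

```bash
python3 -m handwheel '[[0.35,[0.5,4.2,1.2],[0,-5.1,0]],[0.35,[0.5,4.2,1.2],[0,-5.1,0]],[0.35,[0.5,4.2,1.2],[0,-5.1,0]],[0.35,[0.5,4.2,1.2],[0,-5.1,0]],[0.35,[0.5,4.2,1.2],[0,-5.1,0]],[0.35,[0.5,4.2,1.2],[0,-5.1,0]],[0.35,[0.5,4.2,1.2],[0,-5.1,0]],[0.35,[0.5,4.2,1.2],[0,-5.1,0]],[0.35,[0.5,4.2,1.2],[0,-5.1,0]],[0.35,[0.5,4.2,1.2],[0,-5.1,0]]]' && python3 -m handwheel '[[0.35,[0.5,4.2,1.2],[0,-5.1,0]],[0.35,[0.5,4.2,1.2],[0,-5.1,0]],[0.35,[0.5,4.2,1.2],[0,-5.1,0]],[0.35,[0.5,4.2,1.2],[0,-5.1,0]],[0.35,[0.5,4.2,1.2],[0,-5.1,0]],[0.35,[0.5,4.2,1.2],[0,-5.1,0]],[0.35,[0,0,0],[0,0,0]],[0.35,[0,0,0],[0,0,0]],[0.35,[0,0,0],[0,0,0]],[0.35,[0,0,0],[0,0,0]]]'
python3 - <<'E'
from pl import *
np.set_printoptions(precision=1,suppress=True)
st(); t,r=tip(); print(t)
c=np.radians(80.5); R=axes(y=(0,0,-1),z=(np.cos(c),np.sin(c),0))
tplan([543.5,376.5,72],R,6)
for cam in("top","scene"):
    f=env.grab_frame(cam); c=proj(cam,t-[0,0,20]).astype(int)-[45,40]; print(cam,c,"tip",(proj(cam,t)-c)*8)
    cv2.imwrite(f"pics/i_{cam}.png",cv2.resize(np.clip(f[c[1]:c[1]+75,c[0]:c[0]+90,::-1]*1.8,0,255).astype(np.uint8),None,fx=8,fy=8,interpolation=cv2.INTER_CUBIC))
E
```

```text
time_s: 15.85
ee_pos: [551.4, 369.5, 118.3]
ee_rot: [-89.9, 0.7, -40.7]
force: [-0.5, 0.7, -0.4]
gripper_width: 32.2
time_s: 16.68
ee_pos: [557.4, 374.8, 94.1]
ee_rot: [-89.5, 0.5, -10.3]
force: [-0.5, 0.4, -0.0]
gripper_width: 31.8
t 16.68 p [557.4 374.8  94.1] y [-0.  0. -1.] z [0.2 1.  0. ] F [-0.5  0.4 -0. ] w 31.8 q [ 32.5  30.4  83.2   0.8  66.4 -47.5]
[543.6 377.4 126.4]
6 rows: shift [ 0.1  9.  -0.2] turn [-0.1 -0.1 -0.1]
top [120 225] tip [347.1 317.1]
scene [448 282] tip [385.3 280.2]
```

View pics/i_top.png

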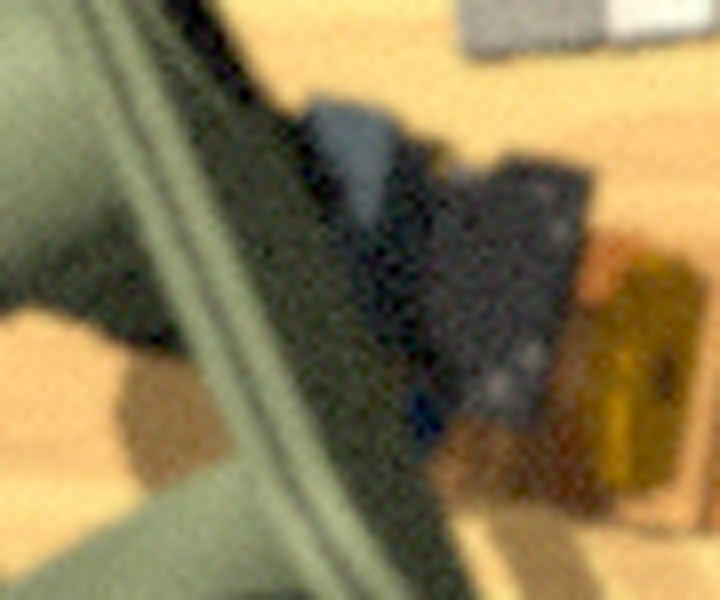

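View pics/i_scene.png

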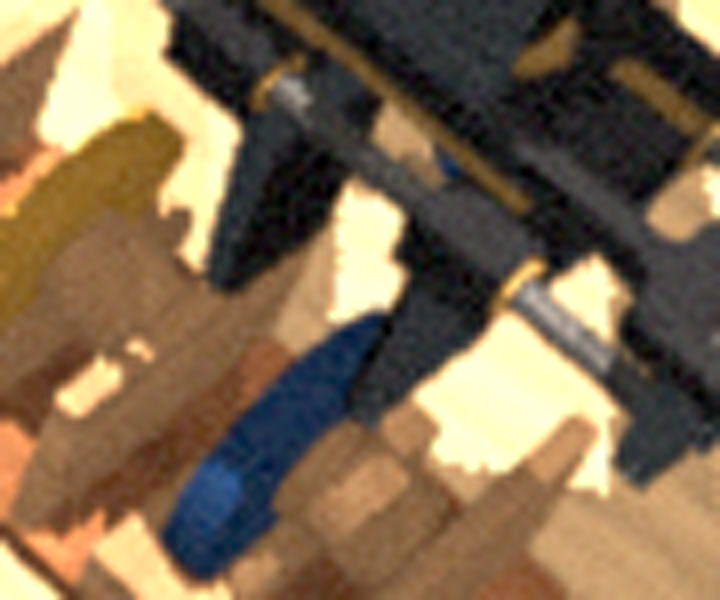

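The finger tips in the scene picture (midpoint 295,352 in the crop) aren't where the offset model puts them (385,280), so the offset isn't fixed in the tool frame. I'll rework it with all the observations.

Run:
```python
from pl import *
np.set_printoptions(precision=1,suppress=True)
px=(448+295/8,282+352/8)
p,r,s=cur()
for z in(94,100,110,126): w=atz("scene",px,z); print(z,w,"err world",w-p,"tool",r.inv().apply(w-p))
print("arm dir", s["qpos"])
crop("scene","pics/j1.png",420,220,560,360,5)
```

```text
94 [551.4 368.6  94. ] err world [-6.  -6.2 -0.1] tool [-4.8  0.1 -7.2]
100 [555.6 369.4 100. ] err world [-1.8 -5.4  5.9] tool [-0.8 -5.9 -5.6]
110 [562.6 370.7 110. ] err world [ 5.2 -4.1 15.9] tool [  5.7 -16.   -3. ]
126 [573.9 372.8 126. ] err world [16.5 -2.  31.9] tool [ 16.3 -32.    1.2]
arm dir [ 32.5  30.4  83.2   0.8  66.3 -47.6]
```

View pics/j1.png

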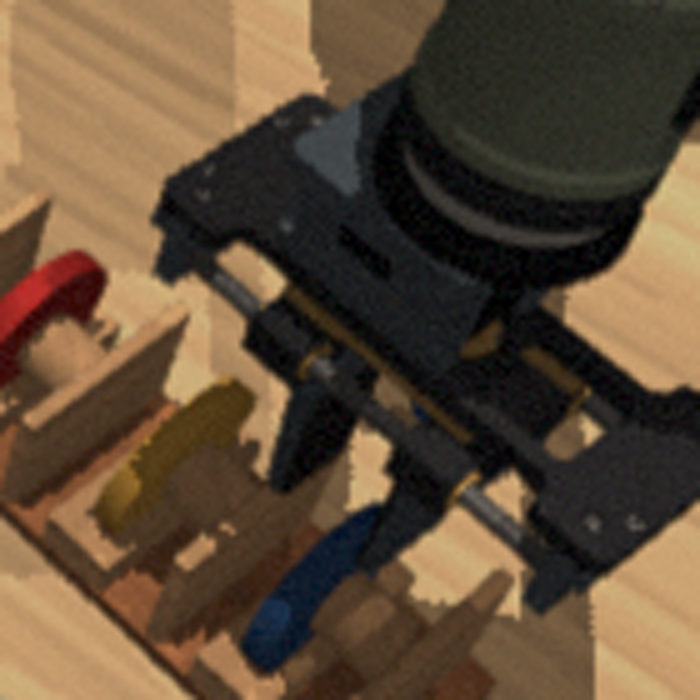

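```bash
cat > cal.py <<'E'
from pl import *
from scipy.optimize import least_squares
R=lambda e:Ro.from_euler("xyz",e,degrees=True)
obs=[("start",[179.5,-545.7,182.9],[-90.09,0,-161.8],(294,46),"scene"),
("vert",[473.4,-316.8,60],[-90,0,-131.8],(276.5,154.3),"scene"),
("tiltx",[467.4,-321.8,149],[-52.6,-.9,-132.6],(281.1,126.7),"scene"),
("tiltz",[450.3,-338,154],[-81.5,30.1,-131.3],(275,111.9),"scene"),
("tiltz",[450.3,-338,154],[-81.5,30.1,-131.3],(462.4,311.1),"top"),
("e1",[464.5,-323,77.4],[-90.3,.1,-131.5],(230+46,110+37.5),"scene"),
("e2",[462.6,-329.2,30.2],[-90.2,0,-131.9],(230+46,110+49.8),"scene"),
("g2",[516.5,-178,167.2],[-90.1,-.2,155.6],(180+590/5,110+212/5),"scene"),
("rack",[557.4,374.8,94.1],[-89.5,.5,-10.3],(484.9,326),"scene")]
E
python3 - <<'E'
from cal import *
np.set_printoptions(precision=2,suppress=True)
def model(v,n):
    P=[]
    for nm,p,e,o,c in obs:
        r=R(e)
        if n=="tool": d=r.apply(v[:3])
        if n=="ky+e": d=r.apply([0,v[0],0])+v[1:4]
        if n=="full": d=r.apply(v[:3])+v[3:6]
        if n=="base": # radial scaling: tool k + base frame rot/scale
            d=r.apply([0,v[0],0])+[v[1],v[2],v[3]]+v[4]/1000*np.array(p)+v[5]/1000*np.array([-p[1],p[0],0])
        P.append(proj(c,np.array(p)+d)-np.array(o))
    return np.concatenate(P)
for n,k in(("tool",3),("ky+e",4),("full",6),("base",6)):
    s=least_squares(model,np.zeros(k),args=(n,)); print(n,s.x,"\n",s.fun.reshape(-1,2))
E
```

```text
tool [  2.   -20.53   0.17] 
 [[ 2.68  1.46]
 [-0.34 -0.52]
 [-2.45 -1.29]
 [ 0.76  4.6 ]
 [-0.22  1.82]
 [ 0.55 -1.34]
 [ 1.08 -1.04]
 [-0.13 -1.54]
 [ 3.36 -1.12]]
ky+e [-34.37   5.64   0.82 -10.6 ] 
 [[ 1.17  1.38]
 [-1.78  0.01]
 [-0.61  0.03]
 [ 0.12  3.73]
 [ 0.72  1.59]
 [-0.91 -0.86]
 [-0.33 -0.5 ]
 [-2.55 -1.23]
 [ 3.16 -0.47]]
full [  2.53 -36.84  -4.66  12.84   4.27  -6.84] 
 [[ 1.82  0.46]
 [-1.43 -0.77]
 [ 0.13  0.12]
 [ 0.68  3.28]
 [-0.66  0.96]
 [-0.57 -1.7 ]
 [ 0.01 -1.23]
 [-2.32 -0.5 ]
 [ 0.63  0.27]]
base [-37.59  15.15   5.75  -7.51  -9.37  -5.57] 
 [[ 1.94  1.35]
 [-1.62 -0.32]
 [ 0.42 -0.02]
 [ 0.57  3.27]
 [-0.73  0.72]
 [-0.74 -1.17]
 [-0.16 -0.83]
 [-2.75 -1.51]
 [ 1.21 -0.41]]
```

```bash
cat >> cal.py <<'E'
def tri(a,b):
    (o1,d1),(o2,d2)=ray("top",a),ray("scene",b)
    A=np.stack([d1,-d2],1); k=np.linalg.lstsq(A,o2-o1,rcond=None)[0]
    P,Q=o1+k[0]*d1,o2+k[1]*d2; return (P+Q)/2,np.linalg.norm(P-Q)
E
python3 - <<'E'
from cal import *
np.set_printoptions(precision=1,suppress=True)
f=env.grab_frame("top")[220:300,100:220,::-1]
cv2.imwrite("pics/k_top.png",cv2.resize(np.clip(f*2.2,0,255).astype(np.uint8),None,fx=6,fy=6,interpolation=cv2.INTER_CUBIC))
f=env.grab_frame("scene")[225:305,445:545,::-1]
cv2.imwrite("pics/k_scene.png",cv2.resize(np.clip(f*2.2,0,255).astype(np.uint8),None,fx=7,fy=7,interpolation=cv2.INTER_CUBIC))
E
```

```text
(no output)
```

View pics/k_top.png

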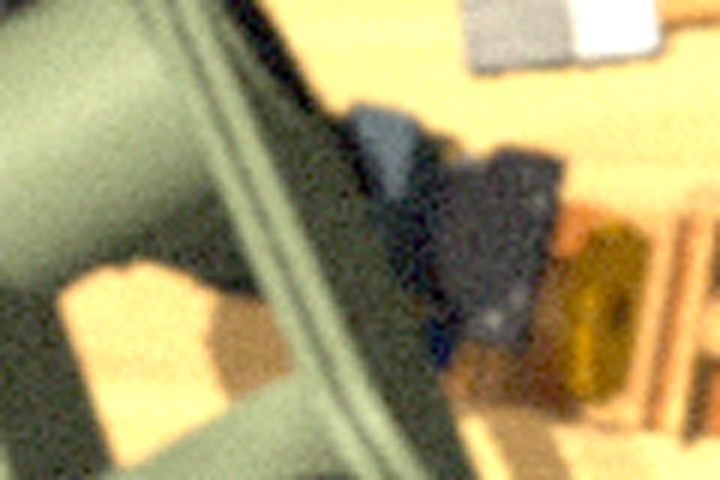

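View pics/k_scene.png

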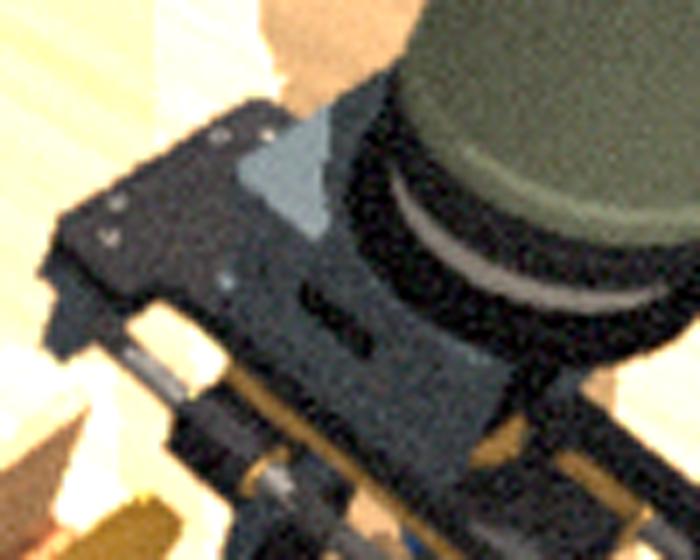

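Run:
```python
from cal import *
np.set_printoptions(precision=1,suppress=True)
p,r,s=cur(); print(p)
a,g=tri((194.2,245.8),(453.6,256.4)); b,h=tri((187.5,277),(482.9,239.3))
print(a,g,b,h,np.linalg.norm(a-b)); m=(a+b)/2; print(m,m-p,"tool",r.inv().apply(m-p), r.inv().apply(a-b))
```

```text
[557.3 374.8  94. ]
[577.5 278.  243.3] 4.555906971504939 [507.2 290.9 240.6] 6.048981261620269 71.55105867034702
[542.4 284.5 242. ] [-14.9 -90.3 148. ] tool [  -0.1 -148.8  -90.2] [71.5 -3.3 -0.3]
```

Run:
```python
from cal import *
np.set_printoptions(precision=2,suppress=True)
def f(v):
    P=[]
    for nm,p,e,o,c in obs:
        if nm=="g2": continue
        sg=1 if nm=="rack" else -1
        P.append(proj(c,np.array(p)+R(e).apply([v[0]+sg*v[3],v[1],v[2]]))-np.array(o))
    return np.concatenate(P)
s=least_squares(f,[0,-30,0,16]);print(s.x,"\n",s.fun.reshape(-1,2))
```

```text
[  0.5  -31.72   0.77  15.45] 
 [[-0.41  0.09]
 [-1.03  0.01]
 [-0.44 -0.53]
 [ 0.53  0.46]
 [-1.17 -0.38]
 [-0.13 -0.94]
 [ 0.39 -0.44]
 [-0.15 -0.2 ]]
```

All views now agree. The real tip sits about 32 mm behind the reported TCP, centred in x, and my earlier pixels were the finger corner nearest the camera (half-width 15.5 mm). I'll correct and go down.

```bash
sed -i 's/^O=.*/O=np.array([0.3,-32,0.5])/' pl.py
python3 - <<'E'
from pl import *
c=np.radians(80.5); R=axes(y=(0,0,-1),z=(np.cos(c),np.sin(c),0))
print(tip()[0])
tplan([543.5,376.5,126],R,4)
tplan([543.5,376.5,71],R,6,[543.5,376.5,126],R)
E
```

```text
[557.94109338 374.87684044 126.01049417]
4 rows: shift [-3.55  0.02 -0.3 ] turn [-0.134 -0.169 -0.132]
6 rows: shift [0.   9.17 0.  ] turn [0. 0. 0.]
```

```bash
python3 -m handwheel '[[0.35,[-3.6,0,-0.3],[-0.1,-0.2,-0.1]],[0.35,[-3.6,0,-0.3],[-0.1,-0.2,-0.1]],[0.35,[-3.6,0,-0.3],[-0.1,-0.2,-0.1]],[0.35,[-3.6,0,-0.3],[-0.1,-0.2,-0.1]],[0.35,[0,6,0],[0,0,0]],[0.35,[0,6,0],[0,0,0]],[0.35,[0,6,0],[0,0,0]],[0.35,[0,6,0],[0,0,0]],[0.35,[0,4,0],[0,0,0]],[0.35,[0,0,0],[0,0,0]]]'
python3 - <<'E'
from pl import *
np.set_printoptions(precision=1,suppress=True)
st(); t,r=tip(); print(t)
c=np.radians(80.5); R=axes(y=(0,0,-1),z=(np.cos(c),np.sin(c),0))
tplan([543.5,376.5,71],R,4)
f=env.grab_frame("scene")[270:360,440:560,::-1]
cv2.imwrite("pics/l1.png",cv2.resize(np.clip(f*1.5,0,255).astype(np.uint8),None,fx=6,fy=6,interpolation=cv2.INTER_CUBIC))
E
```

```text
time_s: 17.77
ee_pos: [542.2, 375.6, 64.3]
ee_rot: [-90.0, 0.3, -9.4]
force: [-0.1, 0.1, -0.2]
gripper_width: 32.0
t 17.77 p [542.2 375.6  64.3] y [-0.  0. -1.] z [0.2 1.  0. ] F [-0.1  0.1 -0.2] w 32.0 q [ 33.6  30.9  87.1   0.2  62.2 -47.1]
[542.7 376.   96.3]
4 rows: shift [0.2 6.3 0.2] turn [-0.   0.  -0.1]
```

View pics/l1.png

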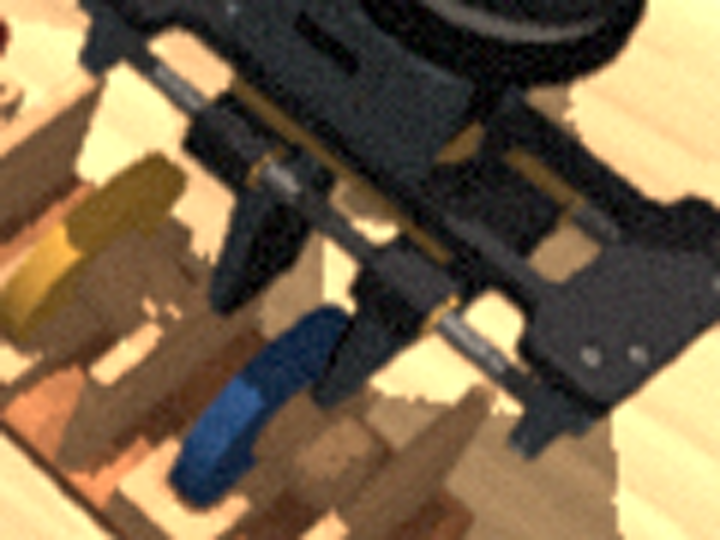

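```bash
python3 -m handwheel '[[0.3,[0.2,0,0.2],[0,0,0]],[0.3,[0.2,5,0.2],[0,0,0]],[0.3,[0.2,5,0.2],[0,0,0]],[0.3,[0.2,5,0.2],[0,0,0]],[0.3,[0,5,0],[0,0,0]],[0.3,[0,5,0],[0,0,0]],[0.3,[0,0,0],[0,0,0]],[0,[0,0,0],[0,0,0]],[0,[0,0,0],[0,0,0]],[0,[0,0,0],[0,0,0]]]' 25
python3 -m handwheel '[[0,[0,0,0],[0,0,0]],[0,[0,0,0],[0,0,0]],[0,[0,0,0],[0,0,0]],[0,[0,0,0],[0,0,0]],[0,[0,0,0],[0,0,0]],[0,[0,0,0],[0,0,0]],[0,[0,0,0],[0,0,0]],[0,[0,0,0],[0,0,0]],[0,[0,0,0],[0,0,0]],[0,[0,0,0],[0,0,0]]]' 25
python3 - <<'E'
from pl import *
st(); print(tip()[0])
f=env.grab_frame("scene")[270:360,440:560,::-1]
cv2.imwrite("pics/l2.png",cv2.resize(np.clip(f*1.5,0,255).astype(np.uint8),None,fx=6,fy=6,interpolation=cv2.INTER_CUBIC))
E
```

```text
time_s: 18.65
ee_pos: [543.9, 377.0, 41.2]
ee_rot: [-89.8, 0.1, -9.3]
force: [0.1, 0.7, -0.5]
gripper_width: 11.9
time_s: 19.48
ee_pos: [543.8, 377.0, 41.2]
ee_rot: [-89.9, 0.1, -9.3]
force: [-0.2, -0.1, 2.9]
gripper_width: 11.9
t 19.48 p [543.8 377.   41.2] y [-0.002  0.003 -1.   ] z [0.162 0.987 0.003] F [-0.2 -0.1  2.9] w 11.9 q [ 33.6  32.2  88.4   0.2  59.4 -47.1]
[544.2723834  377.31617237  73.15864475]
```

View pics/l2.png

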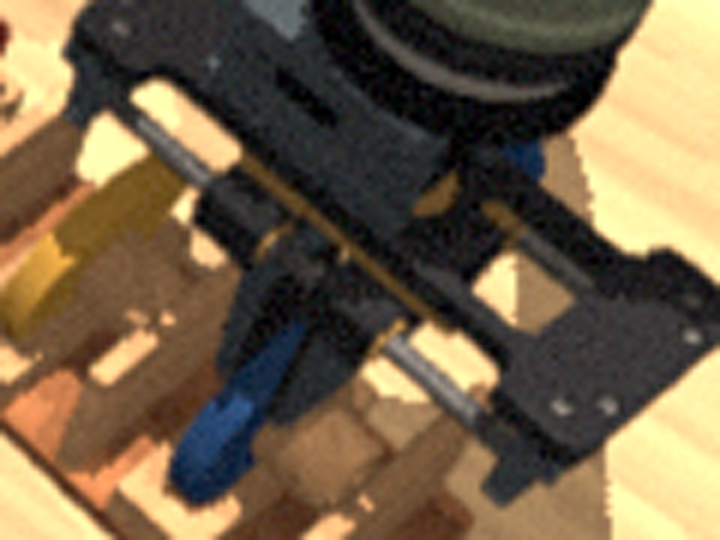

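```bash
python3 -m handwheel '[[0,[0,-3,0],[0,0,0]],[0,[0,-5,0],[0,0,0]],[0,[0,-10,0],[0,0,0]],[0,[0,-15,0],[0,0,0]],[0,[0,-20,0],[0,0,0]],[0,[0,-20,0],[0,0,0]],[0,[0,-20,0],[0,0,0]],[0,[0,-20,0],[0,0,0]],[0,[0,-10,0],[0,0,0]],[0,[0,0,0],[0,0,0]]]' 25
python3 - <<'E'
from pl import *
np.set_printoptions(precision=1,suppress=True)
st(); t,r=tip(); print(t)
d1=atz("scene",(330+47.8,200+28.0),62.7); d2=atz("scene",(330+32.5,200+38.2),62.7); print("dowel tops",d1,d2,np.linalg.norm(d1-d2))
e1=atz("scene",(330+40,200+8.2),85.4); e2=atz("scene",(330+16.5,200+24),85.4); print("board edge",e1,e2,np.linalg.norm(e1-e2))
im=cv2.imread("pics/top0.png")[260:320,280:340]
cv2.imwrite("pics/r_top.png",cv2.resize(np.clip(im*2.2,0,255).astype(np.uint8),None,fx=10,fy=10,interpolation=cv2.INTER_CUBIC))
c=proj("scene",t-[0,0,20]).astype(int)-[60,50]
f=env.grab_frame("scene")[c[1]:c[1]+100,c[0]:c[0]+120,::-1]
cv2.imwrite("pics/l3.png",cv2.resize(np.clip(f*1.5,0,255).astype(np.uint8),None,fx=6,fy=6,interpolation=cv2.INTER_CUBIC)); print(c)
E
```

```text
time_s: 20.37
ee_pos: [545.3, 377.4, 167.4]
ee_rot: [-89.6, -0.1, -9.3]
force: [0.5, 0.5, 0.4]
gripper_width: 11.5
t 20.37 p [545.3 377.4 167.4] y [ 0.  0. -1.] z [0.2 1.  0. ] F [0.5 0.5 0.4] w 11.5 q [ 33.6  26.7  78.8   0.2  74.2 -47.1]
[545.5 377.6 199.4]
dowel tops [475.9  47.8  62.7] [525.1  43.6  62.7] 49.38450737572376
board edge [457.2   5.3  85.4] [534.3   1.   85.4] 77.17676762096303
[444 251]
```

View pics/r_top.png

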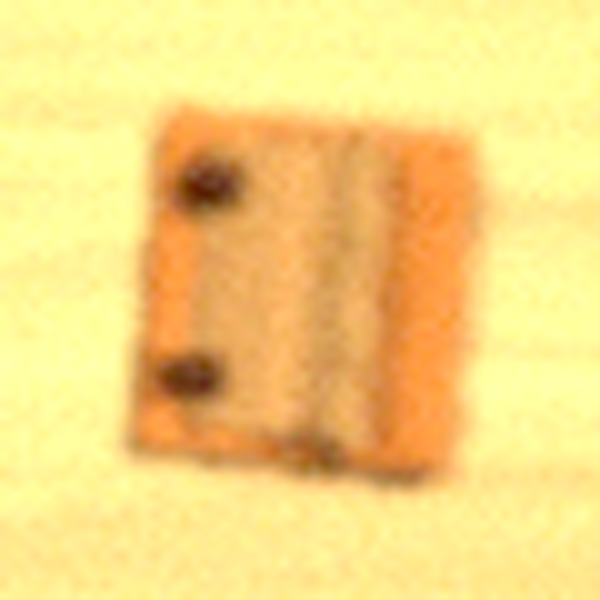

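View pics/l3.png

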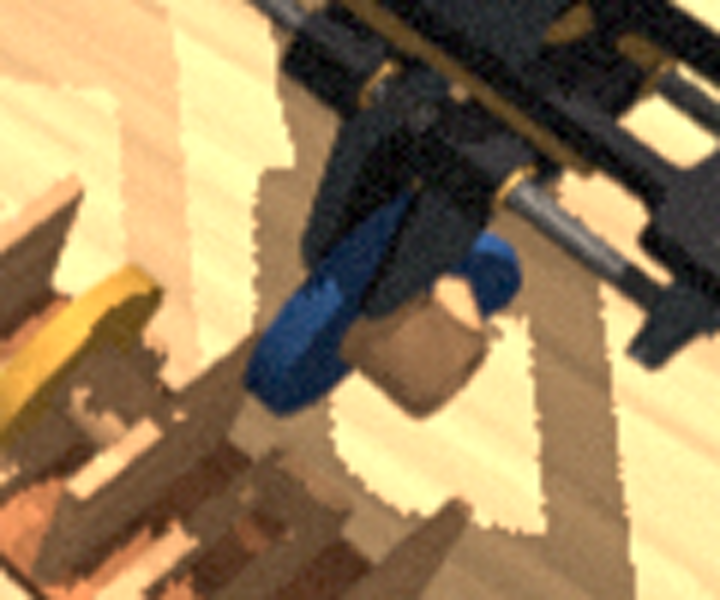

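Run:
```python
from pl import *
np.set_printoptions(precision=1,suppress=True)
a=atz("top",(301.2,278.5),62.7);b=atz("top",(299,297.5),62.7); print(a,b,np.linalg.norm(a-b),(a+b)/2)
a=atz("top",(319.5,275),85.4);b=atz("top",(318,304.5),85.4); print(a,b,np.linalg.norm(a-b),(a+b)/2)
```

```text
[519.4  38.4  62.7] [470.5  42.9  62.7] 49.189967107291004 [495.   40.7  62.7]
[528.1  -8.5  85.4] [453.5  -6.   85.4] 74.61990527197875 [490.8  -7.2  85.4]
```

```bash
cat > rest.py <<'E'
from pl import *
SEAT=np.array([494.5,8,79.]); a=np.radians(4.8); d=np.array([np.sin(a),np.cos(a),0]); u=np.array([0,0,1.])
n=(d+u)/2**.5; sl=(d-u)/2**.5; RR=axes(y=sl,z=n)
def T(h,up): return SEAT+(6+h)*n-up*sl-19.5*sl  # tip for face height h above slope, up = uphill offset
E
python3 - <<'E'
from rest import *
p,r,s=cur(); print(r.as_matrix().round(3)); print(T(60,4),T(0,4))
tplan(T(60,4),RR,16)
E
```

```text
[[ 0.987 -0.     0.162]
 [-0.162  0.004  0.987]
 [-0.001 -1.     0.004]]
[497.01468974  37.94664147 142.28605692] [493.46453952  -4.33097002  99.85965005]
16 rows: shift [ -0.32  -4.68 -20.19] turn [ 2.797 -0.27   0.11 ]
```

```bash
python3 -m handwheel '[[0,[-0.3,-4.7,-20.2],[2.8,-0.3,0.1]],[0,[-0.3,-4.7,-20.2],[2.8,-0.3,0.1]],[0,[-0.3,-4.7,-20.2],[2.8,-0.3,0.1]],[0,[-0.3,-4.7,-20.2],[2.8,-0.3,0.1]],[0,[-0.3,-4.7,-20.2],[2.8,-0.3,0.1]],[0,[-0.3,-4.7,-20.2],[2.8,-0.3,0.1]],[0,[-0.3,-4.7,-20.2],[2.8,-0.3,0.1]],[0,[-0.3,-4.7,-20.2],[2.8,-0.3,0.1]],[0,[-0.3,-4.7,-20.2],[2.8,-0.3,0.1]],[0,[-0.3,-4.7,-20.2],[2.8,-0.3,0.1]]]' && python3 -m handwheel '[[0,[-0.3,-4.7,-20.2],[2.8,-0.3,0.1]],[0,[-0.3,-4.7,-20.2],[2.8,-0.3,0.1]],[0,[-0.3,-4.7,-20.2],[2.8,-0.3,0.1]],[0,[-0.3,-4.7,-20.2],[2.8,-0.3,0.1]],[0,[-0.3,-4.7,-20.2],[2.8,-0.3,0.1]],[0,[-0.3,-4.7,-20.2],[2.8,-0.3,0.1]],[0,[0,0,0],[0,0,0]],[0,[0,0,0],[0,0,0]],[0,[0,0,0],[0,0,0]],[0,[0,0,0],[0,0,0]]]'
python3 - <<'E'
from rest import *
np.set_printoptions(precision=2,suppress=True)
st(); t,r=tip(); print(t,T(60,4)); tplan(T(25,4),RR,8)
for cam,c in(("scene",(310,150)),("top",(250,240))):
    f=env.grab_frame(cam)[c[1]:c[1]+100,c[0]:c[0]+120,::-1]
    cv2.imwrite(f"pics/m_{cam}.png",cv2.resize(np.clip(f*1.6,0,255).astype(np.uint8),None,fx=6,fy=6,interpolation=cv2.INTER_CUBIC))
E
```

```text
time_s: 21.25
ee_pos: [511.3, 172.5, 164.1]
ee_rot: [-61.8, 0.4, -6.2]
force: [0.3, -0.5, -1.3]
gripper_width: 11.7
time_s: 22.08
ee_pos: [499.5, 60.3, 118.9]
ee_rot: [-45.1, -0.2, -4.4]
force: [1.1, -0.5, -1.0]
gripper_width: 12.1
t 22.08 p [499.5  60.3 118.9] y [ 0.06  0.7  -0.71] z [0.05 0.71 0.71] F [ 1.1 -0.5 -1. ] w 12.1 q [ -23.7   23.2  110.4   44.8   71.2 -134.1]
[497.99  38.07 141.94] [497.01  37.95 142.29]
8 rows: shift [-0.13 -0.05 -4.36] turn [ 0.01  0.06 -0.02]
```

View pics/m_scene.png

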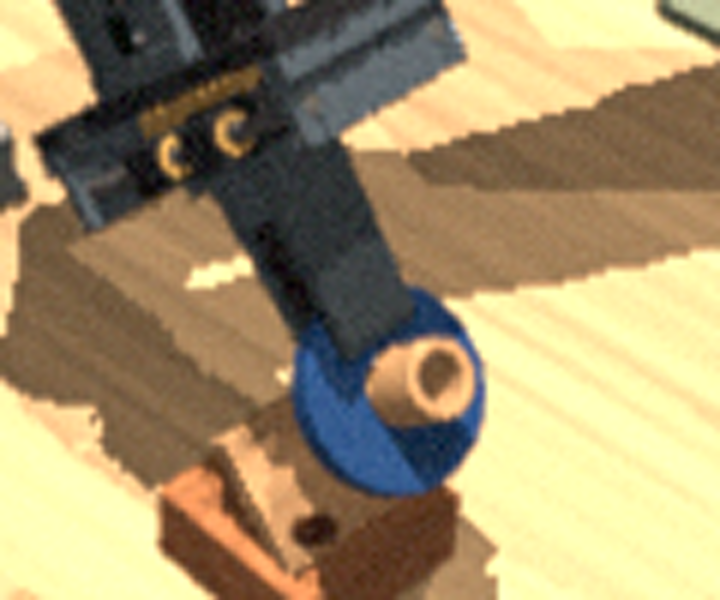

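View pics/m_top.png

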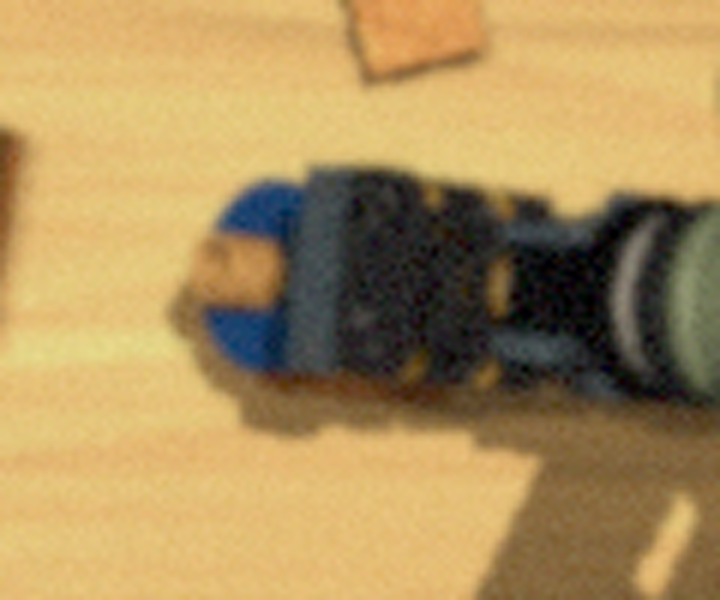

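Run:
```python
from rest import *
np.set_printoptions(precision=2,suppress=True)
t,r=tip(); y=r.as_matrix()[:,1]; z=r.as_matrix()[:,2]
F=t+19.5*y; print("F",F,"hub end scene",proj("scene",F+34*z),"obs (383.3,213)")
f=env.grab_frame("scene"); f=f[150:250,310:430,::-1]; f=cv2.resize(np.clip(f*1.6,0,255).astype(np.uint8),None,fx=6,fy=6)
from wf import circ
for c,rad in((F+6*z,40),(F-6*z,40),(F+34*z,15),(SEAT,1),):
    ax=z if rad>1 else n
    P=((proj("scene",circ(c,ax,rad))-[310,150]+.5)*6).astype(np.int32); cv2.polylines(f,[P],True,(255,255,255),1)
# predicted dowels
for s in(-1,1):
    b=SEAT+39*sl+s*25*np.cross(u,d)
    for h in(0,16): cv2.polylines(f,[((proj("scene",circ(b+h*n,n,6))-[310,150]+.5)*6).astype(np.int32)],True,(0,255,0),1)
ed=[SEAT-9*sl+s*38*np.cross(u,d) for s in(-1,1)]; cv2.polylines(f,[((proj("scene",np.array(ed))-[310,150]+.5)*6).astype(np.int32)],False,(0,255,0),1)
cv2.imwrite("pics/m2.png",f)
im=cv2.imread("pics/scene0.png")[200:262,330:395]; im=cv2.resize(im,None,fx=10,fy=10)
for s in(-1,1):
    b=SEAT+39*sl+s*25*np.cross(u,d)
    for h in(0,16): cv2.polylines(im,[((proj("scene",circ(b+h*n,n,6))-[330,200]+.5)*10).astype(np.int32)],True,(0,255,0),1)
cv2.polylines(im,[((proj("scene",np.array(ed))-[330,200]+.5)*10).astype(np.int32)],False,(0,255,0),1)
cv2.imwrite("pics/m3.png",im)
im=cv2.imread("pics/top0.png")[260:320,280:340]; im=cv2.resize(np.clip(im*2.2,0,255).astype(np.uint8),None,fx=10,fy=10)
for s in(-1,1):
    b=SEAT+39*sl+s*25*np.cross(u,d)
    for h in(0,16): cv2.polylines(im,[((proj("top",circ(b+h*n,n,6))-[280,260]+.5)*10).astype(np.int32)],True,(0,255,0),1)
cv2.polylines(im,[((proj("top",np.array(ed))-[280,260]+.5)*10).astype(np.int32)],False,(0,255,0),1)
cv2.imwrite("pics/m4.png",im)
```

```text
F [499.2   51.91 128.45] hub end scene [383.77 212.17] obs (383.3,213)
```

View pics/m2.png

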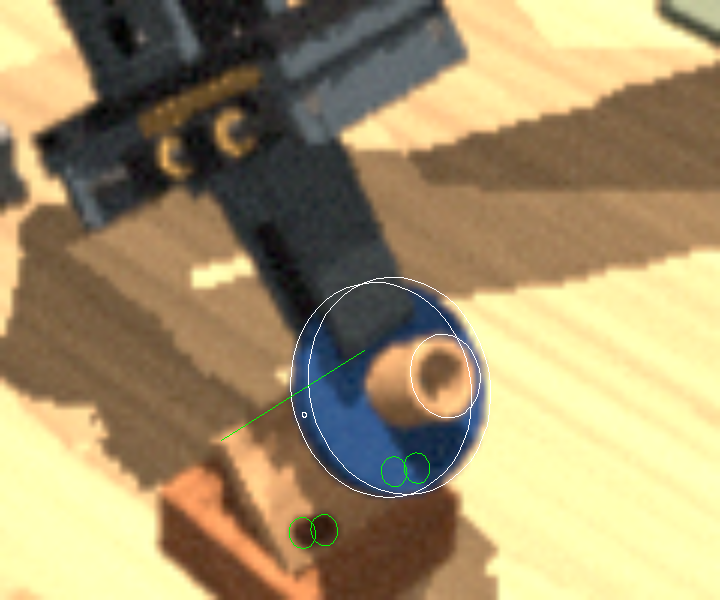

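View pics/m3.png

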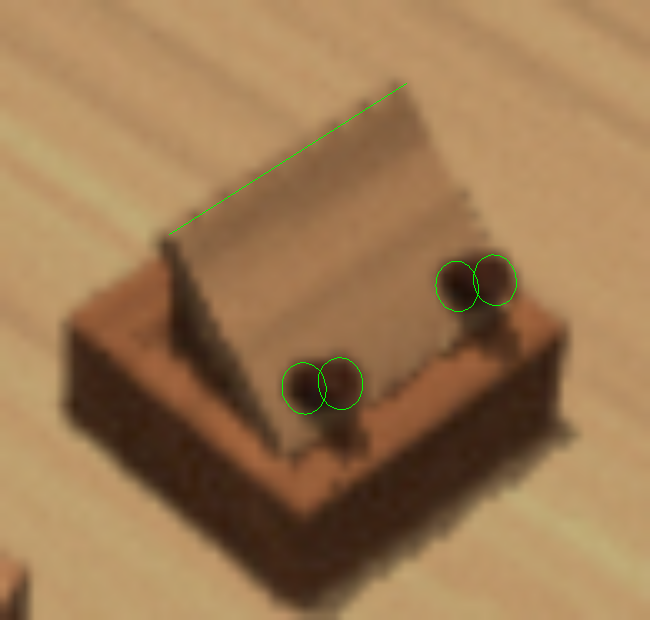

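View pics/m4.png

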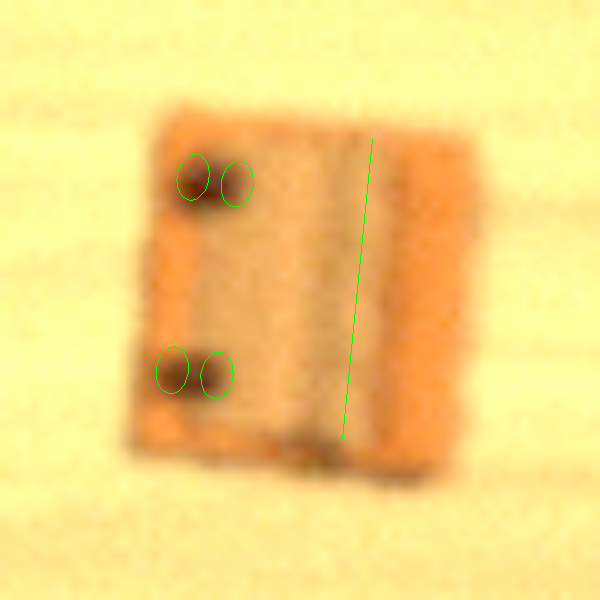

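```bash
python3 -m handwheel '[[0,[-0.1,0,-5],[0,0,0]],[0,[-0.1,0,-5],[0,0,0]],[0,[-0.1,0,-5],[0,0,0]],[0,[-0.1,0,-5],[0,0,0]],[0,[-0.1,0,-5],[0,0,0]],[0,[-0.1,0,-5],[0,0,0]],[0,[-0.1,0,-5],[0,0,0]],[0,[-0.1,0,-5],[0,0,0]],[0,[-0.1,0,-5],[0,0,0]],[0,[0,0,-5],[0,0,0]]]' 25
python3 - <<'E'
from rest import *
np.set_printoptions(precision=2,suppress=True)
st(); t,r=tip(); e=t-T(0,4); print("h",e@n,"downhill",e@sl,"across",e@np.cross(u,d)); tplan(T(0,4),RR,6)
E
```

```text
time_s: 23.07
ee_pos: [496.1, 23.7, 83.0]
ee_rot: [-45.0, -0.2, -4.4]
force: [0.7, 0.1, -0.8]
gripper_width: 11.6
t 23.07 p [496.1  23.7  83. ] y [ 0.06  0.7  -0.71] z [0.05 0.71 0.71] F [ 0.7  0.1 -0.8] w 11.6 q [ -27.5   26.9  110.9   43.8   70.1 -139.1]
h 8.514955841188133 downhill -0.11079657956379435 across -0.6829755100961591
6 rows: shift [-0.11  0.02 -1.41] turn [ 0.01  0.07 -0.02]
```

```bash
python3 -m handwheel '[[0,[0,0,-1],[0,0,0]],[0,[0,0,-1],[0,0,0]],[0,[0,0,-1],[0,0,0]],[0,[0,0,-1],[0,0,0]],[0,[0,0,-0.8],[0,0,0]],[0,[0,0,-0.8],[0,0,0]],[0,[0,0,-0.8],[0,0,0]],[0,[0,0,-0.8],[0,0,0]],[0,[0,0,-0.8],[0,0,0]],[0,[0,0,0],[0,0,0]]]' 25
python3 - <<'E'
from rest import *
np.set_printoptions(precision=2,suppress=True)
st(); t,r=tip(); e=t-T(0,4); print("h",e@n,"downhill",e@sl)
f=env.grab_frame("scene")[170:250,320:400,::-1]
cv2.imwrite("pics/o1.png",cv2.resize(np.clip(f*1.6,0,255).astype(np.uint8),None,fx=7,fy=7,interpolation=cv2.INTER_CUBIC))
E
```

```text
time_s: 23.9
ee_pos: [495.9, 19.6, 78.9]
ee_rot: [-44.8, -0.2, -4.4]
force: [-0.3, 3.7, 5.6]
gripper_width: 11.8
t 23.9 p [495.9  19.6  78.9] y [ 0.06  0.71 -0.7 ] z [0.05 0.7  0.71] F [-0.3  3.7  5.6] w 11.8 q [ -28.    27.5  110.9   43.8   70.1 -139.8]
h 2.63720171274646 downhill -0.15343263801845147
```

View pics/o1.png

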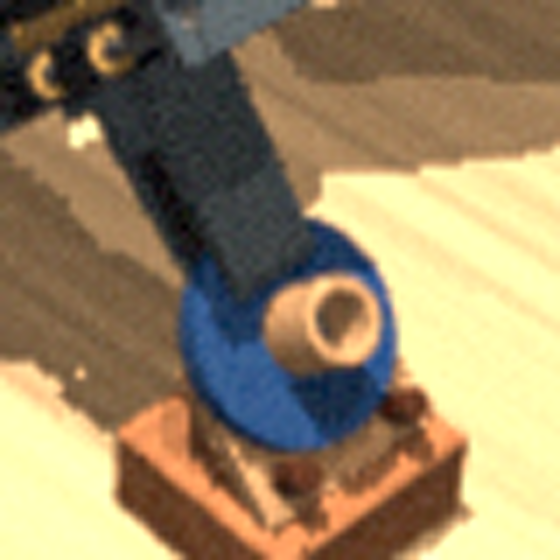

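```bash
python3 -m handwheel '[[0,[0,0,1],[0,0,0]],[0.35,[0,0,0],[0,0,0]],[0.35,[0,0,0],[0,0,0]],[0.35,[0,0,0],[0,0,0]],[0.35,[0,0,0],[0,0,0]],[0.35,[0,-5,0],[0,0,0]],[0.35,[0,-10,0],[0,0,0]],[0.35,[0,-20,0],[0,0,0]],[0.35,[0,-25,0],[0,0,0]],[0.35,[0,-25,0],[0,0,0]]]' 25
python3 - <<'E'
from rest import *
np.set_printoptions(precision=2,suppress=True)
st()
f=env.grab_frame("scene")[170:250,320:400,::-1]
cv2.imwrite("pics/o2.png",cv2.resize(np.clip(f*1.6,0,255).astype(np.uint8),None,fx=7,fy=7,interpolation=cv2.INTER_CUBIC))
E
```

```text
time_s: 24.78
ee_pos: [490.6, -41.8, 139.6]
ee_rot: [-45.1, -0.2, -4.4]
force: [0.9, -0.6, 0.5]
gripper_width: 31.8
t 24.78 p [490.6 -41.8 139.6] y [ 0.06  0.7  -0.71] z [0.05 0.71 0.71] F [ 0.9 -0.6  0.5] w 31.8 q [ -33.7   24.6  103.9   38.8   80.  -136.3]
```

View pics/o2.png

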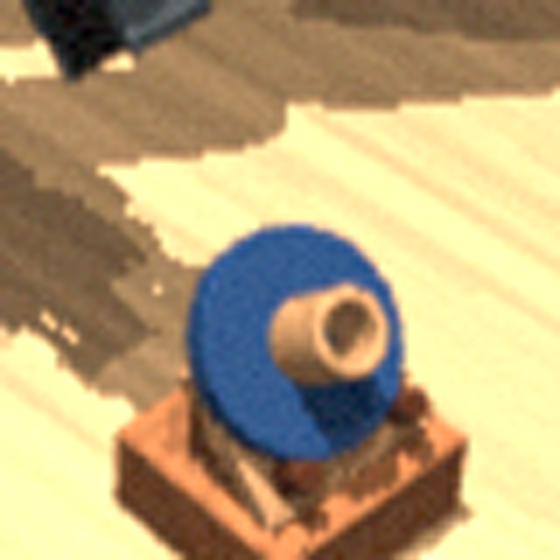

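```bash
cat > fitrest.py <<'E'
from wf import *
from rest import SEAT,d,u,n,sl
ac=np.cross(u,d)
def fit(cam,box,save=None):
    f=env.grab_frame(cam);h=cv2.cvtColor(f,cv2.COLOR_RGB2HSV)
    m=((h[...,0]>=95)&(h[...,0]<=130)&(h[...,1]>80)&(h[...,2]>15))
    m=m[box[1]:box[3],box[0]:box[2]].astype(np.float32)
    size=(box[2]-box[0],box[3]-box[1])
    mk=lambda v:mask(cam,SEAT+6*n+v[0]*sl+v[1]*ac,n,6,(box[0],box[1]),size)
    r=min((minimize(lambda v:((mk(v)-m)**2).sum(),[a,b],method="Nelder-Mead",options=dict(initial_simplex=[[a,b],[a+3,b],[a,b+3]])) for a in(-2,2) for b in(-1,2)),key=lambda r:r.fun)
    print(cam,"downhill,across",r.x.round(2),"cost",r.fun,"area",m.sum())
    if save:
        g=cv2.resize(f[box[1]:box[3],box[0]:box[2],::-1],None,fx=8,fy=8); M=cv2.resize(mk(r.x),None,fx=8,fy=8)
        c,_=cv2.findContours((M>.5).astype(np.uint8),0,1); cv2.drawContours(g,c,-1,(255,255,255),1)
        c,_=cv2.findContours((cv2.resize(m,None,fx=8,fy=8)>.5).astype(np.uint8),0,1); cv2.drawContours(g,c,-1,(0,255,0),1); cv2.imwrite(save,g)
    return r.x
E
python3 - <<'E'
from fitrest import *
v=fit("scene",(335,190,390,245),"pics/fr.png")
F=SEAT+6*n+v[0]*sl+v[1]*ac; print(F)
from rest import RR
R2=axes(y=-n,z=sl)
st(); print(tip()[0])
tplan(F+105*n,R2,18)
E
```

```text
scene downhill,across [0.48 1.09] cost 85.93209838867188 area 572.0
[493.79733363  12.660012    82.9004103 ]
t 24.88 p [493.  -44.  140.8] y [ 0.063  0.701 -0.71 ] z [0.05  0.709 0.704] F [ 0.2 -0.4  0. ] w 32.0 q [ -33.8   24.5  103.7   38.9   79.9 -136.4]
[491.29683469 -66.15120579 163.90261914]
18 rows: shift [-0.21  0.64  6.63] turn [-4.985  0.013  0.035]
```

View pics/fr.png

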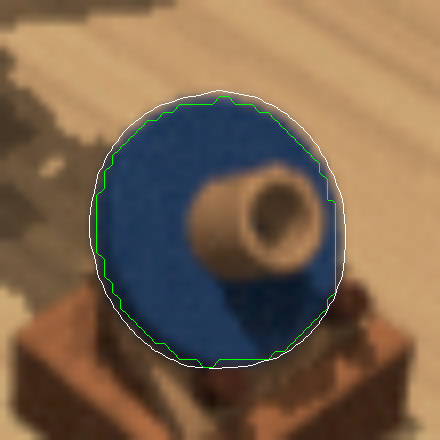

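```bash
python3 -m handwheel '[[0.6,[-0.2,0.6,6.6],[-5,0,0]],[0.6,[-0.2,0.6,6.6],[-5,0,0]],[0.6,[-0.2,0.6,6.6],[-5,0,0]],[0.6,[-0.2,0.6,6.6],[-5,0,0]],[0.6,[-0.2,0.6,6.6],[-5,0,0]],[0.6,[-0.2,0.6,6.6],[-5,0,0]],[0.6,[-0.2,0.6,6.6],[-5,0,0]],[0.6,[-0.2,0.6,6.6],[-5,0,0]],[0.6,[-0.2,0.6,6.6],[-5,0,0]],[0.6,[-0.2,0.6,6.6],[-5,0,0]]]' 25
python3 - <<'E'
from fitrest import *
F=np.array([493.8,12.7,82.9]); R2=axes(y=-n,z=sl)
st(); print(tip()[0]); tplan(F+105*n,R2,9)
E
```

```text
time_s: 25.72
ee_pos: [493.4, 21.2, 158.0]
ee_rot: [-95.3, -0.3, -4.4]
force: [0.0, -0.0, -1.2]
gripper_width: 54.7
t 25.72 p [493.4  21.2 158. ] y [-0.002 -0.092 -0.996] z [ 0.077  0.993 -0.092] F [ 0.  -0.  -1.2] w 54.7 q [  5.   12.5 102.   -5.7  66.2 -78.2]
[493.81163725  24.59523423 189.86557841]
9 rows: shift [0.1  0.53 5.5 ] turn [-4.415  0.025  0.051]
```

```bash
python3 -m handwheel '[[0.6,[0.1,0.5,5.5],[-4.4,0,0]],[0.6,[0.1,0.5,5.5],[-4.4,0,0]],[0.6,[0.1,0.5,5.5],[-4.4,0,0]],[0.6,[0.1,0.5,5.5],[-4.4,0,0]],[0.6,[0.1,0.5,5.5],[-4.4,0,0]],[0.6,[0.1,0.5,5.5],[-4.4,0,0]],[0.6,[0.1,0.5,5.5],[-4.4,0,0]],[0.6,[0.1,0.5,5.5],[-4.4,0,0]],[0.6,[0.1,0.5,5.5],[-4.4,0,0]],[0.6,[0,0,0],[0,0,0]]]' 25
python3 - <<'E'
from fitrest import *
F=np.array([493.8,12.7,82.9]); R2=axes(y=-n,z=sl)
st(); t,r=tip(); e=t-F; print(t,"n",e@n,"sl",e@sl,"ac",e@ac); tplan(F+40*n,R2,8)
fit("scene",(335,190,390,245))
for cam,c in(("scene",(310,150)),("top",(230,240))):
    f=env.grab_frame(cam)[c[1]:c[1]+100,c[0]:c[0]+120,::-1]
    cv2.imwrite(f"pics/p_{cam}.png",cv2.resize(np.clip(f*1.6,0,255).astype(np.uint8),None,fx=5,fy=5,interpolation=cv2.INTER_CUBIC))
E
```

```text
time_s: 26.55
ee_pos: [496.8, 65.8, 131.0]
ee_rot: [-134.8, 0.2, -4.2]
force: [0.2, 0.1, -0.2]
gripper_width: 55.1
t 26.55 p [496.8  65.8 131. ] y [-0.054 -0.703 -0.709] z [ 0.05   0.707 -0.705] F [ 0.2  0.1 -0.2] w 55.1 q [ 31.   29.1  97.2 -35.3  84.8 -41.6]
[498.79136182  88.58697487 153.35914596] n 103.58947532424776 sl 3.945195507954088 ac 1.3762019834601271
8 rows: shift [ 0.12  7.95 -0.52] turn [-0.019  0.067  0.04 ]
scene downhill,across [0.65 0.86] cost 94.39429473876953 area 563.0
```

View pics/p_scene.png

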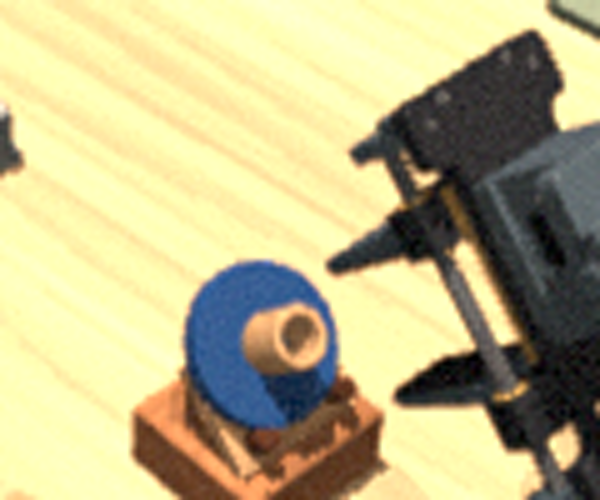

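View pics/p_top.png

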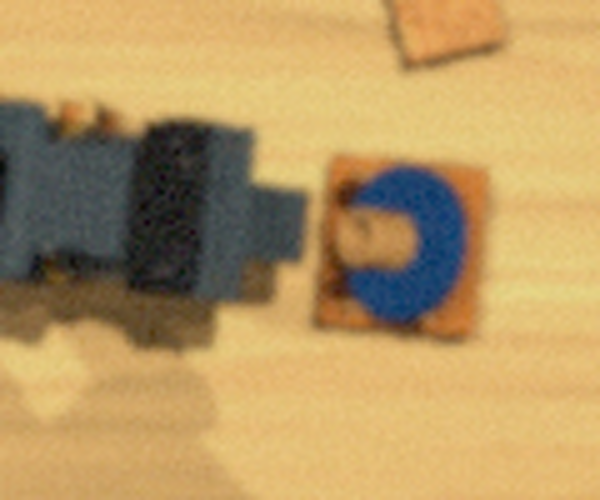

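Run:
```python
from fitrest import *
np.set_printoptions(precision=1,suppress=True)
F=np.array([493.8,12.7,82.9]); t,r=tip(); M=r.as_matrix()
P=lambda X:((proj("top",X)-[230,240]+.5)*5)
print("hub end",P(F+34*n),"hub base",P(F+6*n)," flange",P(F))
for k in(-1,1):
    print("finger tip corners",P(t+M@[16*k,0,-27.5]),P(t+M@[16*k,0,-41]))
P=lambda X:((proj("scene",X)-[310,150]+.5)*5)
for j in(-27.5,27.5): print("scene finger",P(t+M@[16,0,j]),P(t+M@[-16,0,j]))
```

```text
hub end [359.  237.8] hub base [398.7 243.3]  flange [407.1 244.4]
finger tip corners [289.2 260.5] [308.7 262. ]
finger tip corners [296.1 192.7] [315.6 193.7]
scene finger [337.  275.7] [390.2 241.6]
scene finger [395.4 390.3] [447.2 354.8]
```

```bash
python3 -m handwheel '[[0.6,[0.1,8,-0.5],[0,0,0]],[0.6,[0.1,8,-0.5],[0,0,0]],[0.6,[0.1,8,-0.5],[0,0,0]],[0.6,[0.1,8,-0.5],[0,0,0]],[0.6,[0.1,8,-0.5],[0,0,0]],[0.6,[0.1,8,-0.5],[0,0,0]],[0.6,[0.1,8,-0.5],[0,0,0]],[0.6,[0.1,8,-0.5],[0,0,0]],[0.6,[0,0,0],[0,0,0]],[0.6,[0,0,0],[0,0,0]]]' 25
python3 - <<'E'
from fitrest import *
F=np.array([493.8,12.7,82.9]); R2=axes(y=-n,z=sl)
st(); t,r=tip(); e=t-F; print(t,"n",e@n,"sl",e@sl,"ac",e@ac); tplan(F+12*n,R2,6)
f=env.grab_frame("scene")[170:250,320:420,::-1]
cv2.imwrite(f"pics/p2.png",cv2.resize(np.clip(f*1.6,0,255).astype(np.uint8),None,fx=6,fy=6,interpolation=cv2.INTER_CUBIC))
E
```

```text
time_s: 27.53
ee_pos: [495.0, 15.4, 91.8]
ee_rot: [-134.7, -0.2, -4.5]
force: [0.3, -0.2, -0.2]
gripper_width: 54.5
t 27.53 p [495.   15.4  91.8] y [-0.052 -0.701 -0.711] z [ 0.057  0.709 -0.703] F [ 0.3 -0.2 -0.2] w 54.5 q [ 26.7  29.7 103.2 -38.1  77.4 -39.8]
[496.97720398  38.16799175 114.23864025] n 40.293188565918 sl -4.026341497818467 ac -1.0349544515039728
6 rows: shift [-0.22  4.72  0.62] turn [-0.055  0.021  0.061]
```

View pics/p2.png

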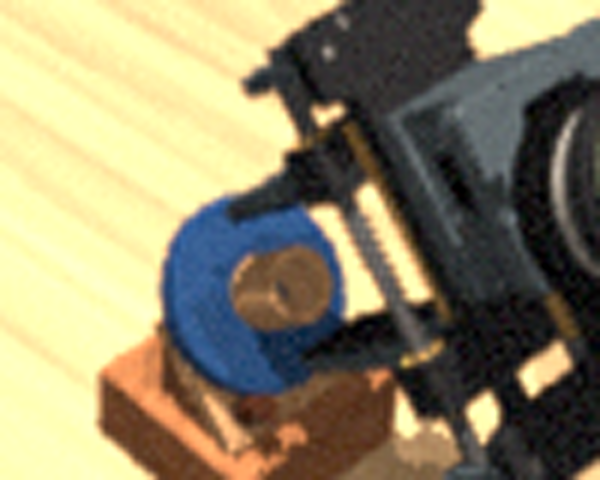

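```bash
python3 -m handwheel '[[0.6,[-0.2,4.5,0.6],[0,0,0]],[0.6,[-0.2,4.5,0.6],[0,0,0]],[0.6,[-0.2,4.5,0.6],[0,0,0]],[0.6,[-0.2,4.5,0.6],[0,0,0]],[0.6,[-0.2,4.5,0.6],[0,0,0]],[0.6,[-0.2,4.5,0.6],[0,0,0]],[0.6,[0,0,0],[0,0,0]],[0.6,[0,0,0],[0,0,0]],[0.6,[0,0,0],[0,0,0]],[0.6,[0,0,0],[0,0,0]]]' 25
python3 - <<'E'
from fitrest import *
F=np.array([493.8,12.7,82.9]); R2=axes(y=-n,z=sl)
for i in range(3):
    st(); t,r=tip(); e=t-F; print("n",e@n,"sl",e@sl,"ac",e@ac); f=env.grab_frame("scene")
tplan(F+12*n,R2,2)
cv2.imwrite(f"pics/p3.png",cv2.resize(np.clip(f[170:250,320:420,::-1]*1.6,0,255).astype(np.uint8),None,fx=6,fy=6,interpolation=cv2.INTER_CUBIC))
E
```

```text
time_s: 28.42
ee_pos: [493.0, -0.3, 70.5]
ee_rot: [-134.6, -0.2, -4.4]
force: [-0.1, -0.2, -0.8]
gripper_width: 54.7
t 28.42 p [ 4.93e+02 -3.00e-01  7.05e+01] y [-0.051 -0.701 -0.712] z [ 0.058  0.709 -0.703] F [-0.1 -0.2 -0.8] w 54.7 q [ 25.4  30.7 105.6 -39.4  74.1 -38.4]
n 14.00683662818413 sl -0.17878766942610866 ac -0.3599887676523044
t 28.47 p [ 4.93e+02 -3.00e-01  7.05e+01] y [-0.051 -0.701 -0.712] z [ 0.058  0.709 -0.703] F [-0.   0.  -0.6] w 54.4 q [ 25.4  30.7 105.6 -39.4  74.1 -38.4]
n 14.028602041559267 sl -0.17683985093147822 ac -0.36439348689954165
t 28.52 p [ 4.93e+02 -3.00e-01  7.05e+01] y [-0.051 -0.701 -0.712] z [ 0.058  0.709 -0.703] F [ 0.  -0.5 -0. ] w 54.8 q [ 25.4  30.7 105.6 -39.4  74.1 -38.4]
n 13.991130025136897 sl -0.17440035806958007 ac -0.32459200270292604
2 rows: shift [-0.27  1.   -0.02] turn [-0.183  0.054  0.218]
```

View pics/p3.png

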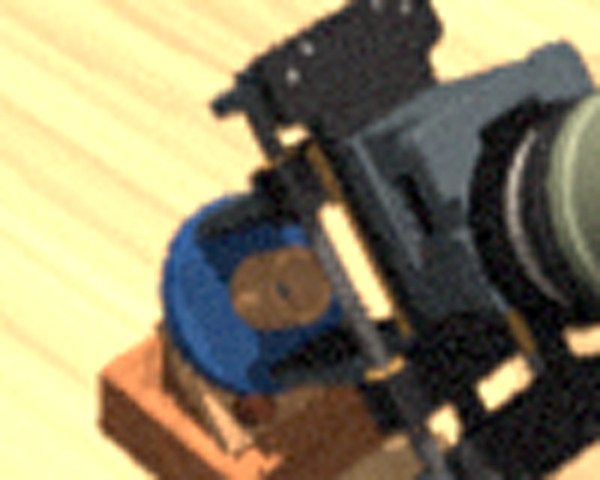

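```bash
python3 -m handwheel '[[0.6,[0,1,0],[0,0,0]],[0,[0,0,0],[0,0,0]],[0,[0,0,0],[0,0,0]],[0,[0,0,0],[0,0,0]],[0,[0,0,0],[0,0,0]],[0,[0,0,0],[0,0,0]],[0,[0,0,0],[0,0,0]],[0,[0,0,0],[0,0,0]],[0,[0,0,0],[0,0,0]],[0,[0,0,0],[0,0,0]]]' 25
python3 - <<'E'
from fitrest import *
F=np.array([493.8,12.7,82.9])
st(); t,r=tip(); e=t-F; print("n",e@n,"sl",e@sl,"ac",e@ac); f=env.grab_frame("scene")
cv2.imwrite(f"pics/p4.png",cv2.resize(np.clip(f[170:250,320:420,::-1]*1.6,0,255).astype(np.uint8),None,fx=6,fy=6,interpolation=cv2.INTER_CUBIC))
fit("scene",(335,190,390,245))
E
```

```text
time_s: 29.4
ee_pos: [492.9, -1.0, 69.6]
ee_rot: [-134.6, -0.2, -4.4]
force: [0.8, 2.2, -0.2]
gripper_width: 28.2
t 29.4 p [492.9  -1.   69.6] y [-0.051 -0.701 -0.712] z [ 0.058  0.709 -0.702] F [ 0.8  2.2 -0.2] w 28.2 q [ 25.4  30.7 105.6 -39.5  74.  -38.3]
n 12.890291798742368 sl 0.0063637649188601824 ac -0.2745066438557374
scene downhill,across [-1.33  2.23] cost 247.9351806640625 area 412.0
```

View pics/p4.png

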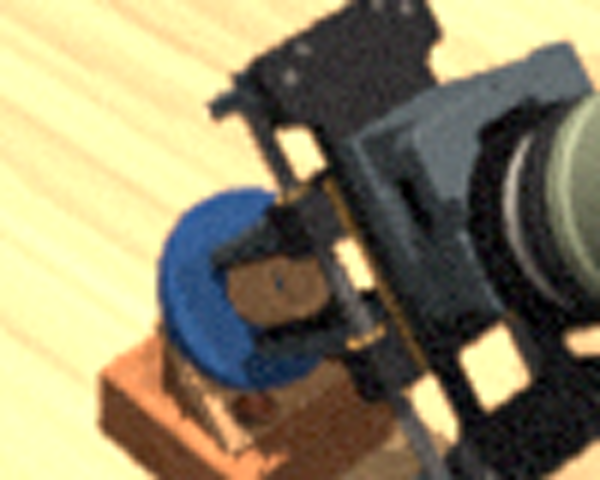

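```bash
python3 -m handwheel '[[0,[0,-2,0],[0,0,0]],[0,[0,-4,0],[0,0,0]],[0,[0,-8,0],[0,0,0]],[0,[0,-12,0],[0,0,0]],[0,[0,-15,0],[0,0,0]],[0,[0,-15,0],[0,0,0]],[0,[0,-15,0],[0,0,0]],[0,[0,-15,0],[0,0,0]],[0,[0,-8,0],[0,0,0]],[0,[0,0,0],[0,0,0]]]' 25
python3 - <<'E'
from pl import *
st(); t,r=tip(); print(t)
R3=down(-4.4)
tplan([510.6,-266.5,145],R3,18)
f=env.grab_frame("scene"); cv2.imwrite("pics/q1.png",cv2.resize(np.clip(f[150:270,310:470,::-1]*1.6,0,255).astype(np.uint8),None,fx=5,fy=5))
E
```

```text
time_s: 30.33
ee_pos: [498.7, 66.5, 137.9]
ee_rot: [-134.5, -0.4, -4.3]
force: [0.5, 0.5, -1.1]
gripper_width: 28.1
t 30.33 p [498.7  66.5 137.9] y [-0.048 -0.7   -0.713] z [ 0.059  0.711 -0.701] F [ 0.5  0.5 -1.1] w 28.1 q [ 30.9  28.5  96.7 -35.3  85.1 -41.7]
[500.57485901  89.19952744 160.39408497]
18 rows: shift [  2.06   8.84 -16.76] turn [ 2.474 -0.005  0.022]
```

View pics/q1.png

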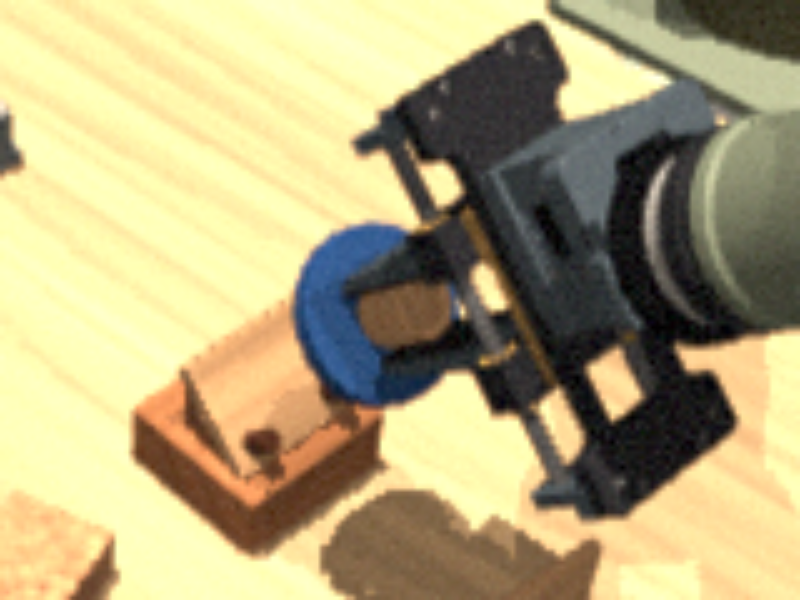

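```bash
python3 -m handwheel '[[0,[2.1,8.8,-16.8],[2.5,0,0]],[0,[2.1,8.8,-16.8],[2.5,0,0]],[0,[2.1,8.8,-16.8],[2.5,0,0]],[0,[2.1,8.8,-16.8],[2.5,0,0]],[0,[2.1,8.8,-16.8],[2.5,0,0]],[0,[2.1,8.8,-16.8],[2.5,0,0]],[0,[2.1,8.8,-16.8],[2.5,0,0]],[0,[2.1,8.8,-16.8],[2.5,0,0]],[0,[2.1,8.8,-16.8],[2.5,0,0]],[0,[2.1,8.8,-16.8],[2.5,0,0]]]' 25
python3 - <<'E'
from pl import *
st(); print(tip()[0]); tplan([510.6,-266.5,135],down(-4.4),9)
E
```

```text
time_s: 31.22
ee_pos: [502.9, -124.9, 155.2]
ee_rot: [-109.6, -0.1, -4.5]
force: [-0.4, 0.7, -1.9]
gripper_width: 28.5
t 31.22 p [ 502.9 -124.9  155.2] y [-0.024 -0.334 -0.942] z [ 0.074  0.939 -0.335] F [-0.4  0.7 -1.9] w 28.5 q [ -1.6  14.8 102.2 -21.6  65.4 -77.6]
[ 503.99353566 -113.80125076  185.1464843 ]
9 rows: shift [  2.03   8.69 -14.37] turn [ 2.173 -0.009  0.015]
```

```bash
python3 -m handwheel '[[0,[2,8.7,-14.4],[2.2,0,0]],[0,[2,8.7,-14.4],[2.2,0,0]],[0,[2,8.7,-14.4],[2.2,0,0]],[0,[2,8.7,-14.4],[2.2,0,0]],[0,[2,8.7,-14.4],[2.2,0,0]],[0,[2,8.7,-14.4],[2.2,0,0]],[0,[2,8.7,-14.4],[2.2,0,0]],[0,[2,8.7,-14.4],[2.1,0,0]],[0,[2,8.7,-14.4],[2.1,0,0]],[0,[0,0,0],[0,0,0]]]' 25
python3 - <<'E'
from pl import *
st(); print(tip()[0]); tplan([510.6,-266.5,110],down(-4.4),9)
for cam,c in(("scene",(220,110)),("top",(350,220))):
    f=env.grab_frame(cam)[c[1]:c[1]+110,c[0]:c[0]+130,::-1]
    cv2.imwrite(f"pics/s_{cam}.png",cv2.resize(np.clip(f*1.6,0,255).astype(np.uint8),None,fx=5,fy=5,interpolation=cv2.INTER_CUBIC))
E
```

```text
time_s: 32.05
ee_pos: [509.2, -269.3, 100.8]
ee_rot: [-90.0, 0.0, -4.7]
force: [-0.4, -0.4, -1.3]
gripper_width: 28.7
t 32.05 p [ 509.2 -269.3  100.8] y [-0. -0. -1.] z [ 0.081  0.997 -0.   ] F [-0.4 -0.4 -1.3] w 28.7 q [ -29.    22.1   96.6   -0.    61.4 -114.3]
[ 509.53170659 -268.86899218  132.80873564]
9 rows: shift [0.1  2.53 0.27] turn [ 0.001 -0.028 -0.003]
```

View pics/s_scene.png

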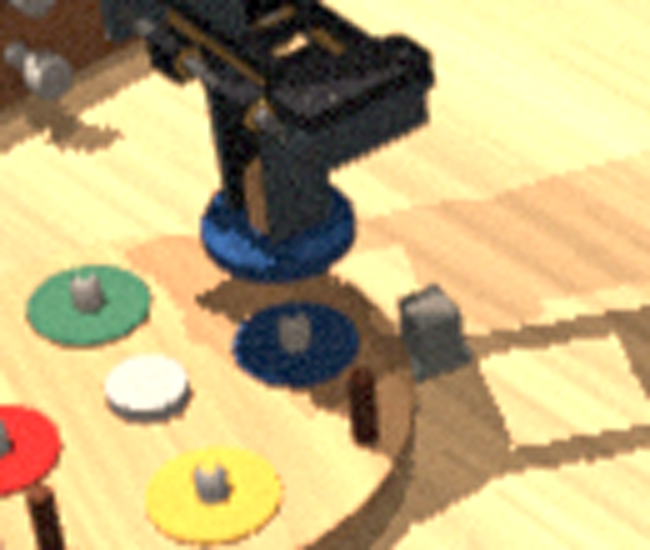

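View pics/s_top.png

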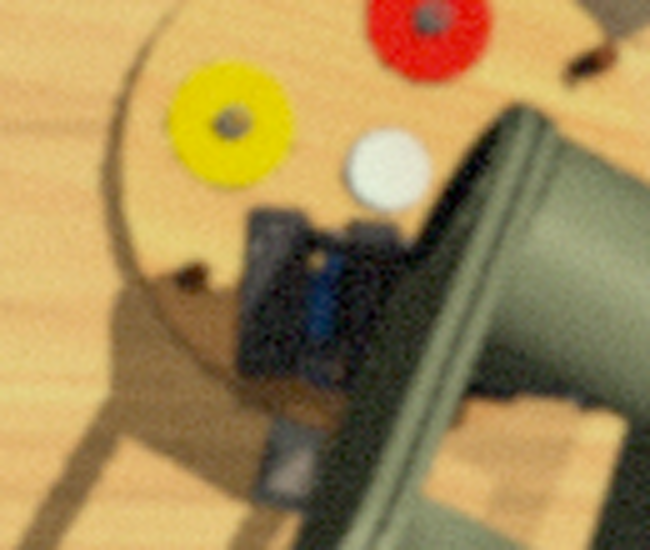

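```bash
python3 -m handwheel '[[0,[0.1,3.5,0.3],[0,0,0]],[0,[0.1,3.5,0.3],[0,0,0]],[0,[0.1,3.5,0.3],[0,0,0]],[0,[0.1,3.5,0.3],[0,0,0]],[0,[0.1,3.5,0.3],[0,0,0]],[0,[0.1,3.5,0.3],[0,0,0]],[0,[0.1,3.5,0.3],[0,0,0]],[0,[0.1,3.5,0.3],[0,0,0]],[0,[0,3,0],[0,0,0]],[0,[0,0,0],[0,0,0]]]' 25
cat > fitv.py <<'E'
from wf import *
def fitv(box,zc,save=None,cam="scene"):
    f=env.grab_frame(cam);h=cv2.cvtColor(f,cv2.COLOR_RGB2HSV)
    m=((h[...,0]>=95)&(h[...,0]<=130)&(h[...,1]>80)&(h[...,2]>15))[box[1]:box[3],box[0]:box[2]].astype(np.float32)
    c=max(cv2.findContours(m.astype(np.uint8),0,1)[0],key=cv2.contourArea)
    hull=cv2.convexHull(c)
    m=cv2.fillPoly(np.zeros_like(m),[hull],1.)
    size=(box[2]-box[0],box[3]-box[1])
    def mk(v):
        P=proj(cam,np.vstack([circ([v[0],v[1],zc+6],[0,0,1],v[2]),circ([v[0],v[1],zc-6],[0,0,1],v[2])]))
        M=np.zeros((size[1]*6,size[0]*6),np.uint8); cv2.fillPoly(M,[cv2.convexHull(((P-[box[0],box[1]]+.5)*6).astype(np.int32))],1)
        return cv2.resize(M.astype(np.float32),size,interpolation=cv2.INTER_AREA)
    x0=[510,-266,39.]
    r=minimize(lambda v:((mk(v)-m)**2).sum(),x0,method="Nelder-Mead",options=dict(initial_simplex=[x0,[515,-266,39],[510,-260,39],[510,-266,37.5]]))
    print("fit",r.x.round(2),r.fun)
    if save:
        g=cv2.resize(f[box[1]:box[3],box[0]:box[2],::-1],None,fx=8,fy=8); M=cv2.resize(mk(r.x),None,fx=8,fy=8)
        c,_=cv2.findContours((M>.5).astype(np.uint8),0,1); cv2.drawContours(g,c,-1,(255,255,255),1); cv2.imwrite(save,g)
    return r.x
E
python3 - <<'E'
from fitv import *
st(); t,r=tip(); print(t)
for zc in(t[2]-13,t[2]-10.5): fitv((245,130,305,190),zc,"pics/fv.png")
E
```

```text
time_s: 32.98
ee_pos: [511.9, -263.4, 71.5]
ee_rot: [-90.0, -0.1, -4.4]
force: [-0.6, 0.7, -2.0]
gripper_width: 28.6
t 32.98 p [ 511.9 -263.4   71.5] y [ 0.002 -0.    -1.   ] z [ 0.077  0.997 -0.   ] F [-0.6  0.7 -2. ] w 28.6 q [ -28.4   23.6   98.9    0.    57.4 -114. ]
[ 512.15380134 -262.87073041  103.51383746]
fit [ 521.48 -254.65   42.19] 159.22686767578125
fit [ 524.96 -251.54   42.95] 157.65663146972656
```

View pics/fv.png

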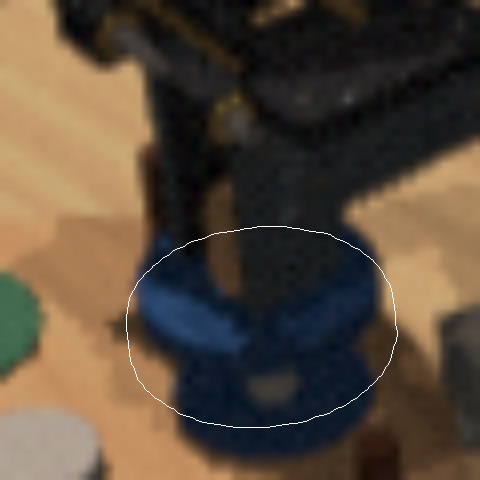

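```bash
cat > ov.py <<'E'
from wf import *
def ov(save,box=(245,130,315,200),off=12.9,S=8,dx=(0,0)):
    t,r=tip(); print(t.round(2)); f=env.grab_frame("scene")
    g=cv2.resize(np.clip(f[box[1]:box[3],box[0]:box[2],::-1]*1.7,0,255).astype(np.uint8),None,fx=S,fy=S,interpolation=cv2.INTER_CUBIC)
    c=np.array([t[0]+dx[0],t[1]+dx[1],t[2]-off])
    for q,rad,col in((c+[0,0,6],40,(255,255,255)),(c-[0,0,6],40,(255,255,255)),(np.array([510.6,-266.5,48]),34,(0,255,255)),(np.array([510.6,-266.5,67]),4,(0,255,255))):
        cv2.polylines(g,[((proj("scene",circ(q,[0,0,1],rad))-[box[0],box[1]]+.5)*S).astype(np.int32)],True,col,1)
    cv2.imwrite(save,g)
E
python3 - <<'E'
from ov import *
ov("pics/ov1.png"); tplan([510.6,-266.5,103],down(-4.4),3)
E
```

```text
[ 512.53 -263.15  104.17]
3 rows: shift [-0.64  0.46 -1.13] turn [ 0.018 -0.01   0.075]
```

View pics/ov1.png

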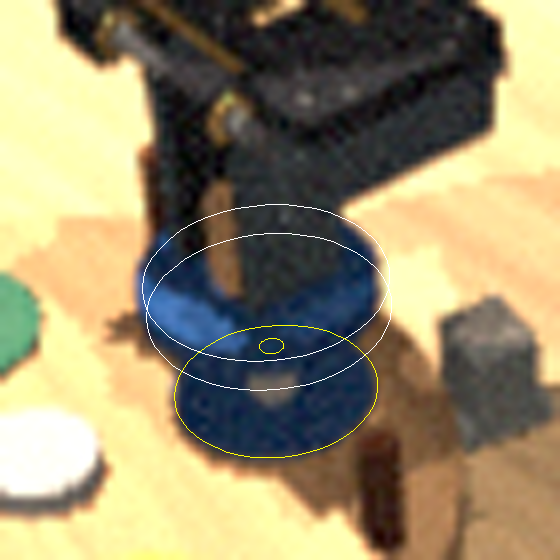

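Run:
```python
from pl import *
f=env.grab_frame("scene")[150:195,255:305,::-1].astype(float)
g=np.clip(f*3.5,0,255).astype(np.uint8)
cv2.imwrite("pics/ov2.png",cv2.resize(g,None,fx=14,fy=14,interpolation=cv2.INTER_NEAREST)); st()
```

```text
t 33.18 p [ 512.5 -263.8   72.5] y [ 0.004 -0.001 -1.   ] z [ 0.077  0.997 -0.001] F [ 0.6  0.3 -0.5] w 28.6 q [-2.84e+01  2.35e+01  9.89e+01  1.00e-01  5.74e+01 -1.14e+02]
```

View pics/ov2.png

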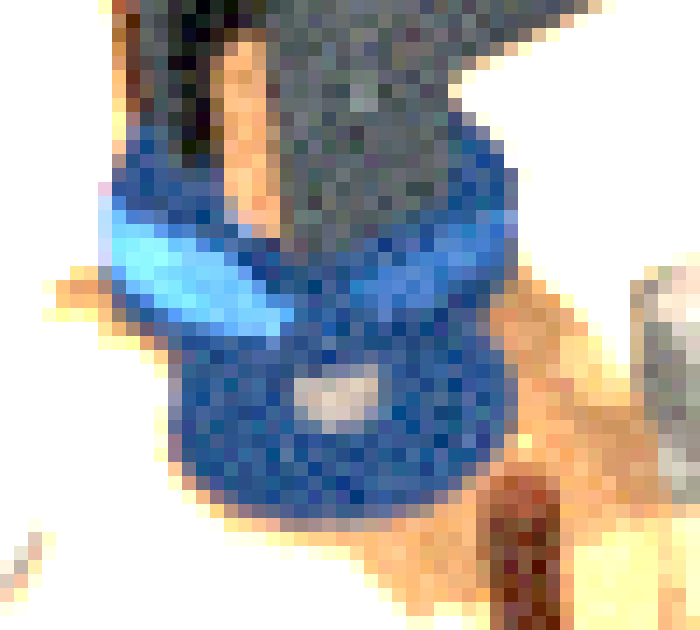

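```bash
python3 -m handwheel '[[0,[-0.6,-8,-1.1],[0,0,0]],[0,[-0.6,-8,-1.1],[0,0,0]],[0,[-0.6,-8,-1.1],[0,0,0]],[0,[0,-8,0],[0,0,0]],[0,[0,-8,0],[0,0,0]],[0,[0,0,0],[0,0,0]],[0,[0,0,0],[0,0,0]],[0,[0,0,0],[0,0,0]],[0,[0,0,0],[0,0,0]],[0,[0,0,0],[0,0,0]]]' 25
python3 - <<'E'
from wf import *
for i in range(3): st(); f=env.grab_frame("scene")
t,r=tip(); print(t.round(1))
box=(240,110,310,185); S=8
g=cv2.resize(np.clip(f[box[1]:box[3],box[0]:box[2],::-1]*2.,0,255).astype(np.uint8),None,fx=S,fy=S,interpolation=cv2.INTER_NEAREST)
c=t-[0,0,12.9]
for q,rad in((c+[0,0,6],40),(c-[0,0,6],40),(c+[0,0,34],15)):
    cv2.polylines(g,[((proj("scene",circ(q,[0,0,1],rad))-[box[0],box[1]]+.5)*S).astype(np.int32)],True,(255,255,255),1)
cv2.imwrite("pics/ov3.png",g)
E
```

```text
time_s: 34.02
ee_pos: [509.8, -266.5, 111.8]
ee_rot: [-90.0, -0.2, -4.4]
force: [0.4, -0.2, -1.2]
gripper_width: 28.6
t 34.02 p [ 509.8 -266.5  111.8] y [ 0.003 -0.001 -1.   ] z [ 0.077  0.997 -0.   ] F [ 0.4 -0.2 -1.2] w 28.6 q [-2.880e+01  2.130e+01  9.600e+01  1.000e-01  6.250e+01 -1.144e+02]
t 34.07 p [ 509.9 -266.5  111.8] y [ 0.003 -0.001 -1.   ] z [ 0.077  0.997 -0.   ] F [ 0.3  0.6 -1. ] w 28.6 q [ -28.8   21.3   96.     0.    62.5 -114.4]
t 34.12 p [ 510.  -266.6  111.9] y [ 0.003 -0.001 -1.   ] z [ 0.077  0.997 -0.   ] F [-0.6  0.6 -0.2] w 28.8 q [ -28.8   21.3   96.     0.    62.5 -114.4]
[ 510.3 -266.1  144. ]
```

View pics/ov3.png

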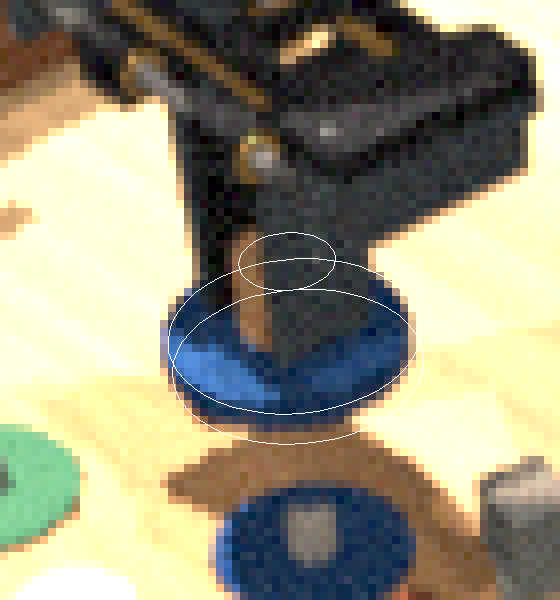

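```bash
cat > fitt.py <<'E'
from wf import *
def contour(box,cam="scene"):
    f=env.grab_frame(cam);h=cv2.cvtColor(f,cv2.COLOR_RGB2HSV)
    m=((h[...,0]>=95)&(h[...,0]<=130)&(h[...,1]>90)&(h[...,2]>15)).astype(np.uint8)
    k=np.zeros_like(m);k[box[1]:box[3],box[0]:box[2]]=1;m*=k
    return m
def low_edge(m):
    pts=[]
    for c in np.where(m.any(0))[0]: pts.append((c,np.where(m[:,c])[0].max()+.5))
    return np.array(pts,float)
def model_low(c,ax,cols):
    P=proj("scene",np.vstack([circ(c+6*ax,ax,40,200),circ(c-6*ax,ax,40,200)]))
    H=cv2.convexHull(P.astype(np.float32))[:,0]
    out=[]
    for x in cols:
        ys=[]
        for a,b in zip(H,np.roll(H,-1,0)):
            if (a[0]-x)*(b[0]-x)<=0 and a[0]!=b[0]: ys.append(a[1]+(b[1]-a[1])*(x-a[0])/(b[0]-a[0]))
        out.append(max(ys) if ys else np.nan)
    return np.array(out)
E
python3 - <<'E'
from fitt import *
from scipy.optimize import least_squares
np.set_printoptions(precision=2,suppress=True)
m=contour((255,135,296,165)); e=low_edge(m); print(e[0],e[-1],e[:,1].max())
t,r=tip(); M=r.as_matrix()
J=M[:,2]; X=M[:,0]
e2=e[3:-3]
def res(v):
    ax=Ro.from_rotvec(J*v[2]/10).apply([0,0,1.]); c=t-12.9*ax+[0,0,v[0]]+v[1]*np.array([.7096,-.7045,0])
    q=model_low(c,ax,e2[:,0]); d=np.where(np.isnan(q),5,q-e2[:,1])
    return np.append(d,[ (proj("scene",circ(c,ax,40,200))[:,0].min()-(e[0,0]-.5))*2,(proj("scene",circ(c,ax,40,200))[:,0].max()-(e[-1,0]+.5))*2])
for x0 in([0,0,0],[0,0,1],[0,0,-1]):
    s=least_squares(res,x0,diff_step=1e-2); print("dz,lat,tilt deg",s.x[0],s.x[1],np.degrees(s.x[2]/10),s.cost); print(s.fun)
s=least_squares(lambda v:res([v[0],v[1],0]),[0,0],diff_step=1e-2);print(s.x,s.cost,s.fun)
E
```

```text
[261.  155.5] [290.  153.5] 162.5
dz,lat,tilt deg 9.080068345002578 2.3103529318792604 5.024073162693912 3.756978513999453
[ 0.52  0.14 -0.37  0.04  0.36  0.62  0.83 -0.03  0.07  0.12  0.12  0.09
  0.01 -0.12 -0.28 -0.49 -0.74 -0.04 -0.39  0.21 -0.25  0.23 -0.38 -0.07
 -1.09  1.82]
dz,lat,tilt deg 9.080684494060336 2.3111674300641014 5.027698572430784 3.7569807206067485
[ 0.52  0.14 -0.37  0.04  0.37  0.63  0.83 -0.03  0.07  0.12  0.12  0.09
  0.01 -0.12 -0.28 -0.49 -0.74 -0.04 -0.39  0.21 -0.25  0.22 -0.38 -0.07
 -1.09  1.82]
dz,lat,tilt deg 9.079717195356228 2.3099620107204477 5.021673319887349 3.7569789846547206
[ 0.52  0.14 -0.37  0.04  0.36  0.62  0.83 -0.03  0.07  0.12  0.12  0.09
  0.01 -0.12 -0.28 -0.49 -0.74 -0.04 -0.39  0.21 -0.25  0.23 -0.38 -0.07
 -1.09  1.82]
[8.11 1.99] 4.294232281230728 [ 0.41 -0.03 -0.57 -0.19  0.13  0.39  0.6  -0.24 -0.12 -0.05 -0.02 -0.02
 -0.07 -0.15 -0.28 -0.44 -0.64  0.11 -0.19  0.46  0.06  0.6   0.06  0.43
 -1.81  1.63]
```

```bash
python3 -m handwheel '[[0,[0,6,0],[0,0,0]],[0,[0,6,0],[0,0,0]],[0,[0,6,0],[0,0,0]],[0,[0,6,0],[0,0,0]],[0,[0,6,0],[0,0,0]],[0,[0,6,0],[0,0,0]],[0,[0,6,0],[0,0,0]],[0,[0,4,0],[0,0,0]],[0,[0,2,0],[0,0,0]],[0,[0,0,0],[0,0,0]]]' 25
python3 - <<'E'
from pl import *
st(); t,r=tip(); print(t)
f=env.grab_frame("scene")[140:195,250:310,::-1].astype(float)
cv2.imwrite("pics/t1.png",cv2.resize(np.clip(f*3,0,255).astype(np.uint8),None,fx=11,fy=11,interpolation=cv2.INTER_NEAREST)); st()
E
```

```text
time_s: 35.05
ee_pos: [510.1, -266.6, 63.7]
ee_rot: [-90.0, -0.2, -4.4]
force: [0.5, -0.0, -1.5]
gripper_width: 28.8
t 35.05 p [ 510.1 -266.6   63.7] y [ 0.003 -0.001 -1.   ] z [ 0.077  0.997 -0.   ] F [ 0.5 -0.  -1.5] w 28.8 q [-2.880e+01  2.400e+01  9.950e+01  1.000e-01  5.630e+01 -1.144e+02]
[ 510.30134213 -266.14644522   95.71649624]
t 35.1 p [ 510.3 -266.8   64.2] y [ 0.003 -0.001 -1.   ] z [ 0.077  0.997 -0.001] F [-0.4  0.5 -0.8] w 28.7 q [-2.880e+01  2.400e+01  9.950e+01  1.000e-01  5.630e+01 -1.144e+02]
```

View pics/t1.png

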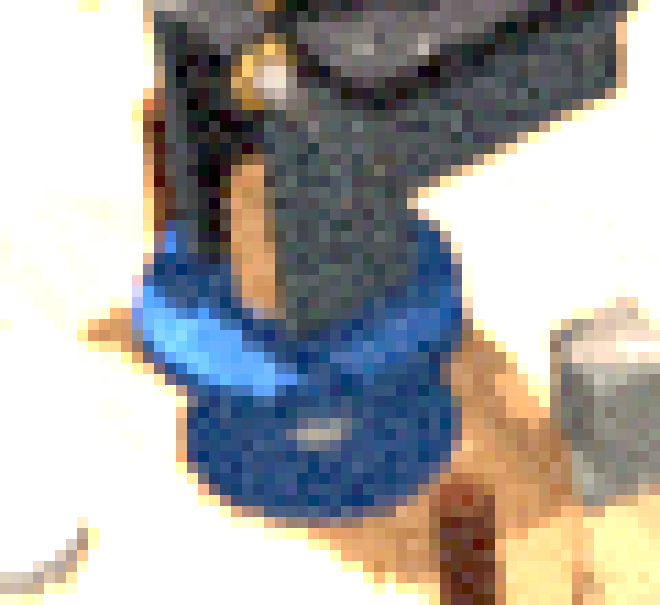

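```bash
python3 -m handwheel '[[0,[-0.7,0,0.6],[0,0,0]],[0,[-0.7,0,0.6],[0,0,0]],[0,[-0.7,0,0.6],[0,0,0]],[0,[0,1.5,0],[0,0,0]],[0,[0,1.5,0],[0,0,0]],[0,[0,1.5,0],[0,0,0]],[0,[0,1.5,0],[0,0,0]],[0,[0,1.5,0],[0,0,0]],[0,[0,1.5,0],[0,0,0]],[0,[0,0,0],[0,0,0]]]' 25
python3 - <<'E'
from pl import *
st(); t,r=tip(); print(t)
f=env.grab_frame("scene")[140:195,250:310,::-1].astype(float)
cv2.imwrite("pics/t2.png",cv2.resize(np.clip(f*3,0,255).astype(np.uint8),None,fx=11,fy=11,interpolation=cv2.INTER_NEAREST)); st()
E
```

```text
time_s: 35.93
ee_pos: [508.2, -264.7, 54.9]
ee_rot: [-90.0, -0.2, -4.4]
force: [0.2, -0.1, -0.6]
gripper_width: 28.4
t 35.93 p [ 508.2 -264.7   54.9] y [ 0.003 -0.001 -1.   ] z [ 0.077  0.997 -0.001] F [ 0.2 -0.1 -0.6] w 28.4 q [-2.870e+01  2.430e+01  1.005e+02  1.000e-01  5.500e+01 -1.143e+02]
[ 508.41266512 -264.22898916   86.85187463]
t 35.98 p [ 508.3 -264.8   55. ] y [ 0.003 -0.001 -1.   ] z [ 0.077  0.997 -0.001] F [ 1.2  0.  -0.8] w 28.4 q [-2.870e+01  2.430e+01  1.005e+02  1.000e-01  5.500e+01 -1.143e+02]
```

View pics/t2.png

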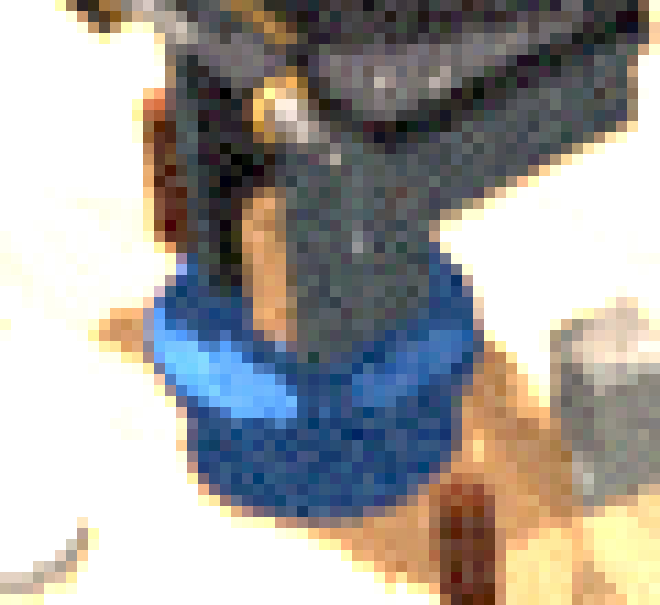

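```bash
python3 -m handwheel '[[0,[0,1,0],[0,0,0]],[0,[0,1,0],[0,0,0]],[0,[0,1,0],[0,0,0]],[0,[0,1,0],[0,0,0]],[0,[0,0.5,0],[0,0,0]],[0,[0,0.5,0],[0,0,0]],[0,[0,0,0],[0,0,0]],[0,[0,0,0],[0,0,0]],[0,[0,0,0],[0,0,0]],[0,[0,0,0],[0,0,0]]]' 25; python3 -c "
from pl import *
st()"
```

```text
time_s: 36.82
ee_pos: [508.5, -264.8, 50.3]
ee_rot: [-90.1, -0.2, -4.4]
force: [0.4, -0.3, -0.7]
gripper_width: 28.3
t 36.82 p [ 508.5 -264.8   50.3] y [ 0.004 -0.001 -1.   ] z [ 0.077  0.997 -0.001] F [ 0.4 -0.3 -0.7] w 28.3 q [-2.870e+01  2.460e+01  1.008e+02  1.000e-01  5.440e+01 -1.143e+02]
```

```bash
python3 -m handwheel '[[0,[0,1,0],[0,0,0]],[0,[0,1,0],[0,0,0]],[0,[0,1,0],[0,0,0]],[0,[0,0.5,0],[0,0,0]],[0,[0,0.5,0],[0,0,0]],[0,[0,0,0],[0,0,0]],[0,[0,0,0],[0,0,0]],[0,[0,0,0],[0,0,0]],[0,[0,0,0],[0,0,0]],[0,[0,0,0],[0,0,0]]]' 25
python3 - <<'E'
from pl import *
st()
f=env.grab_frame("scene")[140:195,250:310,::-1].astype(float)
cv2.imwrite("pics/t3.png",cv2.resize(np.clip(f*3,0,255).astype(np.uint8),None,fx=11,fy=11,interpolation=cv2.INTER_NEAREST))
E
```

```text
time_s: 37.65
ee_pos: [508.5, -264.8, 46.3]
ee_rot: [-90.0, -0.2, -4.4]
force: [-1.0, -0.3, -0.5]
gripper_width: 28.5
t 37.65 p [ 508.5 -264.8   46.3] y [ 0.004 -0.001 -1.   ] z [ 0.077  0.997 -0.001] F [-1.  -0.3 -0.5] w 28.5 q [-2.870e+01  2.490e+01  1.010e+02  1.000e-01  5.390e+01 -1.143e+02]
```

View pics/t3.png

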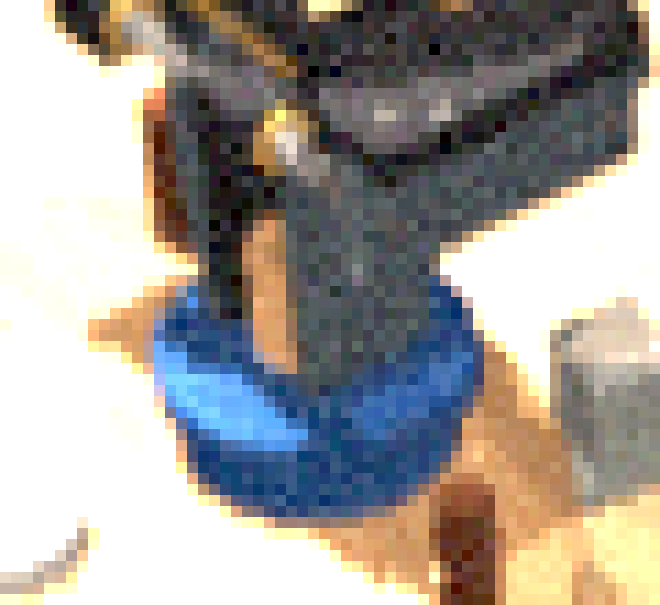

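Run:
```python
from fitt import *
np.set_printoptions(precision=2,suppress=True)
t,r=tip(); print(t)
from scipy.optimize import minimize as mn
m=contour((258,150,296,192)); 
rows=[(rr,np.where(m[rr])[0].min(),np.where(m[rr])[0].max()) for rr in range(160,190) if m[rr].any()]; print(rows)
# model left/right profile for wheel at z (flange centre), + seat disc
for zc in(60,66,72,78):
    M=np.zeros((480,640),np.uint8)
    S=8
    B=np.zeros((60*S,60*S),np.uint8)
    c=np.array([t[0],t[1],zc])
    for H in ([*proj("scene",np.vstack([circ(c+[0,0,6],[0,0,1],40),circ(c-[0,0,6],[0,0,1],40)]))],[*proj("scene",np.vstack([circ([510.6,-266.5,48],[0,0,1],34),circ([510.6,-266.5,45],[0,0,1],34)]))]):
        cv2.fillPoly(B,[cv2.convexHull(((np.array(H)-[250,140]+.5)*S).astype(np.int32))],1)
    out=[]
    for rr in range(168,190,2):
        x=np.where(B[int((rr-140+.5)*S)])[0]; out.append((rr,round(x.min()/S+250-.5+.5,1),round(x.max()/S+250-1,1)) if len(x) else None)
    print(zc,out)
```

```text
[ 508.7  -264.33   78.35]
[(163, np.int64(269), np.int64(269)), (165, np.int64(288), np.int64(289)), (166, np.int64(267), np.int64(290)), (167, np.int64(266), np.int64(291)), (168, np.int64(265), np.int64(291)), (169, np.int64(265), np.int64(292)), (170, np.int64(264), np.int64(292)), (171, np.int64(264), np.int64(292)), (172, np.int64(264), np.int64(293)), (173, np.int64(264), np.int64(293)), (174, np.int64(264), np.int64(293)), (175, np.int64(265), np.int64(292)), (176, np.int64(265), np.int64(292)), (177, np.int64(266), np.int64(291)), (178, np.int64(266), np.int64(290)), (179, np.int64(267), np.int64(290)), (180, np.int64(267), np.int64(290)), (181, np.int64(267), np.int64(290)), (182, np.int64(268), np.int64(289)), (183, np.int64(269), np.int64(288)), (184, np.int64(270), np.int64(286)), (185, np.int64(271), np.int64(285)), (186, np.int64(274), np.int64(282))]
60 [(168, np.float64(267.9), np.float64(292.4)), (170, np.float64(266.2), np.float64(293.5)), (172, np.float64(265.1), np.float64(294.0)), (174, np.float64(264.9), np.float64(294.2)), (176, np.float64(265.1), np.float64(29
[... 917 characters left out ...]
(293.1)), (178, np.float64(266.2), np.float64(291.6)), (180, np.float64(266.9), np.float64(291.0)), (182, np.float64(267.2), np.float64(290.1)), (184, np.float64(268.6), np.float64(288.4)), (186, np.float64(271.5), np.float64(285.1)), None]
78 [(168, np.float64(264.1), np.float64(293.8)), (170, np.float64(264.2), np.float64(293.9)), (172, np.float64(264.5), np.float64(293.9)), (174, np.float64(264.9), np.float64(293.1)), (176, np.float64(265.8), np.float64(291.8)), (178, np.float64(266.9), np.float64(291.2)), (180, np.float64(266.9), np.float64(291.0)), (182, np.float64(267.2), np.float64(290.1)), (184, np.float64(268.6), np.float64(288.4)), (186, np.float64(271.5), np.float64(285.1)), None]
```

```bash
python3 -m handwheel '[[0,[0,0.8,0],[0,0,0]],[0,[0,0.8,0],[0,0,0]],[0,[0,0.8,0],[0,0,0]],[0,[0,0.8,0],[0,0,0]],[0,[0,0.8,0],[0,0,0]],[0,[0,0,0],[0,0,0]],[0,[0,0,0],[0,0,0]],[0,[0,0,0],[0,0,0]],[0,[0,0,0],[0,0,0]],[0,[0,0,0],[0,0,0]]]' 25; python3 -c "
from pl import *
st()"
```

```text
time_s: 38.58
ee_pos: [508.5, -264.9, 42.3]
ee_rot: [-90.1, -0.2, -4.4]
force: [-0.3, 0.2, -0.3]
gripper_width: 28.6
t 38.58 p [ 508.5 -264.9   42.3] y [ 0.004 -0.001 -1.   ] z [ 0.077  0.997 -0.001] F [-0.3  0.2 -0.3] w 28.6 q [-2.870e+01  2.510e+01  1.013e+02  1.000e-01  5.340e+01 -1.143e+02]
```

```bash
python3 -m handwheel '[[0,[0,0.8,0],[0,0,0]],[0,[0,0.8,0],[0,0,0]],[0,[0,0.8,0],[0,0,0]],[0,[0,0.8,0],[0,0,0]],[0,[0,0.8,0],[0,0,0]],[0,[0,0,0],[0,0,0]],[0,[0,0,0],[0,0,0]],[0,[0,0,0],[0,0,0]],[0,[0,0,0],[0,0,0]],[0,[0,0,0],[0,0,0]]]' 25
python3 - <<'E'
from pl import *
st()
f=env.grab_frame("scene")[140:195,250:310,::-1].astype(float)
cv2.imwrite("pics/t4.png",cv2.resize(np.clip(f*3,0,255).astype(np.uint8),None,fx=11,fy=11,interpolation=cv2.INTER_NEAREST))
E
```

```text
time_s: 39.42
ee_pos: [508.5, -264.9, 38.4]
ee_rot: [-90.1, -0.2, -4.4]
force: [-0.4, -0.7, -0.5]
gripper_width: 28.6
t 39.42 p [ 508.5 -264.9   38.4] y [ 0.004 -0.001 -1.   ] z [ 0.077  0.997 -0.001] F [-0.4 -0.7 -0.5] w 28.6 q [-2.870e+01  2.540e+01  1.016e+02  1.000e-01  5.290e+01 -1.143e+02]
```

View pics/t4.png

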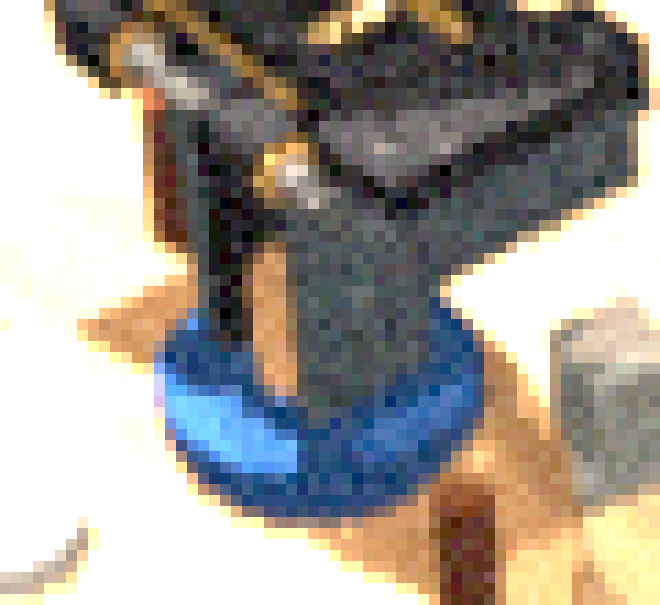

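```bash
python3 -m handwheel '[[0,[0,0.8,0],[0,0,0]],[0,[0,0.8,0],[0,0,0]],[0,[0,0.8,0],[0,0,0]],[0,[0,0.8,0],[0,0,0]],[0,[0,0.8,0],[0,0,0]],[0,[0,0,0],[0,0,0]],[0,[0,0,0],[0,0,0]],[0,[0,0,0],[0,0,0]],[0,[0,0,0],[0,0,0]],[0,[0,0,0],[0,0,0]]]' 25
python3 - <<'E'
from pl import *
st()
E
```

```text
time_s: 40.3
ee_pos: [508.5, -264.9, 34.4]
ee_rot: [-90.1, -0.2, -4.4]
force: [-0.3, 0.2, -0.7]
gripper_width: 28.9
t 40.3 p [ 508.5 -264.9   34.4] y [ 0.004 -0.001 -1.   ] z [ 0.077  0.997 -0.001] F [-0.3  0.2 -0.7] w 28.9 q [-2.870e+01  2.560e+01  1.018e+02  1.000e-01  5.230e+01 -1.143e+02]
```

```bash
python3 -m handwheel '[[0,[0,0.7,0],[0,0,0]],[0,[0,0.7,0],[0,0,0]],[0,[0,0.7,0],[0,0,0]],[0,[0,0.7,0],[0,0,0]],[0,[0,0.7,0],[0,0,0]],[0,[0,0,0],[0,0,0]],[0,[0,0,0],[0,0,0]],[0,[0,0,0],[0,0,0]],[0,[0,0,0],[0,0,0]],[0,[0,0,0],[0,0,0]]]' 25
python3 - <<'E'
from pl import *
st()
f=env.grab_frame("scene")[140:195,250:310,::-1].astype(float)
cv2.imwrite("pics/t5.png",cv2.resize(np.clip(f*3,0,255).astype(np.uint8),None,fx=11,fy=11,interpolation=cv2.INTER_NEAREST))
E
```

```text
time_s: 41.13
ee_pos: [508.7, -264.8, 32.6]
ee_rot: [-90.1, -0.3, -4.4]
force: [-3.5, 2.6, 10.7]
gripper_width: 28.4
t 41.13 p [ 508.7 -264.8   32.6] y [ 0.005 -0.002 -1.   ] z [ 0.077  0.997 -0.001] F [-3.5  2.6 10.7] w 28.4 q [-2.870e+01  2.570e+01  1.019e+02  1.000e-01  5.210e+01 -1.143e+02]
```

View pics/t5.png

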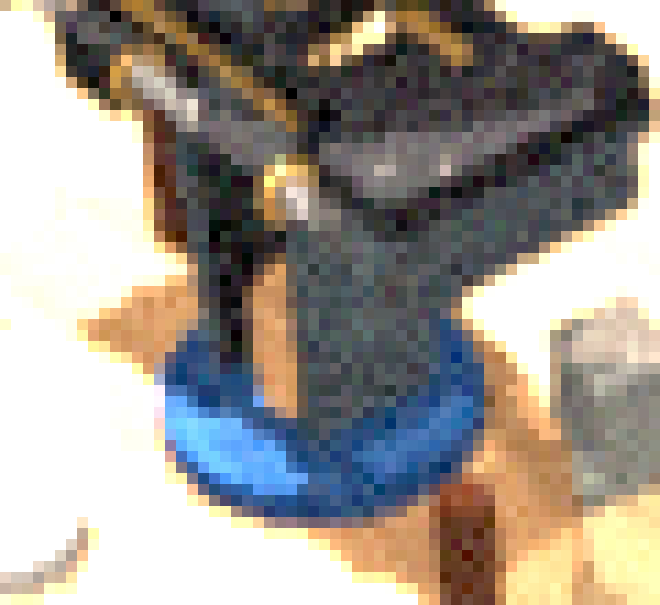

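```bash
cat > prof.py <<'E'
from fitt import *
def run():
    m=contour((258,150,296,195)).astype(float)
    m=m[165:195,255:300]
    S=8
    def mk(x,y,zc):
        B=np.zeros((30*S,45*S),np.uint8); c=np.array([x,y,zc])
        for H in (np.vstack([circ(c+[0,0,6],[0,0,1],40),circ(c-[0,0,6],[0,0,1],40)]),np.vstack([circ([510.6,-266.5,48],[0,0,1],34),circ([510.6,-266.5,45],[0,0,1],34)])):
            cv2.fillPoly(B,[cv2.convexHull(((proj("scene",H)-[255,165]+.5)*S).astype(np.int32))],1)
        return cv2.resize(B.astype(np.float32),(45,30),interpolation=cv2.INTER_AREA)
    # region weight: rows >=172 (below gripper occlusion)
    best=[]
    for zc in range(52,80,2):
        r=minimize(lambda v:((mk(v[0],v[1],zc)-m)[8:]**2).sum(),[509,-265],method="Nelder-Mead",options=dict(initial_simplex=[[509,-265],[513,-265],[509,-261]]))
        best.append((zc,r.x.round(1),round(r.fun,1)))
    for b in best: print(*b)
    print("mask rows",[(k+165,np.where(m[k])[0].min()+255,np.where(m[k])[0].max()+255) for k in range(10,25) if m[k].any()])
E
python3 -c "
from prof import *
run()"
```

```text
52 [ 502.  -275.7] 93.2
54 [ 503.2 -274.1] 93.7
56 [ 504.  -273.2] 93.9
58 [ 505.7 -271.4] 94.2
60 [ 507.1 -268.9] 94.5
62 [ 508.1 -267.7] 95.0
64 [ 509.7 -266. ] 95.4
66 [ 510.4 -264.9] 95.8
68 [ 511.7 -263.5] 96.3
70 [ 512.5 -261.7] 96.5
72 [ 515.  -258.8] 97.1
74 [ 514.  -259.7] 97.8
76 [ 516.  -257.5] 98.0
78 [ 517.  -254.9] 98.3
mask rows [(175, np.int64(265), np.int64(293)), (176, np.int64(265), np.int64(293)), (177, np.int64(265), np.int64(293)), (178, np.int64(265), np.int64(293)), (179, np.int64(265), np.int64(292)), (180, np.int64(266), np.int64(292)), (181, np.int64(266), np.int64(291)), (182, np.int64(267), np.int64(290)), (183, np.int64(268), np.int64(289)), (184, np.int64(269), np.int64(288)), (185, np.int64(271), np.int64(286)), (186, np.int64(274), np.int64(283))]
```

Run:
```python
from fitt import *
def rows(x,y,z,rad,col):
    P=proj("scene",circ([x,y,z],[0,0,1],rad,2000)); i=np.abs(P[:,0]-col)<.15; return P[i,1].max()
for col in(272,276,279,284):
    print(col,"seat48 r34",rows(510.6,-266.5,48,34,col).round(2),"z45",rows(510.6,-266.5,45,34,col).round(2),[(zf,rows(510.6,-266.5,zf,40,col).round(2)) for zf in(48,52,56,60,66)])
f=env.grab_frame("scene")
for c in(270,272,274,276,279,282,284,286): print(c,[tuple(int(v) for v in f[r,c]) for r in range(178,191)])
```

```text
272 seat48 r34 185.74 z45 186.56 [(48, np.float64(187.5)), (52, np.float64(186.38)), (56, np.float64(185.27)), (60, np.float64(184.15)), (66, np.float64(182.46))]
276 seat48 r34 186.64 z45 187.49 [(48, np.float64(188.2)), (52, np.float64(187.06)), (56, np.float64(185.92)), (60, np.float64(184.77)), (66, np.float64(183.03))]
279 seat48 r34 186.72 z45 187.58 [(48, np.float64(188.24)), (52, np.float64(187.09)), (56, np.float64(185.93)), (60, np.float64(184.77)), (66, np.float64(183.0))]
284 seat48 r34 185.84 z45 186.72 [(48, np.float64(187.46)), (52, np.float64(186.28)), (56, np.float64(185.09)), (60, np.float64(183.91)), (66, np.float64(182.1))]
270 [(37, 61, 93), (35, 60, 94), (31, 56, 89), (37, 63, 99), (36, 66, 103), (30, 55, 91), (14, 29, 49), (33, 34, 41), (110, 82, 60), (195, 144, 97), (202, 149, 101), (199, 145, 99), (194, 142, 94)]
272 [(25, 43, 63), (34, 55, 88), (32, 57, 90), (38, 62, 95), (34, 59, 93), (32, 58, 88), (22, 42, 63), (17, 27, 46), (41, 35, 40), (116, 86, 58), (197, 147, 97), (197, 144, 96), (200, 147, 99)]
274 [(6, 21, 38), (22, 38, 60), (31, 55, 90), (36, 60, 9
[... 374 characters left out ...]
, (22, 31, 45), (19, 29, 48), (23, 33, 54), (21, 32, 48), (16, 27, 41), (16, 26, 39), (45, 36, 41), (84, 59, 39), (118, 85, 56), (184, 139, 92)]
282 [(16, 25, 32), (12, 24, 43), (13, 23, 42), (23, 39, 56), (8, 25, 40), (14, 25, 40), (22, 31, 47), (0, 10, 35), (26, 34, 45), (47, 38, 37), (76, 55, 36), (76, 57, 36), (74, 55, 37)]
284 [(17, 27, 41), (1, 21, 42), (20, 34, 56), (25, 43, 61), (12, 32, 58), (20, 35, 56), (6, 21, 41), (9, 21, 34), (31, 32, 39), (57, 44, 31), (70, 50, 34), (74, 54, 39), (76, 56, 38)]
286 [(17, 31, 45), (26, 38, 61), (19, 34, 57), (24, 38, 60), (20, 35, 56), (13, 27, 40), (10, 22, 37), (28, 28, 41), (50, 39, 35), (70, 50, 33), (70, 50, 33), (68, 47, 32), (69, 48, 32)]
```

```bash
python3 -m handwheel '[[0,[-0.4,0,0.3],[0,0,0]],[0,[-0.4,0,0.3],[0,0,0]],[0,[0,0,0],[0,0,0]],[0,[0,0,0],[0,0,0]],[0,[0,0,0],[0,0,0]],[0,[0,0,0],[0,0,0]],[0,[0,0,0],[0,0,0]],[0,[0,0,0],[0,0,0]],[0,[0,0,0],[0,0,0]],[0,[0,0,0],[0,0,0]]]' 25; python3 -c "
from pl import *
st()"; python3 -m handwheel '[[0,[0,0.7,0],[0,0,0]],[0,[0,0.7,0],[0,0,0]],[0,[0,0,0],[0,0,0]],[0,[0,0,0],[0,0,0]],[0,[0,0,0],[0,0,0]],[0,[0,0,0],[0,0,0]],[0,[0,0,0],[0,0,0]],[0,[0,0,0],[0,0,0]],[0,[0,0,0],[0,0,0]],[0,[0,0,0],[0,0,0]]]' 25; python3 -c "
from pl import *
st()"
```

```text
time_s: 42.12
ee_pos: [508.7, -264.9, 32.6]
ee_rot: [-90.1, -0.4, -4.4]
force: [-0.2, -0.4, 9.2]
gripper_width: 28.3
t 42.12 p [ 508.7 -264.9   32.6] y [ 0.006 -0.003 -1.   ] z [ 0.077  0.997 -0.002] F [-0.2 -0.4  9.2] w 28.3 q [ -28.7   25.7  102.     0.    51.9 -114.3]
time_s: 42.95
ee_pos: [508.8, -264.9, 32.5]
ee_rot: [-90.1, -0.4, -4.4]
force: [-3.5, 1.4, 17.4]
gripper_width: 28.3
t 42.95 p [ 508.8 -264.9   32.5] y [ 0.007 -0.003 -1.   ] z [ 0.077  0.997 -0.003] F [-3.5  1.4 17.4] w 28.3 q [ -28.7   25.7  102.1    0.    51.8 -114.3]
```

```bash
python3 -m handwheel '[[0,[0,-0.7,0],[0,0,0]],[0,[0,-0.5,0],[0,0,0]],[0.2,[0,0,0],[0,0,0]],[0.45,[0,0,0],[0,0,0]],[0.45,[0,0,0],[0,0,0]],[0.45,[0,0,0],[0,0,0]],[0.45,[0,0,0],[0,0,0]],[0.45,[0,0,0],[0,0,0]],[0.45,[0,0,0],[0,0,0]],[0.45,[0,0,0],[0,0,0]]]' 10
python3 - <<'E'
from seg import *
from pl import st
st()
for cam in("top","scene"):
    s=seats(cam); C=np.array([591.1,-289.8]) if cam=="top" else np.array([593.2,-290.5])
    for n in ("red","green","yellow"):
        if n in s: d=s[n][1]-C; print(cam,n,s[n][1].round(1),np.linalg.norm(d).round(1),np.degrees(np.arctan2(d[1],d[0])).round(2))
f=env.grab_frame("scene")[140:195,250:310,::-1].astype(float)
cv2.imwrite("pics/t6.png",cv2.resize(np.clip(f*3,0,255).astype(np.uint8),None,fx=11,fy=11,interpolation=cv2.INTER_NEAREST))
E
```

```text
time_s: 43.78
ee_pos: [507.7, -264.2, 30.4]
ee_rot: [-90.0, -0.2, -4.4]
force: [0.1, -0.7, -0.2]
gripper_width: 41.1
t 43.78 p [ 507.7 -264.2   30.4] y [ 0.003 -0.001 -1.   ] z [ 0.077  0.997 -0.001] F [ 0.1 -0.7 -0.2] w 41.1 q [-2.870e+01  2.580e+01  1.022e+02  1.000e-01  5.180e+01 -1.143e+02]
top red [ 672.9 -313.7] 85.2 -16.29
top yellow [ 615.1 -208.9] 84.4 73.46
scene red [ 674.9 -313.9] 85.0 -16.0
```

View pics/t6.png

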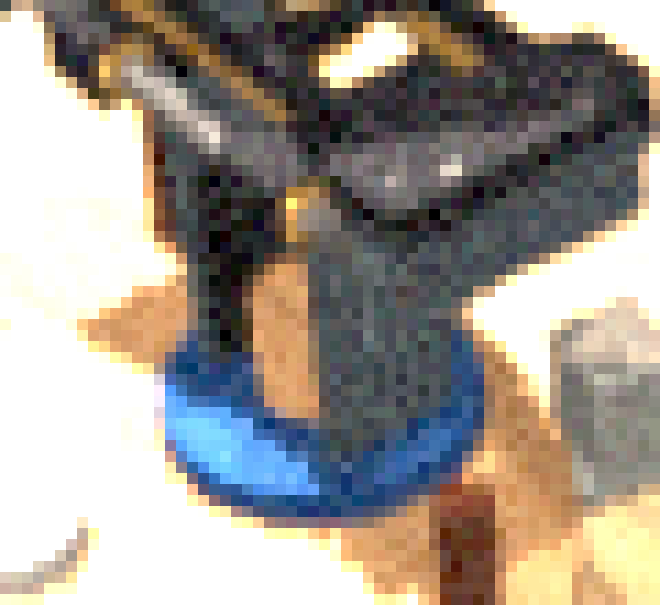

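```bash
python3 -m handwheel '[[0.5,[0,-1,0],[0,0,0]],[0.5,[0,-3,0],[0,0,0]],[0.5,[0,-6,0],[0,0,0]],[0.5,[0,-10,0],[0,0,0]],[0.5,[0,-15,0],[0,0,0]],[0.5,[0,-25,0],[0,0,0]],[0.5,[0,-30,0],[0,0,0]],[0.5,[0,-30,0],[0,0,0]],[0.5,[-25,0,20],[0,0,0]],[0.5,[-25,0,30],[0,0,0]]]' 10 && python3 -m handwheel '[[0.5,[-30,0,35],[0,0,0]],[0.5,[-30,0,35],[0,0,0]],[0.5,[-30,0,35],[0,0,0]],[0.5,[-20,0,35],[0,0,0]],[0.5,[0,0,35],[0,0,0]],[0.5,[0,0,35],[0,0,0]],[0.5,[0,0,35],[0,0,0]],[0.5,[0,0,30],[0,0,0]],[0.5,[0,0,0],[0,0,0]],[0.5,[0,0,0],[0,0,0]]]'
python3 - <<'E'
from pl import *
from wf import circ
st()
for cam,c in(("scene",(245,130)),("top",(375,240))):
    f=env.grab_frame(cam)[c[1]:c[1]+75,c[0]:c[0]+80,::-1]
    g=cv2.resize(np.clip(f*1.7,0,255).astype(np.uint8),None,fx=8,fy=8,interpolation=cv2.INTER_CUBIC)
    for z,rad in((48,40),(60,40),(88,15)): cv2.polylines(g,[((proj(cam,circ([510.6,-266.5,z],[0,0,1],rad))-c+.5)*8).astype(np.int32)],True,(255,255,255),1)
    cv2.imwrite(f"pics/u_{cam}.png",g)
E
```

```text
time_s: 44.77
ee_pos: [463.4, -212.4, 153.5]
ee_rot: [-90.2, -0.6, -4.5]
force: [0.7, 0.2, -0.5]
gripper_width: 45.8
time_s: 45.6
ee_pos: [380.9, 62.6, 150.6]
ee_rot: [-90.1, -0.3, -4.2]
force: [-0.4, -0.6, -0.4]
gripper_width: 45.6
t 45.6 p [380.9  62.6 150.6] y [ 0.005 -0.001 -1.   ] z [ 0.073  0.997 -0.001] F [-0.4 -0.6 -0.4] w 45.6 q [ 7.70e+00  2.50e+00  1.15e+02 -1.00e-01  6.22e+01 -7.80e+01]
```

View pics/u_scene.png

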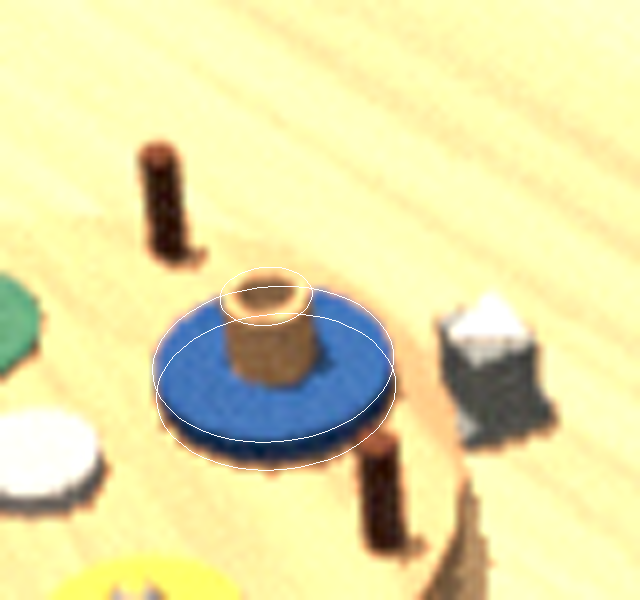

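View pics/u_top.png

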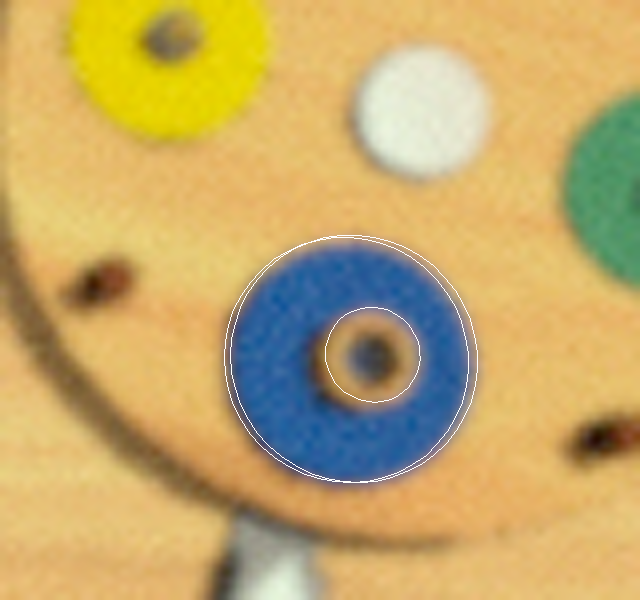

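Run:
```python
from h import *
cv2.imwrite("pics/final.png",env.grab_frame("scene")[:,:,::-1])
```

```text
(no output)
```

View pics/final.png

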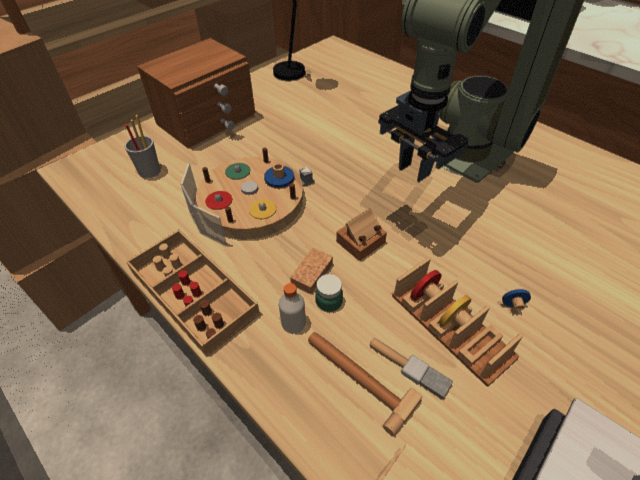

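The wheel sits on the blue station at (279,176), beside the arrowhead at (306,176). The red and yellow wheels and the other things on the bench are where they were, and the arm is clear.

```bash
python3 -c "
from workcell import env
print(env.job_done())"
```

```text
the job is handed in; nothing more can be done
None
```

The blue wheel is seated on the blue spigot, hub up, with its station at the arrowhead, and I handed the job in at about 45.7 s of the 70 s.

**What I did:**
- I turned the carousel about −72.5° by the peg between blue and yellow.
- I lifted the larger blue wheel out of the rack by its rim, laid it on the sloping rest and let go.
- I took it again by its hub and lowered it onto the spigot in small steps. It came up firm against the seat at 10–17 N, and I eased off before opening the fingers.

**Last checks:**
- **Seating:** in both cameras the wheel's outline matches a level, fully home wheel to within 1–2 mm.
- **Station angle:** the blue station measures about 163.7–164.0°, against about 164.5° for the arrowhead. That is roughly 0.6° (1 mm) short, and I left it uncorrected.
- **Other things:** the red and yellow wheels and everything else on the bench look unmoved, and the arm stands clear.

**What failed or disagreed:**
- My first close on the peg caught nothing. In the pictures the real fingertips lie about 32 mm behind the reported TCP, so I planned every later move with that offset.
- Before contact, image and arm readings disagreed by several mm on the wheel's height. I settled that by feeling for the seat, and the final pictures agree with it.

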